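Draw the cards from their rack and secure them in the bar clamp

TASK

Lay the yellow screwdriver that was left across the clamp on the blue mat. Draw every circuit card upward out of the black rack and stand it upright in a free groove of the clamp bed, rail on top; when all are in, take the clamp's free jaw by its black post and slide it up until the cards are pushed home against the fixed jaw and the free jaw tilts back and binds; only then turn the three-armed screw handle clockwise, by half a turn or more, until it is tight and the jaw clearly leans back. Never tip a card over, and leave the other things on the bench alone.

Things in the scene. Friction and masses are not known exactly. Their poses are not given: they have to be found in the camera images.
- clamp: bar clamp fixed to the worktop. Origin on the worktop in the middle of its width, 12 mm from the bed's middle; y runs along the bar towards the fixed jaw (blue, 130 mm wide, 86 mm high, clamping face at y = +60 mm), x across. A card pushed home against the fixed jaw has its centre at y = +10 to +12 mm
- bed (a point): middle of the clamp bed's floor, 10 mm above the worktop, at clamp y = +12 mm; axes as the clamp. Three straight card grooves along y at x = -45, 0, +45 mm, 9 mm wide, 26 mm deep, 84 mm long, with rounded lips whose tops are 36 mm above the worktop. A card stands on this floor, its long side along y; put it down centred on this point or up to 8 mm towards the free jaw
- jaw (a joint): position of the free jaw along the bar (m): 0 fully back, grows as it slides to clamp +y, limit 0.075. The front of its press bar is at clamp y = -0.090 + jaw + 0.00095 x screw (screw in rad), so it meets cards that are home at a reading of about 0.050. It drags with about 12 N and stays where it is left
- jaw_tilt (a joint): backward tilt of the free jaw's upright (rad): 0 when square, grows when the press bar pushes on the work, sprung: about 5 N m/rad about a pivot 46 mm below the press bar, so 1 mm of further jaw or press bar travel adds about 0.02. Above about 0.1 the jaw slips back along its bar
- jaw_post (a point): middle of the upright black round post, on the near side (clamp -x) of the free jaw, by which the jaw is slid: 18 mm thick, free from 34 to 86 mm above the worktop; this point is 62 mm above the worktop; moves with the jaw
- screw (a joint): angle of the clamp screw (rad): grows clockwise as seen from the handle end looking along clamp +y (its upper arm moves to clamp +x); moves the press bar forward 6 mm a turn; turned with about 0.05 N m and stays where it is left. Starts between 0 and 0.9
- screw_hub (a point): centre of the handle on the screw, 64 mm above the worktop, 56 mm behind (clamp -y) the jaw. Three steel arms 120 degrees apart, 9 mm thick, with red balls 12 mm thick centred 36 mm from the hub, turn in the upright plane across the bar; one arm is straight up at screw = 0. Push the upper arm near its ball to clamp +x from above. Hub 22 mm thick
- rack: black card rack fixed to the worktop, 150 (x) x 124 (y) mm, end walls 58 mm high. Origin on the worktop under its middle. Three slots for cards standing along y, at x = -45, 0, +45 mm; cards stand on its floor at z = 10 mm and are guided at both ends up to z = 52 mm
- card_a_mid (a point): plug-in circuit card: green board 5 mm thick, 100 mm long (its own y), 90 mm high (z), with an aluminium rail 10 mm thick (x), 80 mm long, 14 mm high along its top edge; stands upright. This point is its centre, 45 mm above its bottom edge; the rail's centre is 38 mm above this point. About 90 g. May be absent
- card_b_mid (a point): plug-in circuit card: green board 5 mm thick, 100 mm long (its own y), 90 mm high (z), with an aluminium rail 10 mm thick (x), 80 mm long, 14 mm high along its top edge; stands upright. This point is its centre, 45 mm above its bottom edge; the rail's centre is 38 mm above this point. About 90 g. May be absent
- card_c_mid (a point): plug-in circuit card: green board 5 mm thick, 100 mm long (its own y), 90 mm high (z), with an aluminium rail 10 mm thick (x), 80 mm long, 14 mm high along its top edge; stands upright. This point is its centre, 45 mm above its bottom edge; the rail's centre is 38 mm above this point. About 90 g. May be absent
- mat: blue tool mat fixed on the worktop, 170 (x) x 180 (y) x 3 mm; origin under its middle
- driver_handle (a point): screwdriver with a yellow handle, 189 mm long, lying along its own x with the blade to +x; handle 80 mm long, 23 mm wide, 24 mm high, this point at its centre; about 70 g. At the start it lies across the clamp bed on the groove lips, its underside 36 mm above the worktop
- board: green circuit board with parts, 52 x 69 mm; leave alone
- transformer: small mains transformer with coloured wires, 78 x 45 x 38 mm; leave alone
- strip: narrow blue-green circuit board, 30 x 90 mm; leave alone
- press_bar: black rubber press bar of the free jaw, lying along clamp x, 108 mm long, 16 mm thick; origin on its axis at the screw, 64 mm above the worktop
- driver: the same screwdriver, origin under its middle (50 mm towards the blade from the handle's centre)

How it is judged (in metres and radians):
On the way, in this order (a step that is already met when the one before it is completed fails the run):
1. every card stands released in a groove of the clamp bed, jaw still open (x of card_a_mid in the frame of clamp between -0.06 and 0.06 m and y of card_a_mid in the frame of clamp between -0.015 and 0.02 m and z of card_a_mid in the frame of clamp between 0.045 and 0.064 m and angle between each of card_a_mid, card_b_mid, card_c_mid's own z axis and vertical below 0.25 rad and angle between the y axis of each of card_a_mid, card_b_mid, card_c_mid and the y axis of clamp, either way round below 0.15 rad and contact force between the fingers and card_a below 0.1 N and x of card_b_mid in the frame of clamp between -0.06 and 0.06 m and y of card_b_mid in the frame of clamp between -0.015 and 0.02 m and z of card_b_mid in the frame of clamp between 0.045 and 0.064 m and contact force between the fingers and card_b below 0.1 N and x of card_c_mid in the frame of clamp between -0.06 and 0.06 m and y of card_c_mid in the frame of clamp between -0.015 and 0.02 m and z of card_c_mid in the frame of clamp between 0.045 and 0.064 m and contact force between the fingers and card_c below 0.1 N and value of joint screw below 1.1 rad and value of joint jaw_tilt below 0.012 rad), for 0.2 s.
2. the free jaw is slid up until the cards are home and it tilts and binds, the screw not yet turned (x of card_a_mid in the frame of clamp between -0.06 and 0.06 m and y of card_a_mid in the frame of clamp between 0.006 and 0.017 m and z of card_a_mid in the frame of clamp between 0.045 and 0.064 m and angle between each of card_a_mid, card_b_mid, card_c_mid's own z axis and vertical below 0.25 rad and angle between the y axis of each of card_a_mid, card_b_mid, card_c_mid and the y axis of clamp, either way round below 0.15 rad and contact force between the fingers and card_a below 0.1 N and x of card_b_mid in the frame of clamp between -0.06 and 0.06 m and y of card_b_mid in the frame of clamp between 0.006 and 0.017 m and z of card_b_mid in the frame of clamp between 0.045 and 0.064 m and contact force between the fingers and card_b below 0.1 N and x of card_c_mid in the frame of clamp between -0.06 and 0.06 m and y of card_c_mid in the frame of clamp between 0.006 and 0.017 m and z of card_c_mid in the frame of clamp between 0.045 and 0.064 m and contact force between the fingers and card_c below 0.1 N and value of joint jaw_tilt above 0.015 rad and value of joint screw below 1.1 rad), for 0.2 s.
3. the screw is turned until the clamp is tight (value of joint screw above 2.7 rad and value of joint jaw_tilt above 0.045 rad and contact force between press_bar and anything else above 3 N), for 0.2 s.
At the end, for the whole second after the job is handed in: every card stands within 0.25 rad of upright in the clamp bed, centre at clamp y = 6 to 17 mm, along the bar within 0.15 rad; screw beyond 2.7 rad, jaw_tilt above 0.045 rad, press bar pressing with more than 3 N; the screwdriver's handle centre is over the mat and the driver lies still on it (all of step 3 and x of card_a_mid in the frame of clamp between -0.06 and 0.06 m and y of card_a_mid in the frame of clamp between 0.006 and 0.017 m and z of card_a_mid in the frame of clamp between 0.045 and 0.064 m and angle between each of card_a_mid, card_b_mid, card_c_mid's own z axis and vertical below 0.25 rad and angle between the y axis of each of card_a_mid, card_b_mid, card_c_mid and the y axis of clamp, either way round below 0.15 rad and contact force between the fingers and card_a below 0.1 N and x of card_b_mid in the frame of clamp between -0.06 and 0.06 m and y of card_b_mid in the frame of clamp between 0.006 and 0.017 m and z of card_b_mid in the frame of clamp between 0.045 and 0.064 m and contact force between the fingers and card_b below 0.1 N and x of card_c_mid in the frame of clamp between -0.06 and 0.06 m and y of card_c_mid in the frame of clamp between 0.006 and 0.017 m and z of card_c_mid in the frame of clamp between 0.045 and 0.064 m and contact force between the fingers and card_c below 0.1 N and x of driver_handle in the frame of mat between -0.085 and 0.085 m and y of driver_handle in the frame of mat between -0.09 and 0.09 m and z of driver_handle in the frame of mat between 0 and 0.035 m and linear speed of driver below 0.03 m/s); the robot touches nothing.
It fails at once if a card is tipped over (angle between any of card_a_mid, card_b_mid, card_c_mid's own z axis and vertical above 0.8 rad).
It fails at once if another thing on the bench is disturbed (distance of any of board, transformer, strip from where it was at the start of the episode above 0.03 m).
Of card_a, card_b, card_c only 2 to 3 are there at a start; the rules pass over those that are not, and their reading is None.
At some moment in a run one of driver may be knocked a few centimetres aside while the robot is not near it.
It also fails if it takes over 210 s, if anything falls off the work surface, if the arm or the gripper's body presses on something with over 40 N, if the wrist force passes 120 N, or if a joint passes its speed limit or range.

ROBOT

A 6-joint arm with a two-finger parallel gripper is mounted at the origin on a cart in front of the work surface, level with it; the furniture and walls round the work are solid. World frame = base frame: x ahead of the robot, y to its left, z up, the work surface at z = 0. Lengths are in m, angles in degrees, forces in N, time in s.
With the tool pointing down it reaches from about 0.275 to 0.825 m from the base axis. Payload 5.2 kg.
Tool frame: the origin (TCP) lies between the finger pads; the fingertips stand 19 mm ahead of it and the grasp point (between the pads) is the TCP; z points along the fingers, y is the direction in which the jaws open and shut (so a half turn about z gives the same grasp; the last joint's range is limited). The gripper opens to 93 mm and grips with 3 to 60 N. Pads are 15 mm wide; open, the fingers measure 128 mm over their backs; the gripper's body (75 mm by 188 mm) begins 65 mm behind the grasp point.
Start: joints at [-11.62, 14.817, 87.949, -0, 77.235, -11.62], TCP at [0.55, 0, 0.203] pointing down, gripper open.
Joint ranges: [-179.93, 179.93], [-52.35, 119.4], [10.71, 147.94], [-69.91, 249.91], [12.55, 155.21], [-178.61, 178.61]. Speed limits (degrees/s): [147.25, 147.25, 180, 180, 180, 180].

INTERFACE

Orientations are given as [roll, pitch, yaw] about the fixed x, y, z axes, in that order (R = Rz(yaw) Ry(pitch) Rx(roll)).
In Python, from bench import state, read_camera, sign_off gives the robot as it stands.
- The arm moves only by the tool drive_tool, never from a script. Its argument "motion" is a list of rows, each an object of numbers: "hand": the closure in counts, from 0 (fully open) to 255 (shut); "x", "y", "z": the shift along the world's x, y, z in m; "turn": the turn about the world's z in degrees. A call has 1 to 8 rows; each row shifts and turns the commanded pose from where the row before left it; what a row does not reach is not made up. A row lasts 1/12 s, in which the tool goes at most 41.7 mm and 7.16 degrees, less where a joint would pass 70% of its speed; a pose out of reach is approached as far as the arm can. A call is refused whole if a number of a shift passes 0.0417 or a number of a turn 7.16, either way. A call with a gripper value outside its range is refused whole. The fingers move at their own pace and stop on an object; "newtons" is the grip in N (left out, the last holds). Time passes only in rows, so rows that do not move let the fingers close. It gives the time, the measured TCP pose, the force and the opening at its end, in the units of the state.
- state(): the state, without advancing time (a new reading comes with each control period).
- read_camera(name): name is "scene" or "side" or "wrist"; returns a dict with "image" (420x560x3 uint8, blue, green, red), "intrinsics" (3x3 intrinsics, pixels), "rvec" (rotation vector, rad) and "tvec" (3), from world to camera coordinates, as OpenCV has them; the wrist camera has in their place "T_tool_cam" (4x4, takes a point from camera to tool coordinates, whose origin is the TCP and whose axes are the flange's). Camera axes: x right, y down, z forward; pixel columns grow to the right and rows downward; lengths in m; the calibration is good to about 2 mm. A picture is of the moment at which its call begins: read the wrist's pose just before it. There is no depth.
- sign_off(): hands the job in, once; it reports no verdict.
The state is a dict: "time": time; "joints": joint angles; "qvel": joint speeds; "joint_torque": joint torques, N m; "tcp_pos": TCP position; "eef_rot": TCP orientation; "ft_force": force on the tool from outside, world axes, zero at the start; "torque": the same for the moment, N m; "grip_width": finger opening in m.
Only numpy, scipy, OpenCV 4.12 (cv2) and the standard library are available. Lean on these libraries where they do the work, as an engineer would, in place of code of your own. Each camera call takes 0.05 s, during which the arm holds its last target.

## Working session

There is one attempt and no reset: what is moved stays moved. The work goes in short steps, Python scripts to look and compute and a tool call to move; the robot and the scene stay as the last step left them, time stands still between calls to the robot, and variables do not carry over. Pictures are saved under pics/ and viewed, and the job is handed in when it is done.

Besides the shell and the picture viewer there is one more tool, called after "Request:" by a JSON object that holds its "op" and its "data". drive_tool: Moves the arm, as the interface text tells. Its arguments: {"type":"object","properties":{"motion":{"type":"array","items":{"type":"object","properties":{"hand":{"type":"number"},"x":{"type":"number"},"y":{"type":"number"},"z":{"type":"number"},"turn":{"type":"number"}}}},"newtons":{"type":"number"}},"required":["motion"]}

```bash
ls; mkdir -p pics; python3 - <<'E'
from bench import state, read_camera
import cv2,numpy as np
s=state();print(s)
for n in("scene","side","wrist"):
    c=read_camera(n);cv2.imwrite(f"pics/{n}0.png",c["image"]);print(n,{k:np.round(v,4).tolist() for k,v in c.items() if k!="image"})
E
```

```text
pics
{'time': 0.0, 'joints': array([-1.16206522e+01,  1.48581200e+01,  8.80095697e+01,  4.91416273e-04,
        7.72351635e+01, -1.16198037e+01]), 'qvel': array([ 0.07734921, -0.08028154,  0.01229272,  0.03697563, -0.00014601,
        0.02833659]), 'joint_torque': array([ 2.41929010e-04, -4.37298238e+01, -2.84004611e+01,  7.19661056e-02,
        4.11791797e-02, -1.14769305e-04]), 'tcp_pos': array([5.49434142e-01, 1.32856336e-04, 2.02239005e-01]), 'eef_rot': array([-1.79899351e+02, -2.11855856e-02,  8.99990239e+01]), 'ft_force': array([-0.68292234, -0.24637   ,  0.54268419]), 'torque': array([-0.0069495 , -0.00920979, -0.00090922]), 'grip_width': 0.0930364104893734}
scene {'intrinsics': [[425.5902, 0.0, 282.5038], [0.0, 425.5902, 207.2129], [0.0, 0.0, 1.0]], 'rvec': [2.047, -0.5688, 0.3577], 'tvec': [-0.4463, 0.1701, 0.8842]}
side {'intrinsics': [[533.9355, 0.0, 286.4681], [0.0, 533.9355, 208.8424], [0.0, 0.0, 1.0]], 'rvec': [1.3636, -2.3872, 0.7144], 'tvec': [0.2683, 0.4323, 1.3224]}
wrist {'intrinsics': [[373.8706, 0.0, 279.4657], [0.0, 373.8706, 201.2443], [0.0, 0.0, 1.0]], 'T_tool_cam': [[0.0003, -0.9619, -0.2734, 0.0755], [1.0, 0.0002, 0.0003, 0.001], [-0.0002, -0.2734, 0.9619, -0.1822], [0.0, 0.0, 0.0, 1.0]]}
```

View pics/scene0.png

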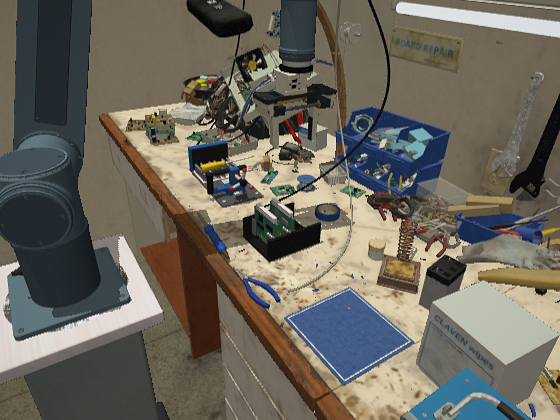

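View pics/side0.png

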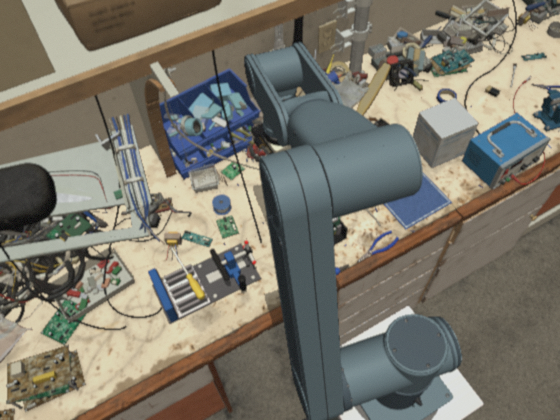

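View pics/wrist0.png

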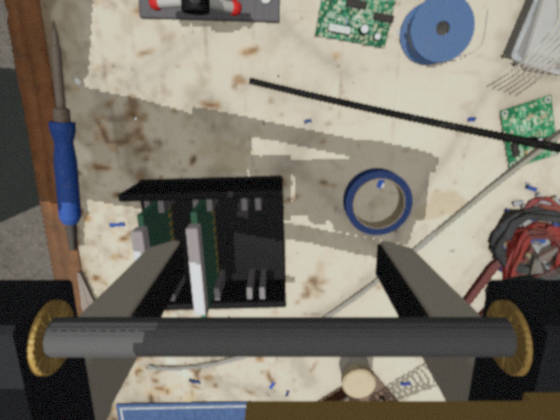

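```bash
cat > h.py <<'E'
from bench import state, read_camera
import cv2,numpy as np
from scipy.spatial.transform import Rotation as Ro
def cam(n,fn=None):
    s=state();c=read_camera(n)
    K=np.array(c["intrinsics"])
    if n=="wrist":
        T=np.eye(4);T[:3,:3]=Ro.from_euler("xyz",s["eef_rot"],degrees=True).as_matrix();T[:3,3]=s["tcp_pos"]
        W=T@np.array(c["T_tool_cam"])
    else:
        R=cv2.Rodrigues(np.array(c["rvec"],float))[0];W=np.eye(4);W[:3,:3]=R.T;W[:3,3]=-R.T@np.array(c["tvec"]).ravel()
    if fn: cv2.imwrite("pics/"+fn+".png",c["image"]); np.savez("pics/"+fn+".npz",K=K,W=W,img=c["image"])
    return c["image"],K,W
def load(fn):
    d=np.load("pics/"+fn+".npz");return d["img"],d["K"],d["W"]
def pt(K,W,u,v,z):
    d=W[:3,:3]@np.linalg.solve(K,[u,v,1.]);o=W[:3,3];return (o+d*(z-o[2])/d[2])
def pj(K,W,p):
    q=W[:3,:3].T@(np.array(p)-W[:3,3]);q=K@q;return q[:2]/q[2]
def crop(img,x0,y0,x1,y1,f,fn):
    cv2.imwrite("pics/"+fn+".png",cv2.resize(img[y0:y1,x0:x1],None,fx=f,fy=f,interpolation=cv2.INTER_CUBIC))
def tri(views):
    A=[];b=[]
    M=np.zeros((3,3));v=np.zeros(3)
    for K,W,u,w in views:
        d=W[:3,:3]@np.linalg.solve(K,[u,w,1.]);d/=np.linalg.norm(d);P=np.eye(3)-np.outer(d,d);M+=P;v+=P@W[:3,3]
    return np.linalg.solve(M,v)
def st():
    s=state();print("t",round(s["time"],2),"tcp",np.round(s["tcp_pos"],4),"rot",np.round(s["eef_rot"],2),"F",np.round(s["ft_force"],1),"w",round(s["grip_width"],4),"j",np.round(s["joints"],0))
E
python3 - <<'E'
from h import *
si=cam("side","sideA");sc=cam("scene","sceneA");w=cam("wrist","wristA")
crop(si[0],140,230,300,330,5,"sideAc")
crop(sc[0],180,130,340,270,5,"sceneAc")
for u,v,z in[(120,195,.058),(285,180,.058),(285,305,.058),(195,305,.09),(205,215,.09)]:print(u,v,pt(*w[1:],u,v,z))
for u,v in[(163,295),(205,290),(240,270)]:print(u,v,pt(*si[1:],u,v,.05))
E
```

```text
120 195 [ 0.40640247 -0.01142147  0.058     ]
285 180 [0.55561285 0.00252681 0.058     ]
285 305 [ 0.55615842 -0.12361468  0.058     ]
195 305 [ 0.47554205 -0.10416697  0.09      ]
205 215 [ 0.48899879 -0.02001382  0.09      ]
163 295 [0.48796444 0.40212956 0.05      ]
205 290 [0.44439694 0.30037148 0.05      ]
240 270 [0.44958329 0.19307765 0.05      ]
```

View pics/sideAc.png

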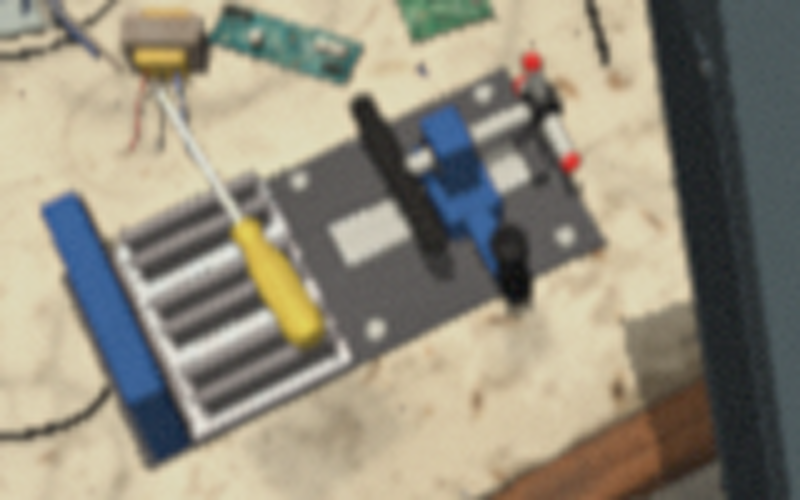

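View pics/sceneAc.png

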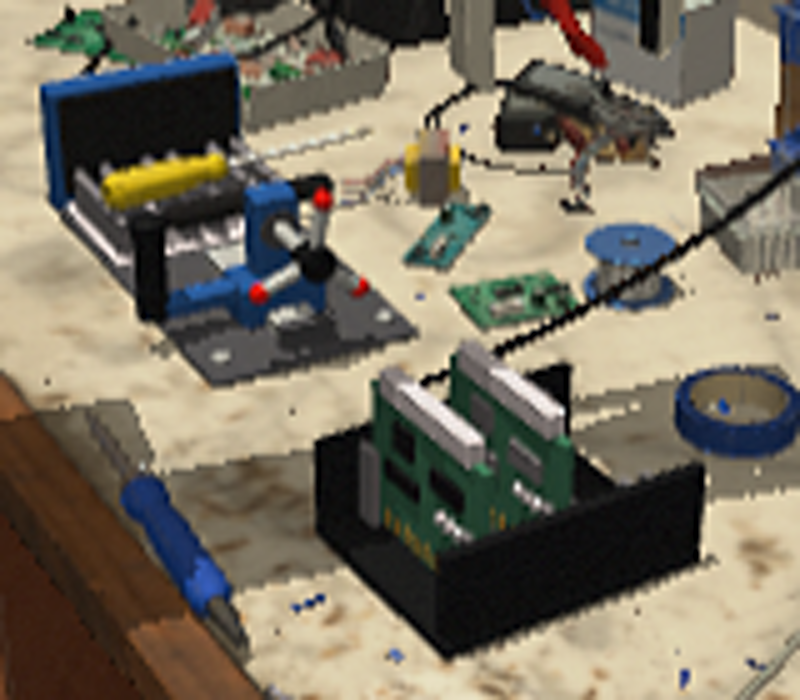

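Request:
{"op": "drive_tool", "data": {"motion": [{"y": 0.04,"x": -0.01,"z": 0.005},{"y": 0.04,"x": -0.01,"z": 0.005},{"y": 0.04,"x": -0.01,"z": 0.005},{"y": 0.04,"x": -0.01,"z": 0.005},{"y": 0.04,"x": -0.01,"z": 0.005},{"y": 0.04,"x": -0.01,"z": 0.005},{"y": 0.04,"x": -0.01,"z": 0.005},{"y": 0.0}]}}

```text
invalid input
```

```bash
python3 - <<'E'
from h import *
st();w=cam("wrist","wristB");st();cam("side","sideB");cam("scene","sceneB")
E
```

```text
t 0.3 tcp [5.498e-01 1.000e-04 2.028e-01] rot [-1.7997e+02 -1.0000e-02  9.0000e+01] F [-0.2 -0.3 -0.2] w 0.0929 j [-12.  15.  88.  -0.  77. -12.]
t 0.35 tcp [0.5499 0.     0.2029] rot [-1.7998e+02 -1.0000e-02  9.0000e+01] F [1.  0.2 0.7] w 0.0928 j [-12.  15.  88.   0.  77. -12.]
```

View pics/wristB.png

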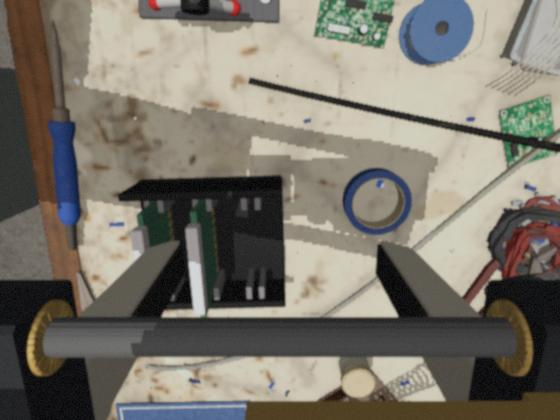

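Request:
{"op": "drive_tool", "data": {"motion": [{"hand": 0,"x": -0.01,"y": 0.04,"z": 0.005,"turn": 0},{"hand": 0,"x": -0.01,"y": 0.04,"z": 0.005,"turn": 0},{"hand": 0,"x": -0.01,"y": 0.04,"z": 0.005,"turn": 0},{"hand": 0,"x": -0.01,"y": 0.04,"z": 0.005,"turn": 0},{"hand": 0,"x": -0.01,"y": 0.04,"z": 0.005,"turn": 0},{"hand": 0,"x": -0.01,"y": 0.04,"z": 0.005,"turn": 0},{"hand": 0,"x": -0.01,"y": 0.04,"z": 0.005,"turn": 0},{"hand": 0,"x": 0,"y": 0,"z": 0,"turn": 0}]}}

```text
time: 1.12
tcp_pos: [0.4778, 0.2869, 0.2393]
eef_rot: [179.9, -0.2, 90.4]
ft_force: [-0.2, -0.9, 1.0]
grip_width: 0.093
```

```bash
python3 - <<'E'
from h import *
st();w=cam("wrist","wristB");st();cam("side","sideB");cam("scene","sceneB")
E
```

```text
t 1.12 tcp [0.4778 0.2869 0.2393] rot [179.94  -0.24  90.37] F [-0.2 -0.9  1. ] w 0.093 j [19. 14. 84.  0. 82. 19.]
t 1.17 tcp [0.4787 0.2837 0.2387] rot [ 1.7994e+02 -7.0000e-02  9.0350e+01] F [ 0.3 -0.2  0. ] w 0.0929 j [19. 14. 84.  0. 82. 19.]
```

View pics/wristB.png

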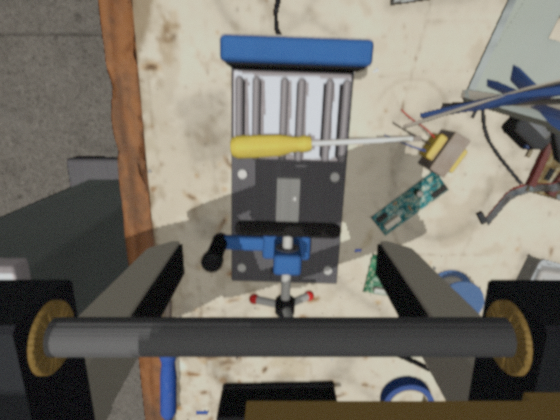

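```bash
python3 - <<'E'
from h import *
st();w=cam("wrist","wristC");st();crop(w[0],190,20,480,320,2.6,"wristCc")
cam("side","sideC");
img,K,W=w
hsv=cv2.cvtColor(img,cv2.COLOR_BGR2HSV)
m=cv2.inRange(hsv,(20,140,120),(35,255,255));m[:,:200]=0;m[:,330:]=0
cs=max(cv2.findContours(m,0,2)[0],key=cv2.contourArea);r=cv2.minAreaRect(cs);print("drv",r,[pt(K,W,*q,.05) for q in cv2.boxPoints(r)],pt(K,W,*r[0],.05))
m=cv2.inRange(hsv,(100,120,60),(120,255,255));m[100:]=0;m[:,:210]=0;m[:,390:]=0
cs=max(cv2.findContours(m,0,2)[0],key=cv2.contourArea);r=cv2.minAreaRect(cs);print("jaw",r,cv2.boundingRect(cs))
m=cv2.inRange(hsv,(0,150,80),(8,255,255))
for c in cv2.findContours(m,0,2)[0]:
    if cv2.contourArea(c)>20:print("red",cv2.boundingRect(c),pt(K,W,*cv2.minEnclosingCircle(c)[0],.064))
E
```

```text
t 1.27 tcp [0.4798 0.2801 0.2379] rot [1.80e+02 4.00e-02 9.01e+01] F [ 0.5 -0.5 -0.2] w 0.0931 j [19. 14. 84. -0. 82. 19.]
t 1.32 tcp [0.4801 0.2793 0.2378] rot [-1.7998e+02  5.0000e-02  9.0000e+01] F [-0.1  1.2  0.3] w 0.093 j [19. 14. 84. -0. 82. 19.]
drv ((267.7854309082031, 129.78099060058594), (9.24614143371582, 78.35938262939453), 86.18592071533203) [array([0.43099218, 0.32471626, 0.05      ]), array([0.50707572, 0.32985614, 0.05      ]), array([0.50787097, 0.32101235, 0.05      ]), array([0.43128041, 0.31580496, 0.05      ])] [0.46937489 0.32286704 0.05      ]
jaw ((293.2448425292969, 39.57005310058594), (153.11529541015625, 27.894269943237305), 1.9305872917175293) (217, 25, 154, 31)
red (249, 288, 6, 9) [0.45190781 0.15399438 0.064     ]
```

View pics/wristCc.png

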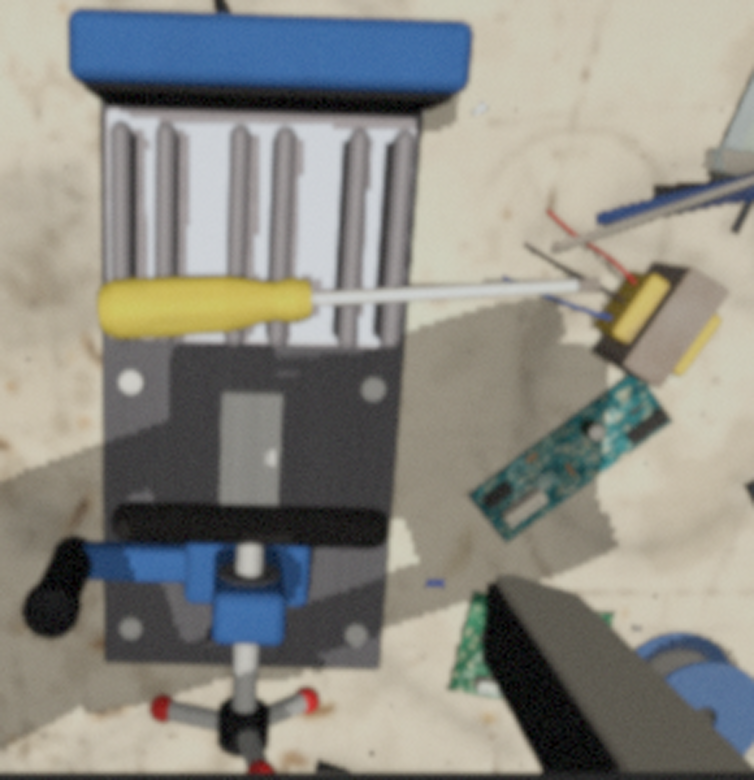

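```bash
python3 - <<'E'
from h import *
img,K,W=load("wristC")
crop(img,220,55,360,160,5.5,"bedc")
for q in [(122,145),(122,265),(168,145),(168,265),(240,145),(240,250),(285,145),(285,260),(358,145),(352,320),(403,150),(392,330)]:
    print(q,pt(K,W,q[0]/2.6+190,q[1]/2.6+20,.036).round(4))
print("jaw top front edge",[pt(K,W,q[0]/2.6+190,q[1]/2.6+20,.086).round(4) for q in[(75,75),(465,88)]])
E
```

```text
(122, 145) [0.4392 0.3735 0.036 ]
(122, 265) [0.4379 0.3294 0.036 ]
(168, 145) [0.4564 0.3735 0.036 ]
(168, 265) [0.4557 0.3294 0.036 ]
(240, 145) [0.4834 0.3736 0.036 ]
(240, 250) [0.4836 0.3351 0.036 ]
(285, 145) [0.5003 0.3736 0.036 ]
(285, 260) [0.501  0.3314 0.036 ]
(358, 145) [0.5277 0.3737 0.036 ]
(352, 320) [0.5278 0.3083 0.036 ]
(403, 150) [0.5446 0.3719 0.036 ]
(392, 330) [0.5437 0.3044 0.036 ]
jaw top front edge [array([0.4302, 0.3924, 0.086 ]), array([0.5553, 0.3888, 0.086 ])]
```

View pics/bedc.png

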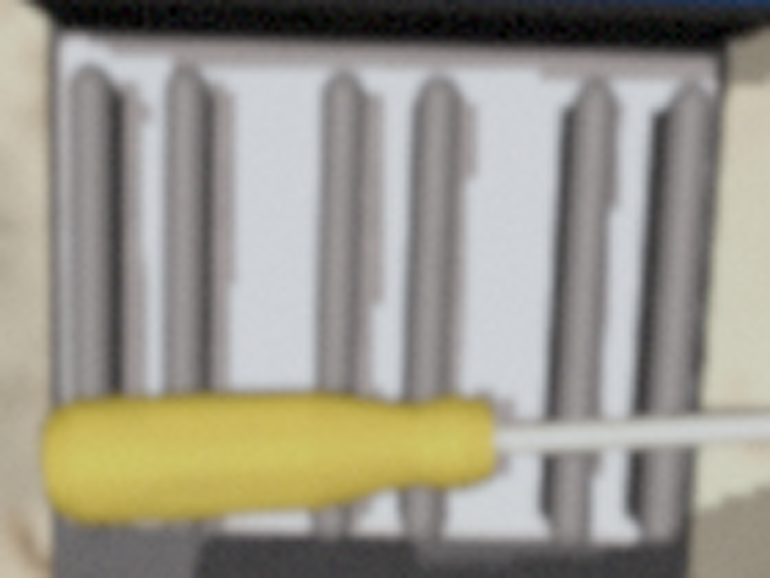

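```bash
python3 - <<'E'
from h import *
img,K,W=load("wristC")
P={}
for v,us in[(100,(92,188,345,440,595,690)),(300,(92,187,340,434,580,675))]:
    p=np.array([pt(K,W,u/5.5+220,v/5.5+55,.036) for u in us]);print(p.round(4)[:, :2].tolist(),"pairs",p[:,0].reshape(3,2).mean(1).round(4))
    P[v]=p
a=P[100].mean(0);b=P[300].mean(0);print("yaw",np.degrees(np.arctan2(-(a-b)[0],(a-b)[1])))
for v,u in[(65,188),(75,440),(540,425),(540,567)]:print("ends",pt(K,W,u/5.5+220,v/5.5+55,.03))
# post top, press bar
for n,q,z in[("posttop",(52,605),.086),("postbase",(75,555),.034),("pbL",(122,515),.072),("pbR",(380,520),.072),("jawtopblue",(250,615),.08),("hub",(244,725),.075),("ballL",(160,708),.046),("ballR",(308,700),.046)]:print(n,pt(K,W,q[0]/2.6+190,q[1]/2.6+20,z).round(4))
E
```

```text
[[0.4391, 0.3759], [0.4561, 0.3759], [0.4838, 0.376], [0.5006, 0.376], [0.5281, 0.3761], [0.5449, 0.3761]] pairs [0.4476 0.4922 0.5365]
[[0.4381, 0.3415], [0.4553, 0.3415], [0.4831, 0.3416], [0.5001, 0.3416], [0.5266, 0.3417], [0.5439, 0.3417]] pairs [0.4467 0.4916 0.5353]
yaw -1.5038964938976749
ends [0.45577861 0.38214779 0.03      ]
ends [0.50088849 0.38055293 0.03      ]
ends [0.49946594 0.29700362 0.03      ]
ends [0.5264828  0.29705887 0.03      ]
posttop [0.4138 0.2088 0.086 ]
postbase [0.4143 0.2088 0.034 ]
pbL [0.4392 0.2394 0.072 ]
pbR [0.5366 0.2376 0.072 ]
jawtopblue [0.4876 0.2022 0.08  ]
hub [0.4857 0.1523 0.075 ]
ballL [0.4499 0.1433 0.046 ]
ballR [0.5135 0.1473 0.046 ]
```

```bash
python3 - <<'E'
from h import *
img,K,W=load("sceneB")
for u,v in[(285,320),(350,288),(413,342),(346,383)]:print(pt(K,W,u,v,.003).round(4))
img,K,W=load("wristC")
for q in[(98,310),(312,300),(205,302),(205,278),(205,332),(600,285)]:print(q,pt(K,W,q[0]/2.6+190,q[1]/2.6+20,.048).round(4))
st()
E
```

```text
[ 0.3414 -0.3055  0.003 ]
[ 0.5096 -0.2974  0.003 ]
[ 0.5147 -0.471   0.003 ]
[ 0.3531 -0.476   0.003 ]
(98, 310) [0.4296 0.3134 0.048 ]
(312, 300) [0.5109 0.3173 0.048 ]
(205, 302) [0.4703 0.3165 0.048 ]
(205, 278) [0.4704 0.3255 0.048 ]
(205, 332) [0.4703 0.3051 0.048 ]
(600, 285) [0.6194 0.3232 0.048 ]
t 1.37 tcp [0.4803 0.2788 0.2377] rot [-1.7997e+02  4.0000e-02  8.9930e+01] F [ 0.2 -0.6 -1.2] w 0.0932 j [19. 14. 84. -0. 82. 19.]
```

Request:
{"op": "drive_tool", "data": {"motion": [{"hand": 118,"x": -0.005,"y": 0.018,"z": 0,"turn": -6.7},{"hand": 118,"x": 0,"y": 0.018,"z": 0,"turn": -6.7},{"hand": 118,"x": 0,"y": 0,"z": 0,"turn": -6.7},{"hand": 118,"x": 0,"y": 0,"z": 0,"turn": -6.7},{"hand": 118,"x": 0,"y": 0,"z": 0,"turn": -6.7},{"hand": 118,"x": 0,"y": 0,"z": 0,"turn": -6.7},{"hand": 118,"x": 0,"y": 0,"z": 0,"turn": -6.7},{"hand": 118,"x": 0,"y": 0,"z": 0,"turn": -6.7}]}}

```text
time: 2.03
tcp_pos: [0.4759, 0.314, 0.2378]
eef_rot: [180.0, 0.0, 35.9]
ft_force: [0.5, 0.2, 0.4]
grip_width: 0.0503
```

Request:
{"op": "drive_tool", "data": {"motion": [{"hand": 118,"x": 0,"y": 0,"z": 0,"turn": -6.7},{"hand": 118,"x": 0,"y": 0,"z": 0,"turn": -6.7},{"hand": 118,"x": 0,"y": 0,"z": 0,"turn": -6.7},{"hand": 118,"x": 0,"y": 0,"z": 0,"turn": -6.7},{"hand": 118,"x": 0,"y": 0,"z": 0,"turn": -6.7},{"hand": 118,"x": 0,"y": 0,"z": 0,"turn": 0},{"hand": 118,"x": 0,"y": 0,"z": 0,"turn": 0},{"hand": 118,"x": 0,"y": 0,"z": 0,"turn": 0}]}}

```text
time: 2.7
tcp_pos: [0.4755, 0.315, 0.2379]
eef_rot: [180.0, 0.0, 3.0]
ft_force: [-0.7, 0.3, -0.1]
grip_width: 0.0501
```

```bash
python3 - <<'E'
from h import *
st();w=cam("wrist","wristD")
E
```

```text
t 2.7 tcp [0.4755 0.315  0.2379] rot [1.7999e+02 1.0000e-02 3.0000e+00] F [-0.7  0.3 -0.1] w 0.0501 j [ 22.  16.  82.  -0.  82. 109.]
```

View pics/wristD.png

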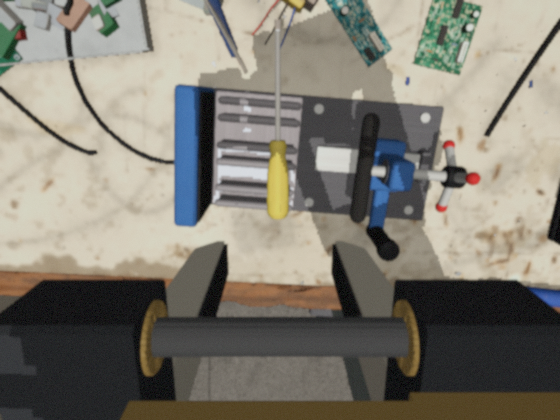

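Request:
{"op": "drive_tool", "data": {"motion": [{"hand": 118,"x": 0,"y": 0,"z": -0.035,"turn": 0},{"hand": 118,"x": 0,"y": 0,"z": -0.035,"turn": 0},{"hand": 118,"x": 0,"y": 0,"z": -0.035,"turn": 0},{"hand": 118,"x": 0,"y": 0,"z": -0.035,"turn": 0},{"hand": 118,"x": 0,"y": 0,"z": -0.022,"turn": 0},{"hand": 118,"x": 0,"y": 0,"z": -0.014,"turn": 0},{"hand": 118,"x": 0,"y": 0,"z": 0,"turn": 0},{"hand": 118,"x": 0,"y": 0,"z": 0,"turn": 0}]}}

```text
time: 3.42
tcp_pos: [0.4747, 0.3158, 0.0616]
eef_rot: [180.0, 0.1, 3.0]
ft_force: [0.5, 0.3, -0.1]
grip_width: 0.0498
```

Request:
{"op": "drive_tool", "data": {"motion": [{"hand": 255,"x": 0,"y": 0,"z": 0,"turn": 0},{"hand": 255,"x": 0,"y": 0,"z": 0,"turn": 0},{"hand": 255,"x": 0,"y": 0,"z": 0,"turn": 0},{"hand": 255,"x": 0,"y": 0,"z": 0,"turn": 0},{"hand": 255,"x": 0,"y": 0,"z": 0,"turn": 0},{"hand": 255,"x": 0,"y": 0,"z": 0,"turn": 0},{"hand": 255,"x": 0,"y": 0,"z": 0.01,"turn": 0},{"hand": 255,"x": 0,"y": 0,"z": 0.01,"turn": 0}], "newtons": 20}}

```text
time: 4.08
tcp_pos: [0.4745, 0.3158, 0.0824]
eef_rot: [180.0, 0.1, 2.9]
ft_force: [-0.3, -0.4, 0.1]
grip_width: 0.0023
```

Request:
{"op": "drive_tool", "data": {"motion": [{"hand": 255,"x": 0,"y": 0,"z": 0.035,"turn": 0},{"hand": 255,"x": 0,"y": 0,"z": 0.035,"turn": 0},{"hand": 255,"x": 0,"y": 0,"z": 0.035,"turn": 0},{"hand": 118,"x": 0,"y": 0,"z": 0.03,"turn": 0},{"hand": 118,"x": 0,"y": 0,"z": 0,"turn": 0},{"hand": 118,"x": 0,"y": 0,"z": 0,"turn": 0}]}}

```text
time: 4.58
tcp_pos: [0.4764, 0.3167, 0.2206]
eef_rot: [-179.9, -0.3, 2.9]
ft_force: [0.3, 0.5, -1.3]
grip_width: 0.0166
```

```bash
python3 - <<'E'
from h import *
st();w=cam("wrist","wristE");si=cam("side","sideE");crop(si[0],130,210,330,340,4,"sideEc")
E
```

```text
t 4.58 tcp [0.4764 0.3167 0.2206] rot [-179.88   -0.35    2.91] F [ 0.3  0.5 -1.3] w 0.0166 j [ 22.  16.  84.   0.  80. 110.]
```

View pics/wristE.png

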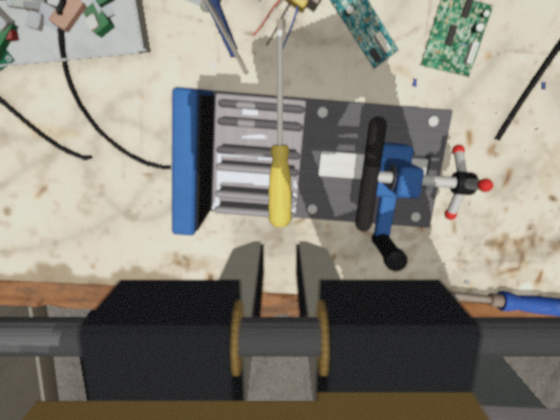

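View pics/sideEc.png

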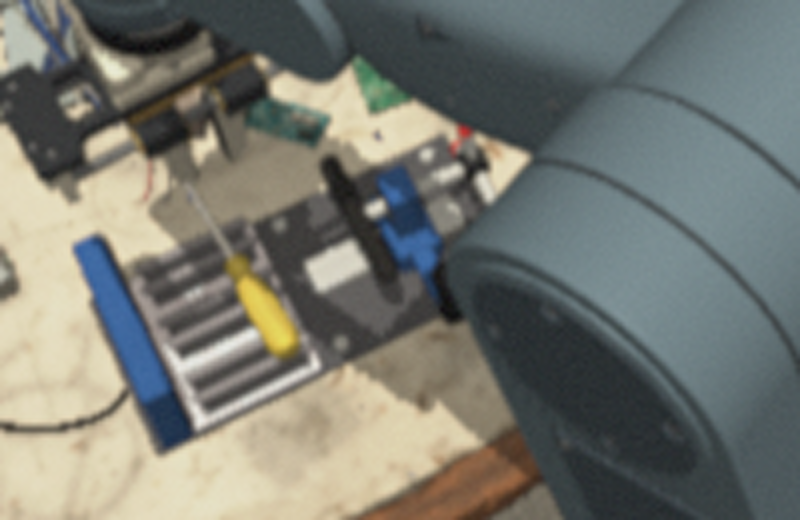

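Request:
{"op": "drive_tool", "data": {"motion": [{"hand": 118,"x": -0.005,"y": 0,"z": -0.03,"turn": 0},{"hand": 118,"x": 0,"y": 0,"z": -0.035,"turn": 0},{"hand": 118,"x": 0,"y": 0,"z": -0.035,"turn": 0},{"hand": 118,"x": 0,"y": 0,"z": -0.035,"turn": 0},{"hand": 118,"x": 0,"y": 0,"z": -0.02,"turn": 0},{"hand": 118,"x": 0,"y": 0,"z": -0.006,"turn": 0},{"hand": 118,"x": 0,"y": 0,"z": 0,"turn": 0},{"hand": 118,"x": 0,"y": 0,"z": 0,"turn": 0}]}}

```text
time: 5.35
tcp_pos: [0.4701, 0.316, 0.0561]
eef_rot: [180.0, 0.0, 2.9]
ft_force: [-0.3, 0.1, 0.7]
grip_width: 0.0499
```

Request:
{"op": "drive_tool", "data": {"motion": [{"hand": 118,"x": 0,"y": 0,"z": -0.002,"turn": 0},{"hand": 118,"x": 0,"y": 0,"z": 0,"turn": 0},{"hand": 118,"x": 0,"y": 0,"z": 0,"turn": 0}]}}

```text
time: 5.6
tcp_pos: [0.4708, 0.3164, 0.0554]
eef_rot: [-180.0, -0.1, 2.9]
ft_force: [-1.0, -0.0, 0.1]
grip_width: 0.0499
```

Request:
{"op": "drive_tool", "data": {"motion": [{"hand": 118,"x": 0,"y": 0,"z": -0.003,"turn": 0},{"hand": 118,"x": 0,"y": 0,"z": 0,"turn": 0},{"hand": 118,"x": 0,"y": 0,"z": 0,"turn": 0}]}}

```text
time: 5.85
tcp_pos: [0.47, 0.316, 0.0512]
eef_rot: [-180.0, -0.0, 2.9]
ft_force: [0.1, -0.2, -0.6]
grip_width: 0.0502
```

Request:
{"op": "drive_tool", "data": {"motion": [{"hand": 255,"x": 0,"y": 0,"z": 0,"turn": 0},{"hand": 255,"x": 0,"y": 0,"z": 0,"turn": 0},{"hand": 255,"x": 0,"y": 0,"z": 0,"turn": 0},{"hand": 255,"x": 0,"y": 0,"z": 0,"turn": 0},{"hand": 255,"x": 0,"y": 0,"z": 0,"turn": 0},{"hand": 255,"x": 0,"y": 0,"z": 0,"turn": 0}], "newtons": 12}}

```text
time: 6.35
tcp_pos: [0.47, 0.316, 0.051]
eef_rot: [180.0, 0.0, 2.9]
ft_force: [0.8, 0.2, -0.0]
grip_width: 0.0144
```

Request:
{"op": "drive_tool", "data": {"motion": [{"hand": 255,"x": 0,"y": 0,"z": 0,"turn": 0},{"hand": 255,"x": 0,"y": 0,"z": 0,"turn": 0}]}}

```text
time: 6.52
tcp_pos: [0.47, 0.316, 0.051]
eef_rot: [180.0, 0.0, 2.9]
ft_force: [0.6, 0.1, -1.0]
grip_width: 0.0025
```

```bash
python3 - <<'E'
from h import *
st();w=cam("wrist","wristF");sc=cam("scene","sceneF");crop(sc[0],170,90,350,230,4.4,"sceneFc")
E
```

```text
t 6.52 tcp [0.47  0.316 0.051] rot [180.    0.    2.9] F [ 0.6  0.1 -1. ] w 0.0025 j [ 23.  25.  97.  -0.  59. 110.]
```

View pics/wristF.png

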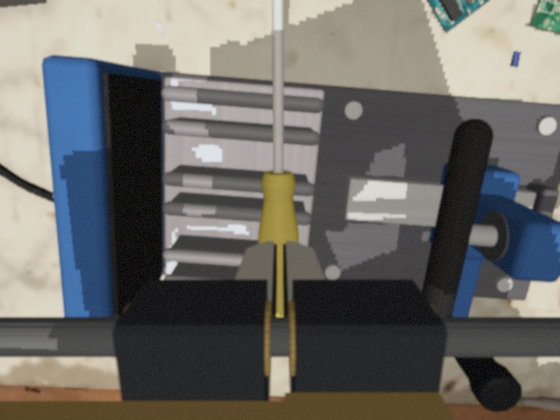

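View pics/sceneFc.png

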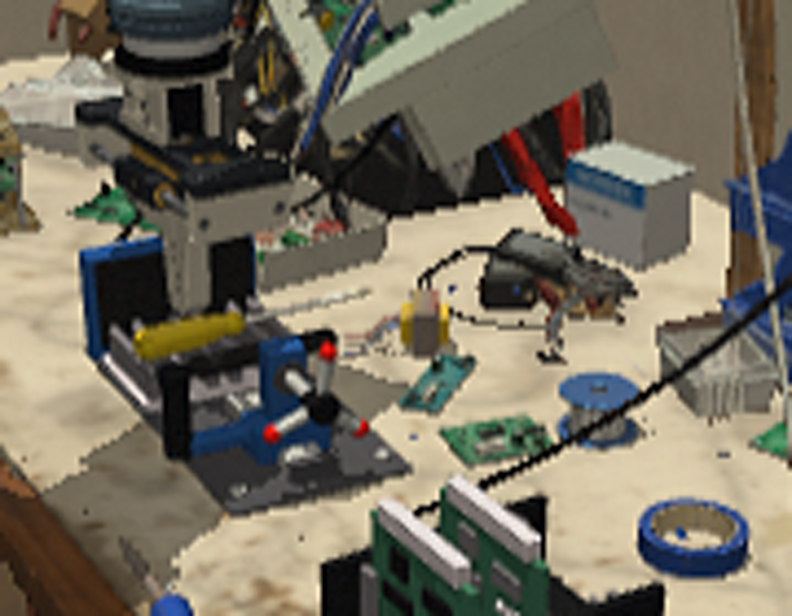

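```bash
python3 - <<'E'
from h import *
wc=load("wristC")[1:];wf=load("wristF")[1:];sf=load("sceneF")[1:]
A=(*wc,310,135.4);B=(*sf,225.2,163.2);C=(*wf,278,172)
for n,v in(("AB",[A,B]),("AC",[A,C]),("BC",[B,C]),("ABC",[A,B,C])):print(n,tri(v).round(4))
p=tri([A,B,C]);print([pj(v[0],v[1],p).round(1) for v in(A,B,C)])
for z in(.03,.05,.07):print(z,pj(*sf,[.47,.316,z])*1,(pj(*sf,[.47,.316,z])-[170,90])*4.4)
img=load("sceneF")[0];crop(img,180,110,260,180,10,"sceneFcc")
print([ (z,pj(*wf,[.4775,.316,z]).round(1)) for z in(.032,.05,.07)])
E
```

```text
AB [0.5109 0.3171 0.0453]
AC [0.5105 0.3181 0.0534]
BC [0.5099 0.3178 0.0454]
ABC [0.5103 0.3175 0.0457]
[array([309.2, 134.9]), array([225. , 163.1]), array([279.7, 169.7])]
0.03 [213.58316649 170.53052691] [191.76593258 354.33431841]
0.05 [213.20561836 164.63642275] [190.10472078 328.40026008]
0.07 [212.82214768 158.64985859] [188.41744979 302.05937778]
[(0.032, array([279.4, 222. ])), (0.05, array([279.4, 233.2])), (0.07, array([279.4, 248.3]))]
```

View pics/sceneFcc.png

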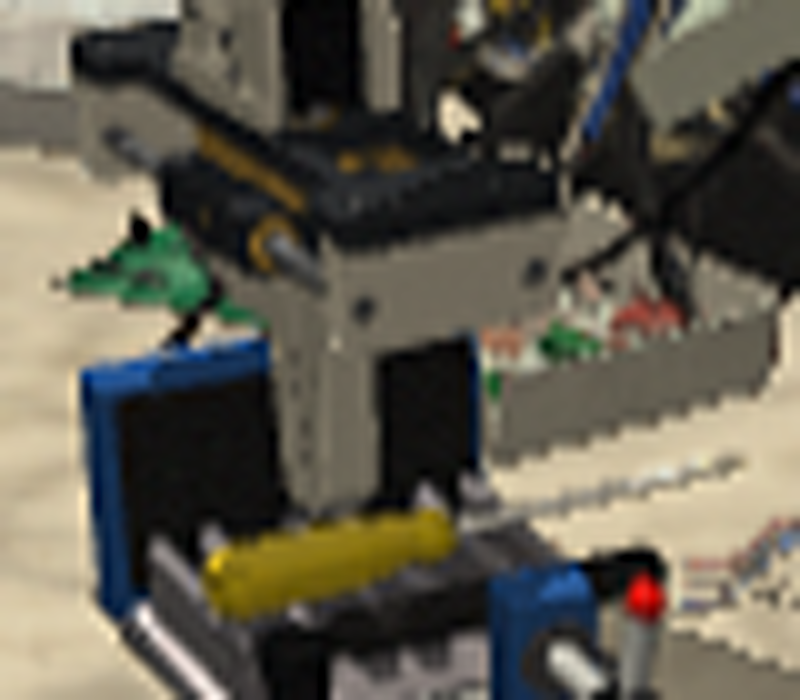

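Request:
{"op": "drive_tool", "data": {"motion": [{"hand": 118,"x": 0,"y": 0,"z": 0.005,"turn": 0},{"hand": 118,"x": 0,"y": 0,"z": 0,"turn": 0},{"hand": 118,"x": 0,"y": 0,"z": 0,"turn": 0},{"hand": 118,"x": 0,"y": 0,"z": 0,"turn": 0},{"hand": 118,"x": 0,"y": 0,"z": 0,"turn": 0},{"hand": 118,"x": 0,"y": 0,"z": 0,"turn": 0}]}}

```text
time: 7.12
tcp_pos: [0.4699, 0.316, 0.056]
eef_rot: [180.0, 0.0, 2.9]
ft_force: [-0.1, 0.6, 0.1]
grip_width: 0.0359
```

Request:
{"op": "drive_tool", "data": {"motion": [{"hand": 118,"x": 0,"y": 0,"z": -0.01,"turn": 0},{"hand": 118,"x": 0,"y": 0,"z": -0.01,"turn": 0},{"hand": 118,"x": 0,"y": 0,"z": -0.005,"turn": 0},{"hand": 118,"x": 0,"y": 0,"z": 0,"turn": 0},{"hand": 118,"x": 0,"y": 0,"z": 0,"turn": 0}]}}

```text
time: 7.53
tcp_pos: [0.4694, 0.3157, 0.0301]
eef_rot: [180.0, 0.1, 2.9]
ft_force: [0.8, -0.6, 0.0]
grip_width: 0.0495
```

```bash
python3 - <<'E'
from h import *
st();w=cam("wrist","wristG");sc=cam("scene","sceneG");crop(sc[0],180,110,260,180,10,"sceneGcc")
E
```

```text
t 7.53 tcp [0.4694 0.3157 0.0301] rot [1.7996e+02 1.0000e-01 2.9000e+00] F [ 0.8 -0.6  0. ] w 0.0495 j [ 23.  26.  98.   0.  56. 110.]
```

View pics/sceneGcc.png

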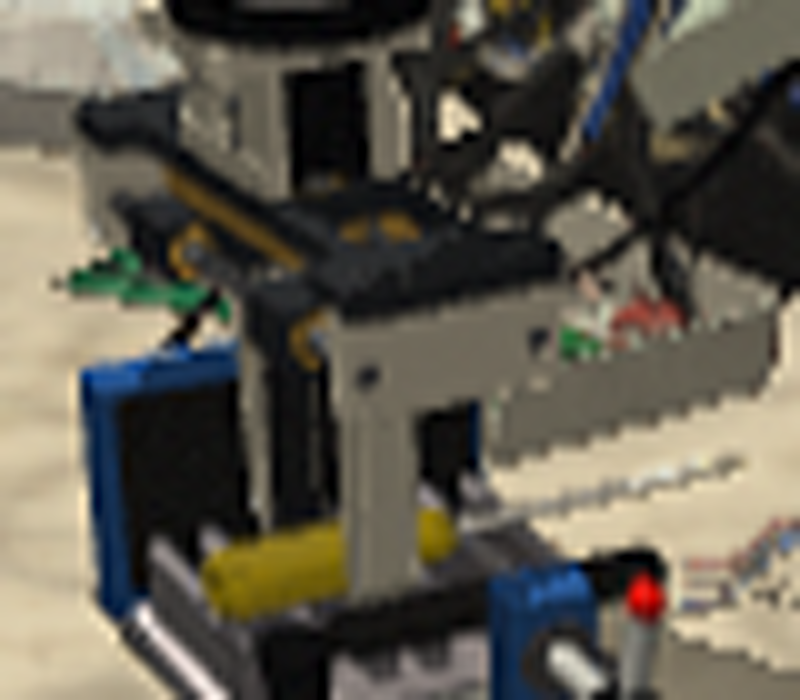

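```bash
python3 - <<'E'
from h import *
K,W=load("sceneG")[1:]
for z in(.03,.036,.04,.045,.05):
  for x in (.4625,.4775): print(z,x,((pj(K,W,[x,.2825,z])-[180,110])*10).round(0),((pj(K,W,[x,.27,z])-[180,110])*10).round(0))
E
```

```text
0.03 0.4625 [358. 653.] [376. 669.]
0.03 0.4775 [404. 642.] [421. 658.]
0.036 0.4625 [357. 635.] [374. 651.]
0.036 0.4775 [403. 624.] [420. 640.]
0.04 0.4625 [356. 623.] [374. 639.]
0.04 0.4775 [402. 612.] [420. 628.]
0.045 0.4625 [356. 608.] [373. 624.]
0.045 0.4775 [401. 597.] [419. 613.]
0.05 0.4625 [355. 593.] [372. 609.]
0.05 0.4775 [400. 582.] [418. 598.]
```

Request:
{"op": "drive_tool", "data": {"motion": [{"hand": 118,"x": 0,"y": 0,"z": -0.003,"turn": 0},{"hand": 255,"x": 0,"y": 0,"z": 0,"turn": 0},{"hand": 255,"x": 0,"y": 0,"z": 0,"turn": 0},{"hand": 255,"x": 0,"y": 0,"z": 0,"turn": 0},{"hand": 255,"x": 0,"y": 0,"z": 0,"turn": 0},{"hand": 255,"x": 0,"y": 0,"z": 0,"turn": 0},{"hand": 255,"x": 0,"y": 0,"z": 0,"turn": 0},{"hand": 255,"x": 0,"y": 0,"z": 0,"turn": 0}], "newtons": 20}}

```text
time: 8.3
tcp_pos: [0.4701, 0.3161, 0.0282]
eef_rot: [-180.0, -0.0, 2.9]
ft_force: [0.1, -0.6, 1.0]
grip_width: 0.0217
```

Request:
{"op": "drive_tool", "data": {"motion": [{"hand": 255,"x": 0,"y": 0,"z": 0,"turn": 0},{"hand": 255,"x": 0,"y": 0,"z": 0,"turn": 0}]}}

```text
time: 8.47
tcp_pos: [0.4701, 0.3161, 0.0282]
eef_rot: [-180.0, -0.0, 2.9]
ft_force: [0.4, 0.6, 1.3]
grip_width: 0.0215
```

```bash
python3 - <<'E'
from h import *
a=load("sceneA");b=load("sideA");c=load("wristA")
print("bottom",tri([(*a[1:],290,203),(*c[1:],252,81)]),tri([(*a[1:],290,203),(*b[1:],260,241)]),tri([(*b[1:],260,241),(*c[1:],252,81)]))
K,W=a[1:];Ks,Ws=b[1:]
# intersect scene ray at points with plane of side line
d1=Ws[:3,:3]@np.linalg.solve(Ks,[213,50,1.]);d2=Ws[:3,:3]@np.linalg.solve(Ks,[260,240,1.]);n=np.cross(d1,d2)
for u,v in[(290,203),(340,165),(370,130),(388,90),(380,50),(345,0)]:
    d=W[:3,:3]@np.linalg.solve(K,[u,v,1.]);o=W[:3,3];t=n@(Ws[:3,3]-o)/(n@d);print(u,v,(o+t*d).round(3))
E
```

```text
bottom [0.55238273 0.068099   0.02032783] [ 0.5696572   0.07784888 -0.01366026] [0.52486306 0.09050152 0.00544359]
290 203 [0.595 0.071 0.002]
340 165 [0.736 0.036 0.103]
370 130 [0.816 0.018 0.199]
388 90 [0.857 0.013 0.305]
380 50 [0.825 0.03  0.407]
345 0 [0.727 0.068 0.521]
```

Request:
{"op": "drive_tool", "data": {"motion": [{"hand": 255,"x": 0,"y": 0,"z": 0.005,"turn": 0},{"hand": 255,"x": 0,"y": 0,"z": 0.01,"turn": 0},{"hand": 255,"x": 0,"y": 0,"z": 0.02,"turn": 0},{"hand": 255,"x": 0,"y": 0,"z": 0.03,"turn": 0},{"hand": 255,"x": 0,"y": 0,"z": 0.03,"turn": 0},{"hand": 255,"x": 0,"y": 0,"z": 0.03,"turn": 0},{"hand": 255,"x": 0,"y": 0,"z": 0.03,"turn": 0},{"hand": 255,"x": 0,"y": 0,"z": 0,"turn": 0}]}}

```text
time: 9.13
tcp_pos: [0.4734, 0.3176, 0.1907]
eef_rot: [-179.8, -0.7, 2.9]
ft_force: [0.4, 0.0, 0.8]
grip_width: 0.0212
```

```bash
python3 - <<'E'
from h import *
st();w=cam("wrist","wristH")
E
```

```text
t 9.13 tcp [0.4734 0.3176 0.1907] rot [-179.76   -0.66    2.91] F [0.4 0.  0.8] w 0.0212 j [ 23.  17.  87.  -0.  76. 110.]
```

View pics/wristH.png

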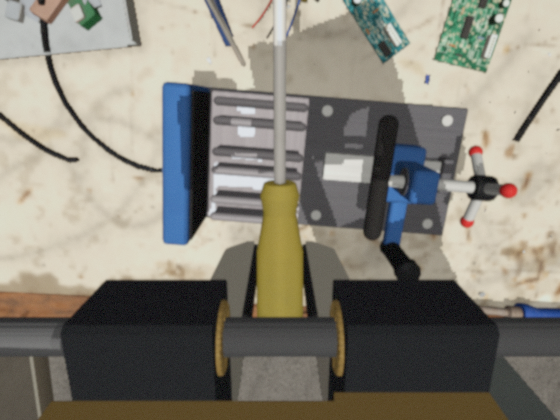

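Request:
{"op": "drive_tool", "data": {"motion": [{"hand": 255,"x": -0.005,"y": -0.02,"z": 0,"turn": 0},{"hand": 255,"x": -0.005,"y": -0.038,"z": 0,"turn": 0},{"hand": 255,"x": -0.005,"y": -0.038,"z": 0,"turn": 0},{"hand": 255,"x": -0.005,"y": -0.038,"z": 0,"turn": 0},{"hand": 255,"x": -0.005,"y": -0.038,"z": 0,"turn": 0},{"hand": 255,"x": -0.005,"y": -0.038,"z": 0,"turn": 0},{"hand": 255,"x": -0.005,"y": -0.038,"z": 0,"turn": 0},{"hand": 255,"x": -0.005,"y": -0.038,"z": 0,"turn": 0}]}}

```text
time: 9.85
tcp_pos: [0.4284, 0.0286, 0.1822]
eef_rot: [-180.0, 0.1, 2.9]
ft_force: [0.7, 0.4, -0.9]
grip_width: 0.0215
```

Request:
{"op": "drive_tool", "data": {"motion": [{"hand": 255,"x": -0.005,"y": -0.038,"z": 0,"turn": 0},{"hand": 255,"x": -0.005,"y": -0.038,"z": 0,"turn": 0},{"hand": 255,"x": -0.005,"y": -0.038,"z": 0,"turn": 0},{"hand": 255,"x": -0.005,"y": -0.038,"z": 0,"turn": 0},{"hand": 255,"x": -0.005,"y": -0.038,"z": 0,"turn": 0},{"hand": 255,"x": -0.005,"y": -0.038,"z": 0,"turn": 0},{"hand": 255,"x": -0.005,"y": -0.038,"z": 0,"turn": 0},{"hand": 255,"x": -0.005,"y": -0.038,"z": 0,"turn": 0}]}}

```text
time: 10.52
tcp_pos: [0.3887, -0.2752, 0.1822]
eef_rot: [-179.9, 0.1, 2.9]
ft_force: [1.3, 0.8, -1.7]
grip_width: 0.0213
```

Request:
{"op": "drive_tool", "data": {"motion": [{"hand": 255,"x": -0.005,"y": -0.038,"z": 0,"turn": 0},{"hand": 255,"x": -0.005,"y": -0.038,"z": 0,"turn": 0},{"hand": 255,"x": 0,"y": -0.038,"z": 0,"turn": 0},{"hand": 255,"x": 0,"y": 0,"z": 0,"turn": 0},{"hand": 255,"x": 0,"y": 0,"z": 0,"turn": 0}]}}

```text
time: 10.93
tcp_pos: [0.3789, -0.389, 0.1814]
eef_rot: [-179.9, 0.1, 2.7]
ft_force: [-0.9, -0.4, -0.4]
grip_width: 0.0213
```

```bash
python3 - <<'E'
from h import *
st();w=cam("wrist","wristI")
E
```

```text
t 10.93 tcp [ 0.3789 -0.389   0.1814] rot [-1.7986e+02  8.0000e-02  2.7300e+00] F [-0.9 -0.4 -0.4] w 0.0213 j [-58.  15.  91.   0.  74.  30.]
```

View pics/wristI.png

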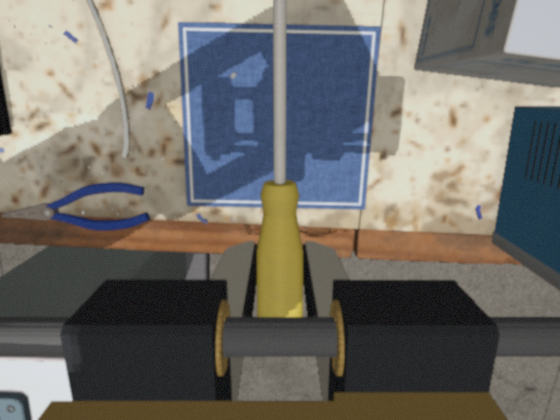

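```bash
python3 - <<'E'
from h import *
K,W=load("wristI")[1:]
for q in[(181,25),(381,28),(364,210),(187,207)]:print(pt(K,W,*q,.003))
E
```

```text
[ 0.51089781 -0.29556259  0.003     ]
[ 0.51687595 -0.47242114  0.003     ]
[ 0.34820576 -0.47591428  0.003     ]
[ 0.34270076 -0.29751974  0.003     ]
```

Request:
{"op": "drive_tool", "data": {"motion": [{"hand": 255,"x": 0,"y": 0,"z": -0.035,"turn": 0},{"hand": 255,"x": 0,"y": 0,"z": -0.035,"turn": 0},{"hand": 255,"x": 0,"y": 0,"z": -0.035,"turn": 0},{"hand": 255,"x": 0,"y": 0,"z": -0.035,"turn": 0},{"hand": 255,"x": 0,"y": 0,"z": -0.025,"turn": 0},{"hand": 255,"x": 0,"y": 0,"z": -0.012,"turn": 0},{"hand": 255,"x": 0,"y": 0,"z": -0.006,"turn": 0},{"hand": 255,"x": 0,"y": 0,"z": 0,"turn": 0}]}}

```text
time: 11.65
tcp_pos: [0.3796, -0.3854, -0.0012]
eef_rot: [-179.8, 0.1, 3.0]
ft_force: [-0.6, 0.3, -0.9]
grip_width: 0.0215
```

Request:
{"op": "drive_tool", "data": {"motion": [{"hand": 255,"x": 0,"y": 0,"z": -0.002,"turn": 0},{"hand": 255,"x": 0,"y": 0,"z": 0,"turn": 0},{"hand": 255,"x": 0,"y": 0,"z": 0,"turn": 0}]}}

```text
time: 11.9
tcp_pos: [0.3807, -0.3885, -0.0007]
eef_rot: [179.9, -0.1, 2.9]
ft_force: [-0.4, 0.7, 0.5]
grip_width: 0.0213
```

Request:
{"op": "drive_tool", "data": {"motion": [{"hand": 255,"x": 0,"y": 0,"z": -0.003,"turn": 0},{"hand": 255,"x": 0,"y": 0,"z": 0,"turn": 0},{"hand": 255,"x": 0,"y": 0,"z": 0,"turn": 0},{"hand": 120,"x": 0,"y": 0,"z": 0,"turn": 0},{"hand": 120,"x": 0,"y": 0,"z": 0,"turn": 0},{"hand": 120,"x": 0,"y": 0,"z": 0,"turn": 0},{"hand": 120,"x": 0,"y": 0,"z": 0,"turn": 0},{"hand": 120,"x": 0,"y": 0,"z": 0,"turn": 0}]}}

```text
time: 12.57
tcp_pos: [0.38, -0.388, -0.0049]
eef_rot: [180.0, -0.0, 2.9]
ft_force: [0.1, -0.4, -0.2]
grip_width: 0.0478
```

Request:
{"op": "drive_tool", "data": {"motion": [{"hand": 120,"x": 0,"y": 0,"z": 0.02,"turn": 0},{"hand": 120,"x": 0,"y": 0,"z": 0.035,"turn": 0},{"hand": 120,"x": 0,"y": 0,"z": 0.035,"turn": 0},{"hand": 120,"x": 0,"y": 0,"z": 0.035,"turn": 0},{"hand": 120,"x": 0,"y": 0,"z": 0.035,"turn": 0},{"hand": 120,"x": 0,"y": 0,"z": 0.035,"turn": 0},{"hand": 120,"x": 0,"y": 0,"z": 0,"turn": 0}]}}

```text
time: 13.15
tcp_pos: [0.3824, -0.3914, 0.1978]
eef_rot: [179.3, -0.4, 2.9]
ft_force: [0.2, -1.3, 0.3]
grip_width: 0.0492
```

```bash
python3 - <<'E'
from h import *
st();w=cam("wrist","wristJ")
E
```

```text
t 13.15 tcp [ 0.3824 -0.3914  0.1978] rot [179.35  -0.38   2.91] F [ 0.2 -1.3  0.3] w 0.0492 j [-57.  14.  89.   0.  76.  30.]
```

View pics/wristJ.png

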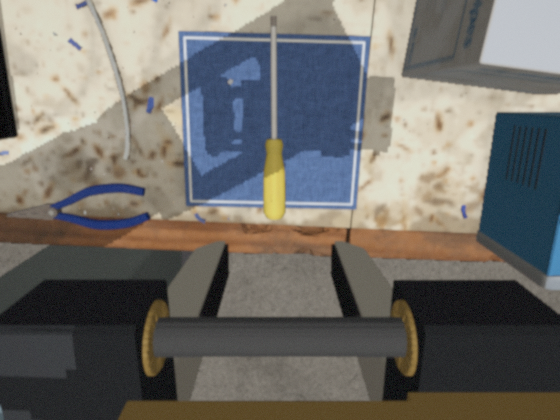

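Request:
{"op": "drive_tool", "data": {"motion": [{"hand": 120,"x": 0.008,"y": 0.035,"z": 0.01,"turn": 6.7},{"hand": 120,"x": 0.008,"y": 0.035,"z": 0.01,"turn": 6.7},{"hand": 120,"x": 0.008,"y": 0.035,"z": 0.01,"turn": 6.7},{"hand": 120,"x": 0.008,"y": 0.035,"z": 0.01,"turn": 6.7},{"hand": 120,"x": 0.008,"y": 0.035,"z": 0.01,"turn": 6.7},{"hand": 120,"x": 0.008,"y": 0.035,"z": 0.01,"turn": 6.7},{"hand": 120,"x": 0.008,"y": 0.035,"z": 0,"turn": 6.7},{"hand": 120,"x": 0.008,"y": 0.035,"z": 0,"turn": 6.7}]}}

```text
time: 13.87
tcp_pos: [0.4438, -0.1062, 0.2494]
eef_rot: [-180.0, 0.0, 56.8]
ft_force: [1.0, -0.4, -0.7]
grip_width: 0.0492
```

Request:
{"op": "drive_tool", "data": {"motion": [{"hand": 120,"x": 0.008,"y": 0.035,"z": 0,"turn": 6.7},{"hand": 120,"x": 0.008,"y": 0.035,"z": 0,"turn": 6.7},{"hand": 120,"x": 0.008,"y": 0.035,"z": 0,"turn": 6.7},{"hand": 120,"x": 0.008,"y": 0.035,"z": 0,"turn": 6.7},{"hand": 120,"x": 0.004,"y": 0.02,"z": 0,"turn": 6.7},{"hand": 120,"x": 0,"y": 0,"z": 0,"turn": 0},{"hand": 120,"x": 0,"y": 0,"z": 0,"turn": 0},{"hand": 120,"x": 0,"y": 0,"z": 0,"turn": 0}]}}

```text
time: 14.53
tcp_pos: [0.4794, 0.0515, 0.249]
eef_rot: [-179.9, 0.0, 89.9]
ft_force: [-0.1, 0.1, -1.0]
grip_width: 0.0493
```

```bash
python3 - <<'E'
from h import *
st();w=cam("wrist","wristK");crop(w[0],100,100,420,340,2.5,"wristKc")
E
```

```text
t 14.53 tcp [0.4794 0.0515 0.249 ] rot [-1.7988e+02  2.0000e-02  8.9880e+01] F [-0.1  0.1 -1. ] w 0.0493 j [-7.  6. 92. -0. 82. -7.]
```

View pics/wristKc.png

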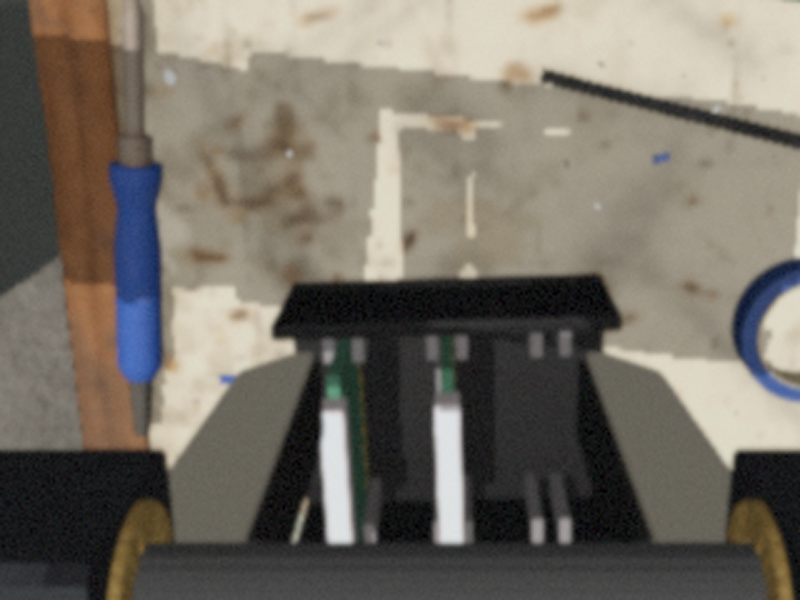

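Request:
{"op": "drive_tool", "data": {"motion": [{"hand": 120,"x": 0,"y": 0.035,"z": 0,"turn": 0},{"hand": 120,"x": 0,"y": 0.035,"z": 0,"turn": 0},{"hand": 120,"x": 0,"y": 0.02,"z": 0,"turn": 0},{"hand": 120,"x": 0,"y": 0,"z": 0,"turn": 0},{"hand": 120,"x": 0,"y": 0,"z": 0,"turn": 0},{"hand": 120,"x": 0,"y": 0,"z": 0,"turn": 0}]}}

```text
time: 15.08
tcp_pos: [0.4801, 0.1404, 0.2499]
eef_rot: [-180.0, 0.1, 89.9]
ft_force: [-0.5, -0.7, -0.2]
grip_width: 0.0491
```

```bash
python3 - <<'E'
from h import *
st();w=cam("wrist","wristL");crop(w[0],160,170,420,330,3,"wristLc")
E
```

```text
t 15.08 tcp [0.4801 0.1404 0.2499] rot [-1.7998e+02  5.0000e-02  8.9890e+01] F [-0.5 -0.7 -0.2] w 0.0491 j [ 4.  8. 90. -0. 82.  4.]
```

View pics/wristLc.png

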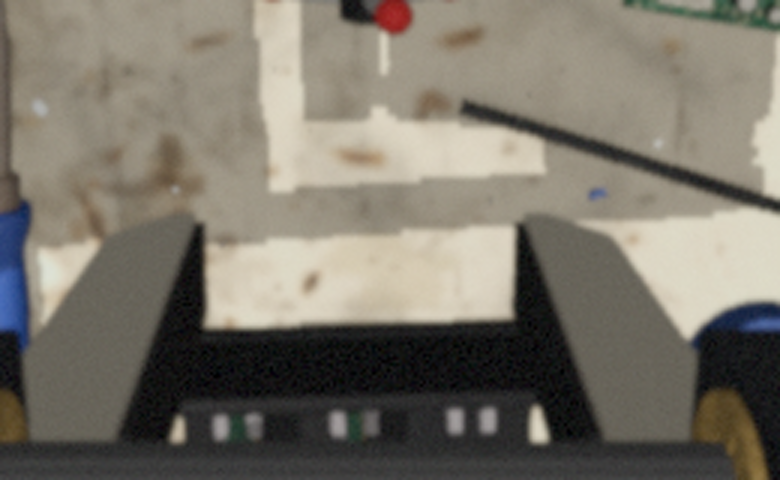

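Request:
{"op": "drive_tool", "data": {"motion": [{"hand": 120,"x": 0,"y": -0.038,"z": 0,"turn": 0},{"hand": 120,"x": 0,"y": -0.038,"z": 0,"turn": 0},{"hand": 120,"x": 0,"y": -0.038,"z": 0,"turn": 0},{"hand": 120,"x": 0,"y": -0.038,"z": 0,"turn": 0},{"hand": 120,"x": 0,"y": -0.038,"z": 0,"turn": 0},{"hand": 120,"x": 0,"y": 0,"z": 0,"turn": 0},{"hand": 120,"x": 0,"y": 0,"z": 0,"turn": 0},{"hand": 120,"x": 0,"y": 0,"z": 0,"turn": 0}]}}

```text
time: 15.8
tcp_pos: [0.4797, -0.0489, 0.25]
eef_rot: [-180.0, -0.0, 89.8]
ft_force: [-0.1, 1.4, -0.7]
grip_width: 0.0493
```

```bash
python3 - <<'E'
from h import *
st();w=cam("wrist","wristM");crop(w[0],180,90,390,260,3.8,"wristMc")
E
```

```text
t 15.8 tcp [ 0.4797 -0.0489  0.25  ] rot [-1.7999e+02 -3.0000e-02  8.9830e+01] F [-0.1  1.4 -0.7] w 0.0493 j [-19.   6.  92.   0.  82. -19.]
```

View pics/wristMc.png

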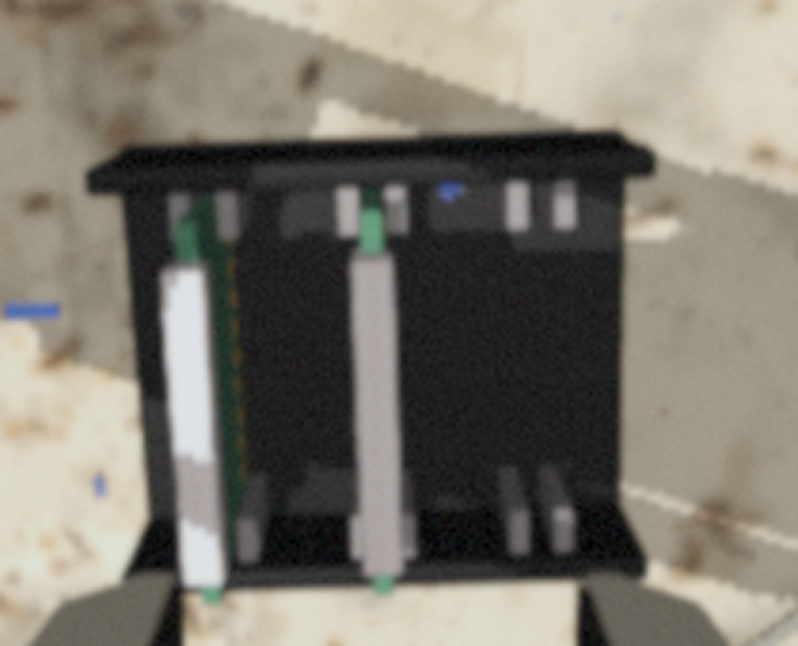

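```bash
python3 - <<'E'
from h import *
K,W=load("wristM")[1:]
for n,Q in(("L",[(163,268),(206,265),(226,583),(183,588)]),("R",[(350,255),(396,253),(405,573),(362,576)])):
    P=np.array([pt(K,W,q[0]/3.8+180,q[1]/3.8+90,.1) for q in Q])[:,:2]
    a=(P[0]+P[1])/2;b=(P[2]+P[3])/2;print(n,P.round(4).tolist(),"far",a.round(4),"near",b.round(4),"mid",((a+b)/2).round(4),"yaw",np.degrees(np.arctan2(-(a-b)[0],(a-b)[1])),np.linalg.norm(a-b))
for q in[(88,185),(652,168),(645,578),(130,578)]:print(pt(K,W,q[0]/3.8+180,q[1]/3.8+90,.058).round(4))
E
```

```text
L [[0.4301, -0.0296], [0.4402, -0.0289], [0.4424, -0.1094], [0.4315, -0.1107]] far [ 0.4351 -0.0292] near [ 0.4369 -0.11  ] mid [ 0.436  -0.0696] yaw 1.2785989438326242 0.08080679805841583
R [[0.4742, -0.0266], [0.485, -0.0262], [0.4873, -0.1068], [0.4765, -0.1076]] far [ 0.4796 -0.0264] near [ 0.4819 -0.1072] mid [ 0.4807 -0.0668] yaw 1.6566641183224902 0.08082195519238916
[ 0.405  -0.0148  0.058 ]
[ 0.5522 -0.0108  0.058 ]
[ 0.5559 -0.1254  0.058 ]
[ 0.4104 -0.125   0.058 ]
```

Request:
{"op": "drive_tool", "data": {"motion": [{"hand": 189,"x": 0.001,"y": -0.018,"z": -0.035,"turn": 1.6},{"hand": 189,"x": 0,"y": 0,"z": -0.035,"turn": 0},{"hand": 189,"x": 0,"y": 0,"z": -0.03,"turn": 0},{"hand": 189,"x": 0,"y": 0,"z": -0.02,"turn": 0},{"hand": 189,"x": 0,"y": 0,"z": 0,"turn": 0},{"hand": 189,"x": 0,"y": 0,"z": 0,"turn": 0},{"hand": 189,"x": 0,"y": 0,"z": 0,"turn": 0}]}}

```text
time: 16.43
tcp_pos: [0.4821, -0.0655, 0.1315]
eef_rot: [179.9, 0.0, 91.7]
ft_force: [0.9, 0.4, 0.3]
grip_width: 0.0239
```

```bash
python3 - <<'E'
from h import *
st();w=cam("wrist","wristN")
E
```

```text
t 16.43 tcp [ 0.4821 -0.0655  0.1315] rot [1.7989e+02 4.0000e-02 9.1680e+01] F [0.9 0.4 0.3] w 0.0239 j [-21.  12. 103.   0.  65. -23.]
```

View pics/wristN.png

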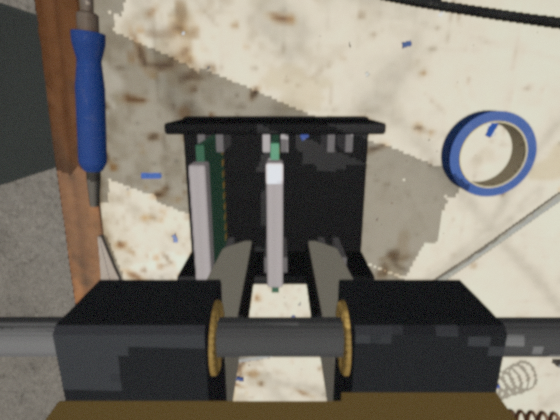

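Request:
{"op": "drive_tool", "data": {"motion": [{"hand": 189,"x": -0.001,"y": 0,"z": -0.03,"turn": 0},{"hand": 189,"x": 0,"y": 0,"z": -0.02,"turn": 0},{"hand": 189,"x": 0,"y": 0,"z": -0.01,"turn": 0},{"hand": 189,"x": 0,"y": 0,"z": 0,"turn": 0},{"hand": 189,"x": 0,"y": 0,"z": 0,"turn": 0},{"hand": 189,"x": 0,"y": 0,"z": 0,"turn": 0}]}}

```text
time: 16.98
tcp_pos: [0.4813, -0.0664, 0.0716]
eef_rot: [179.9, 0.1, 91.6]
ft_force: [-0.4, -0.3, 0.8]
grip_width: 0.0243
```

```bash
python3 - <<'E'
from h import *
st();w=cam("wrist","wristO");sc=cam("scene","sceneO");crop(sc[0],210,150,340,270,6,"sceneOc")
E
```

```text
t 16.98 tcp [ 0.4813 -0.0664  0.0716] rot [1.7985e+02 6.0000e-02 9.1610e+01] F [-0.4 -0.3  0.8] w 0.0243 j [-21.  16. 107.   0.  57. -23.]
```

View pics/wristO.png

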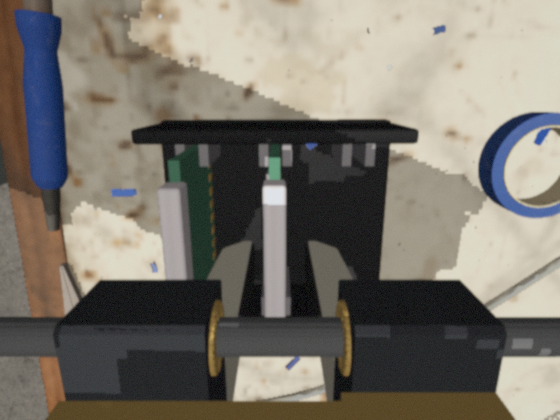

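View pics/sceneOc.png

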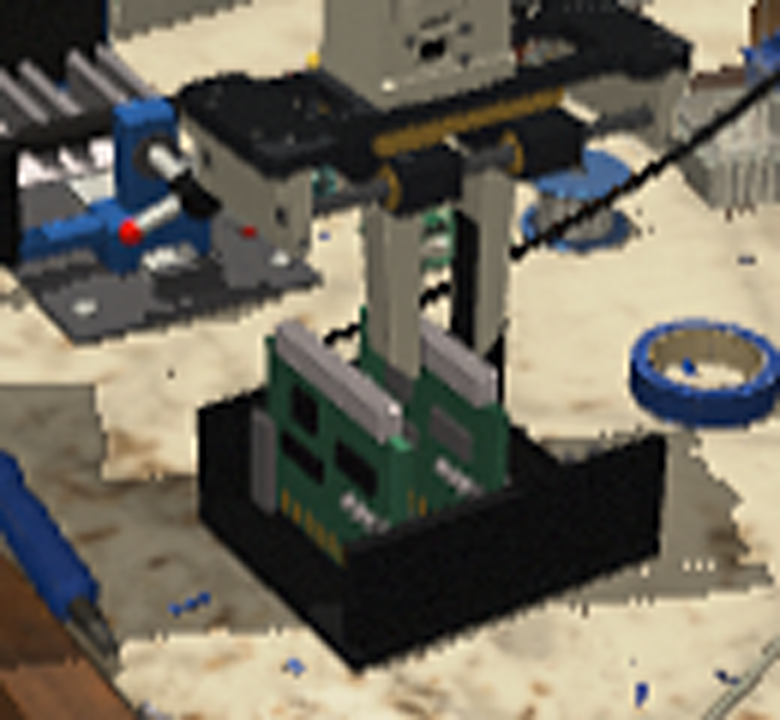

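Request:
{"op": "drive_tool", "data": {"motion": [{"hand": 189,"x": -0.002,"y": 0,"z": -0.01,"turn": 0},{"hand": 189,"x": 0,"y": 0,"z": 0,"turn": 0},{"hand": 189,"x": 0,"y": 0,"z": 0,"turn": 0},{"hand": 255,"x": 0,"y": 0,"z": 0,"turn": 0},{"hand": 255,"x": 0,"y": 0,"z": 0,"turn": 0},{"hand": 255,"x": 0,"y": 0,"z": 0,"turn": 0},{"hand": 255,"x": 0,"y": 0,"z": 0,"turn": 0},{"hand": 255,"x": 0,"y": 0,"z": 0,"turn": 0}], "newtons": 25}}

```text
time: 17.75
tcp_pos: [0.4786, -0.0661, 0.0605]
eef_rot: [179.9, 0.0, 91.6]
ft_force: [-0.5, 0.8, 3.1]
grip_width: 0.0097
```

```bash
python3 - <<'E'
from h import *
st();w=cam("wrist","wristP");st()
E
```

```text
t 17.75 tcp [ 0.4786 -0.0661  0.0605] rot [1.7994e+02 2.0000e-02 9.1600e+01] F [-0.5  0.8  3.1] w 0.0097 j [-21.  17. 108.   0.  55. -23.]
t 17.8 tcp [ 0.4785 -0.0661  0.0605] rot [1.7994e+02 2.0000e-02 9.1600e+01] F [0.2 1.3 2.6] w 0.0097 j [-21.  17. 108.   0.  55. -23.]
```

View pics/wristP.png

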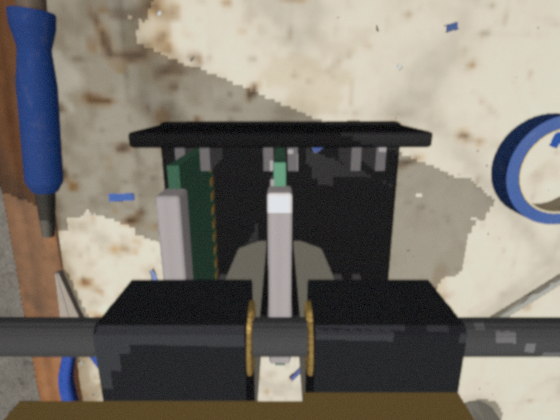

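Request:
{"op": "drive_tool", "data": {"motion": [{"hand": 255,"x": 0,"y": 0,"z": 0.01,"turn": 0},{"hand": 255,"x": 0,"y": 0,"z": 0.015,"turn": 0},{"hand": 255,"x": 0,"y": 0,"z": 0.02,"turn": 0},{"hand": 255,"x": 0,"y": 0,"z": 0.025,"turn": 0},{"hand": 255,"x": 0,"y": 0,"z": 0.03,"turn": 0},{"hand": 255,"x": 0,"y": 0,"z": 0.03,"turn": 0},{"hand": 255,"x": 0,"y": 0,"z": 0,"turn": 0},{"hand": 255,"x": 0,"y": 0,"z": 0,"turn": 0}]}}

```text
time: 18.47
tcp_pos: [0.4789, -0.0663, 0.192]
eef_rot: [179.8, 0.1, 91.6]
ft_force: [0.6, 0.4, -2.1]
grip_width: 0.0096
```

```bash
python3 - <<'E'
from h import *
st();w=cam("wrist","wristQ");sc=cam("scene","sceneQ");crop(sc[0],200,110,350,270,4.5,"sceneQc")
E
```

```text
t 18.47 tcp [ 0.4789 -0.0663  0.192 ] rot [1.798e+02 9.000e-02 9.160e+01] F [ 0.6  0.4 -2.1] w 0.0096 j [-21.   8.  98.  -0.  74. -23.]
```

View pics/sceneQc.png

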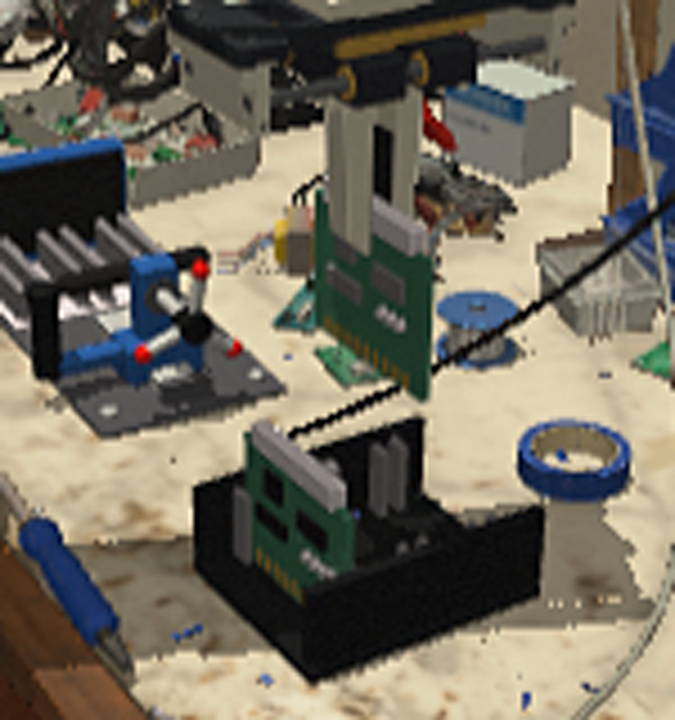

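Request:
{"op": "drive_tool", "data": {"motion": [{"hand": 255,"x": 0.005,"y": 0.02,"z": 0,"turn": -0.6},{"hand": 255,"x": 0.005,"y": 0.035,"z": 0,"turn": -0.5},{"hand": 255,"x": 0.005,"y": 0.035,"z": 0,"turn": -0.5},{"hand": 255,"x": 0.005,"y": 0.035,"z": 0,"turn": -0.5},{"hand": 255,"x": 0.005,"y": 0.035,"z": 0,"turn": -0.5},{"hand": 255,"x": 0.005,"y": 0.035,"z": 0,"turn": -0.5},{"hand": 255,"x": 0.005,"y": 0.035,"z": 0,"turn": 0},{"hand": 255,"x": 0.005,"y": 0.035,"z": 0,"turn": 0}]}}

```text
time: 19.23
tcp_pos: [0.5166, 0.2005, 0.188]
eef_rot: [-179.8, 0.1, 88.5]
ft_force: [-0.5, -0.2, -0.5]
grip_width: 0.0101
```

Request:
{"op": "drive_tool", "data": {"motion": [{"hand": 255,"x": 0.005,"y": 0.035,"z": 0,"turn": 0},{"hand": 255,"x": 0.005,"y": 0.035,"z": 0,"turn": 0},{"hand": 255,"x": 0.005,"y": 0.035,"z": 0,"turn": 0},{"hand": 255,"x": 0,"y": 0.025,"z": 0,"turn": 0},{"hand": 255,"x": 0,"y": 0.004,"z": 0,"turn": 0},{"hand": 255,"x": 0,"y": 0,"z": 0,"turn": 0},{"hand": 255,"x": 0,"y": 0,"z": 0,"turn": 0},{"hand": 255,"x": 0,"y": 0,"z": 0,"turn": 0}]}}

```text
time: 19.9
tcp_pos: [0.5326, 0.3315, 0.1892]
eef_rot: [-179.9, 0.1, 88.4]
ft_force: [-0.0, 0.2, -1.1]
grip_width: 0.0099
```

```bash
python3 - <<'E'
from h import *
st();w=cam("wrist","wristR");si=cam("side","sideR");sc=cam("scene","sceneR");crop(si[0],130,180,330,340,4,"sideRc");crop(sc[0],170,90,300,230,5,"sceneRc")
E
```

```text
t 19.9 tcp [0.5326 0.3315 0.1892] rot [-1.799e+02  8.000e-02  8.845e+01] F [-0.   0.2 -1.1] w 0.0099 j [22. 23. 78. -0. 79. 23.]
```

View pics/wristR.png

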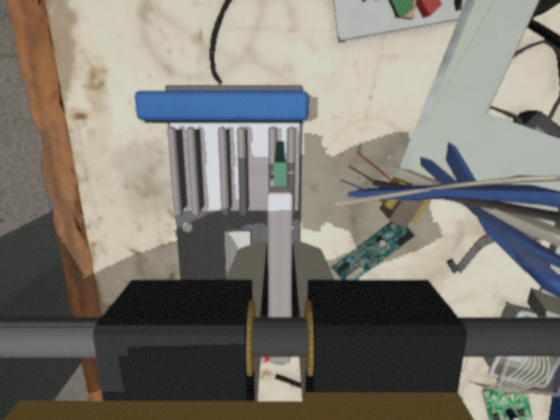

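View pics/sideRc.png

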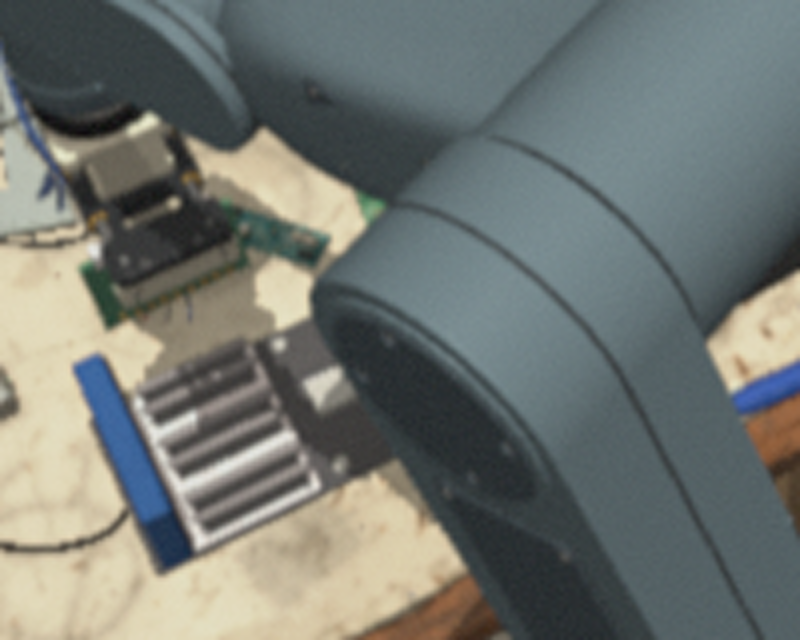

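View pics/sceneRc.png

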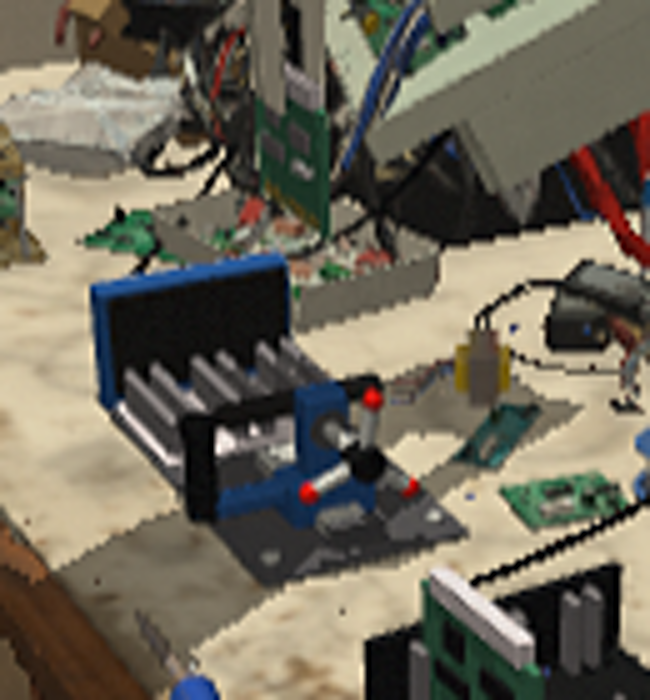

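Request:
{"op": "drive_tool", "data": {"motion": [{"hand": 255,"x": -0.022,"y": 0,"z": 0,"turn": 0},{"hand": 255,"x": -0.022,"y": 0,"z": 0,"turn": 0},{"hand": 255,"x": 0,"y": 0,"z": -0.03,"turn": 0},{"hand": 255,"x": 0,"y": 0,"z": -0.03,"turn": 0},{"hand": 255,"x": 0,"y": 0,"z": -0.01,"turn": 0},{"hand": 255,"x": 0,"y": 0,"z": 0,"turn": 0},{"hand": 255,"x": 0,"y": 0,"z": 0,"turn": 0},{"hand": 255,"x": 0,"y": 0,"z": 0,"turn": 0}]}}

```text
time: 20.72
tcp_pos: [0.4904, 0.3332, 0.1217]
eef_rot: [179.9, -0.1, 88.5]
ft_force: [-0.5, 0.6, -1.3]
grip_width: 0.0094
```

```bash
python3 - <<'E'
from h import *
st();w=cam("wrist","wristS");crop(w[0],130,40,430,260,2.6,"wristSc");sc=cam("scene","sceneS");crop(sc[0],170,90,300,230,5,"sceneSc")
E
```

```text
t 20.72 tcp [0.4904 0.3332 0.1217] rot [ 1.7987e+02 -6.0000e-02  8.8460e+01] F [-0.5  0.6 -1.3] w 0.0094 j [23. 23. 89. -0. 69. 25.]
```

View pics/wristSc.png

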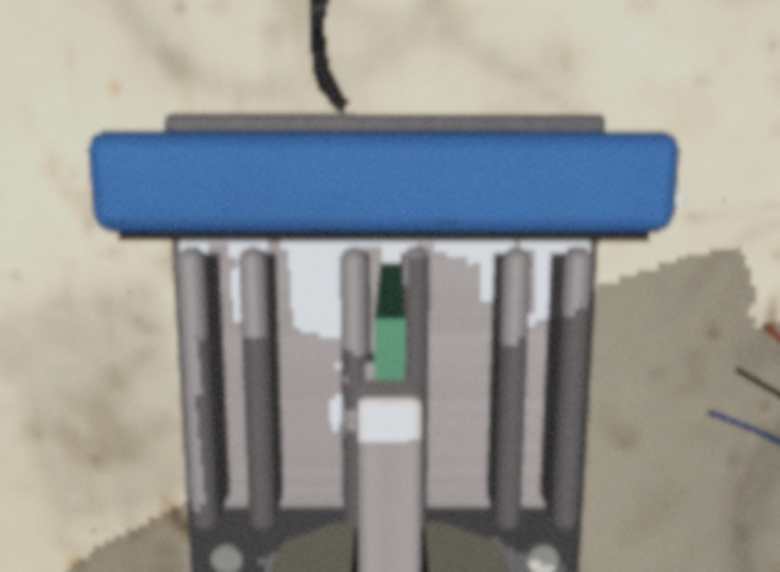

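View pics/sceneSc.png

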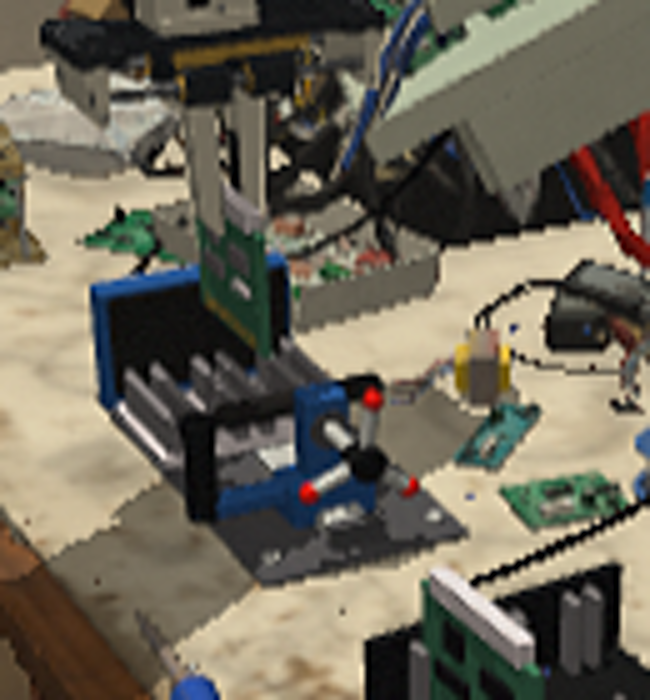

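Request:
{"op": "drive_tool", "data": {"motion": [{"hand": 255,"x": -0.001,"y": 0,"z": -0.015,"turn": 0},{"hand": 255,"x": 0,"y": 0,"z": -0.01,"turn": 0},{"hand": 255,"x": 0,"y": 0,"z": 0,"turn": 0},{"hand": 255,"x": 0,"y": 0,"z": 0,"turn": 0},{"hand": 255,"x": 0,"y": 0,"z": 0,"turn": 0},{"hand": 255,"x": 0,"y": 0,"z": 0,"turn": 0}]}}

```text
time: 21.32
tcp_pos: [0.4885, 0.3333, 0.0958]
eef_rot: [179.9, -0.0, 88.5]
ft_force: [-0.3, 1.3, -0.9]
grip_width: 0.0096
```

```bash
python3 - <<'E'
from h import *
st();w=cam("wrist","wristT");st();crop(w[0],180,90,380,260,4,"wristTc")
E
```

```text
t 21.32 tcp [0.4885 0.3333 0.0958] rot [ 1.7994e+02 -3.0000e-02  8.8500e+01] F [-0.3  1.3 -0.9] w 0.0096 j [24. 24. 90. -0. 65. 25.]
t 21.37 tcp [0.4885 0.3333 0.0958] rot [ 1.7994e+02 -3.0000e-02  8.8500e+01] F [-0.5 -0.4 -1.8] w 0.01 j [24. 24. 90. -0. 65. 25.]
```

View pics/wristTc.png

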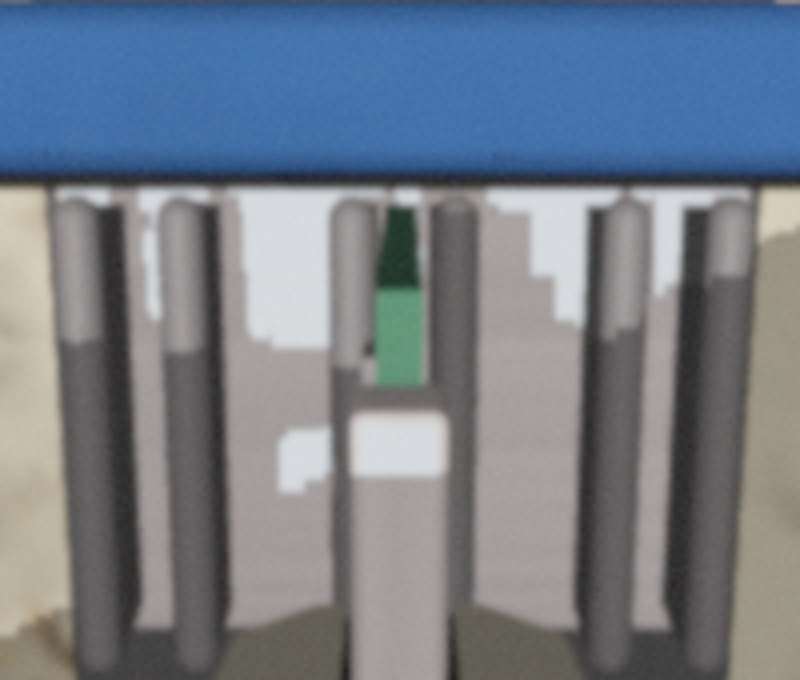

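Request:
{"op": "drive_tool", "data": {"motion": [{"hand": 255,"x": 0,"y": 0,"z": -0.006,"turn": 0},{"hand": 255,"x": 0,"y": 0,"z": -0.006,"turn": 0},{"hand": 255,"x": 0,"y": 0,"z": -0.006,"turn": 0},{"hand": 255,"x": 0,"y": 0,"z": 0,"turn": 0},{"hand": 255,"x": 0,"y": 0,"z": 0,"turn": 0}]}}

```text
time: 21.78
tcp_pos: [0.4875, 0.3328, 0.0762]
eef_rot: [-179.9, 0.0, 88.5]
ft_force: [0.1, 0.1, -0.9]
grip_width: 0.0099
```

Request:
{"op": "drive_tool", "data": {"motion": [{"hand": 255,"x": 0,"y": 0,"z": -0.006,"turn": 0},{"hand": 255,"x": 0,"y": 0,"z": -0.005,"turn": 0},{"hand": 255,"x": 0,"y": 0,"z": -0.004,"turn": 0},{"hand": 255,"x": 0,"y": 0,"z": 0,"turn": 0},{"hand": 255,"x": 0,"y": 0,"z": 0,"turn": 0}]}}

```text
time: 22.2
tcp_pos: [0.4877, 0.3329, 0.0616]
eef_rot: [-180.0, 0.0, 88.5]
ft_force: [-0.5, 0.3, -0.4]
grip_width: 0.0096
```

Request:
{"op": "drive_tool", "data": {"motion": [{"hand": 255,"x": 0,"y": 0,"z": -0.002,"turn": 0},{"hand": 255,"x": 0,"y": 0,"z": 0,"turn": 0},{"hand": 189,"x": 0,"y": 0,"z": 0,"turn": 0},{"hand": 189,"x": 0,"y": 0,"z": 0,"turn": 0},{"hand": 189,"x": 0,"y": 0,"z": 0,"turn": 0},{"hand": 189,"x": 0,"y": 0,"z": 0,"turn": 0},{"hand": 189,"x": 0,"y": 0,"z": 0,"turn": 0}]}}

```text
time: 22.78
tcp_pos: [0.488, 0.333, 0.06]
eef_rot: [-180.0, 0.0, 88.5]
ft_force: [-0.5, 0.6, 0.8]
grip_width: 0.0239
```

```bash
python3 - <<'E'
from h import *
st();w=cam("wrist","wristU");crop(w[0],180,90,380,260,4,"wristUc");sc=cam("scene","sceneU");crop(sc[0],170,90,300,230,5,"sceneUc")
E
```

```text
t 22.78 tcp [0.488 0.333 0.06 ] rot [-180.     0.    88.5] F [-0.5  0.6  0.8] w 0.0239 j [24. 26. 93.  0. 61. 25.]
```

View pics/wristUc.png

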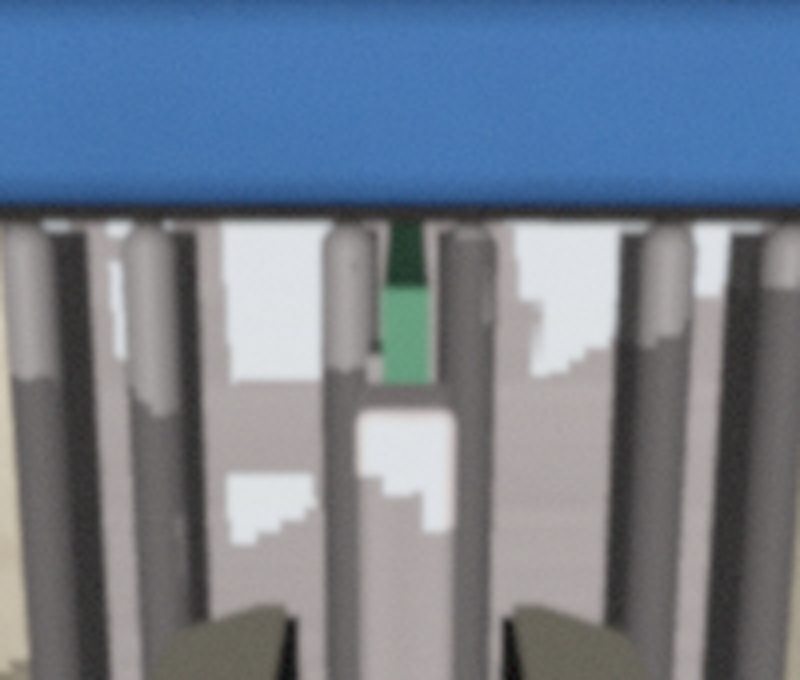

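View pics/sceneUc.png

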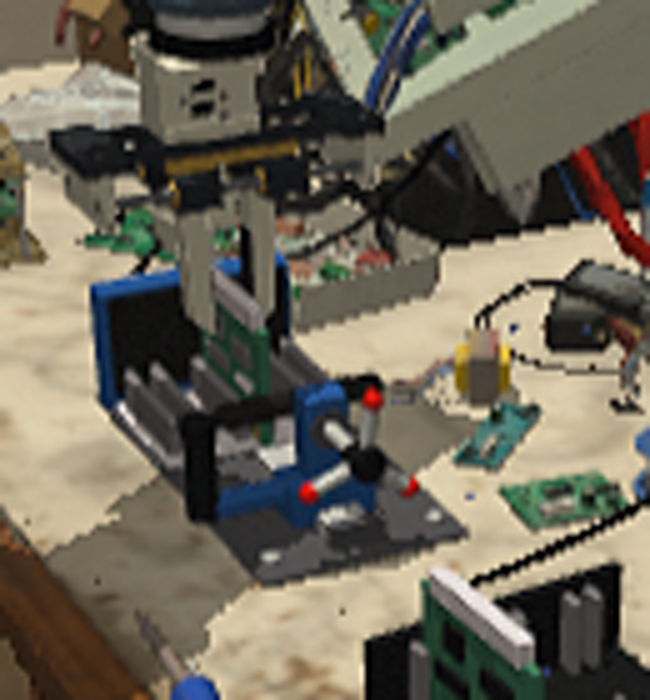

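Request:
{"op": "drive_tool", "data": {"motion": [{"hand": 189,"x": 0,"y": 0,"z": 0.015,"turn": 0},{"hand": 189,"x": 0,"y": 0,"z": 0.03,"turn": 0},{"hand": 189,"x": 0,"y": 0,"z": 0.035,"turn": 0},{"hand": 189,"x": 0,"y": -0.01,"z": 0.03,"turn": 0},{"hand": 189,"x": -0.006,"y": -0.035,"z": 0,"turn": 0.5},{"hand": 189,"x": -0.006,"y": -0.035,"z": 0,"turn": 0.5},{"hand": 189,"x": -0.006,"y": -0.035,"z": 0,"turn": 0.5},{"hand": 189,"x": -0.006,"y": -0.035,"z": 0,"turn": 0.5}]}}

```text
time: 23.55
tcp_pos: [0.4634, 0.1818, 0.1703]
eef_rot: [180.0, 0.0, 90.6]
ft_force: [0.6, -1.2, -0.0]
grip_width: 0.0243
```

Request:
{"op": "drive_tool", "data": {"motion": [{"hand": 189,"x": -0.006,"y": -0.035,"z": 0,"turn": 0.5},{"hand": 189,"x": -0.006,"y": -0.035,"z": 0,"turn": 0.6},{"hand": 189,"x": -0.006,"y": -0.035,"z": 0,"turn": 0},{"hand": 189,"x": -0.006,"y": -0.035,"z": 0,"turn": 0},{"hand": 189,"x": -0.006,"y": -0.035,"z": 0,"turn": 0},{"hand": 189,"x": 0,"y": -0.035,"z": 0,"turn": 0},{"hand": 189,"x": 0,"y": -0.035,"z": 0,"turn": 0},{"hand": 189,"x": 0,"y": -0.007,"z": 0,"turn": 0}]}}

```text
time: 24.22
tcp_pos: [0.4343, -0.0736, 0.1704]
eef_rot: [179.9, 0.1, 91.4]
ft_force: [1.5, -0.5, -0.4]
grip_width: 0.0241
```

Request:
{"op": "drive_tool", "data": {"motion": [{"hand": 189,"x": 0,"y": 0,"z": -0.03,"turn": 0},{"hand": 189,"x": 0,"y": 0,"z": -0.02,"turn": 0},{"hand": 189,"x": 0,"y": 0,"z": 0,"turn": 0},{"hand": 189,"x": 0,"y": 0,"z": 0,"turn": 0},{"hand": 189,"x": 0,"y": 0,"z": 0,"turn": 0},{"hand": 189,"x": 0,"y": 0,"z": 0,"turn": 0}]}}

```text
time: 24.72
tcp_pos: [0.4351, -0.0689, 0.1214]
eef_rot: [179.9, 0.1, 91.6]
ft_force: [-1.0, 1.0, -0.2]
grip_width: 0.024
```

```bash
python3 - <<'E'
from h import *
st();w=cam("wrist","wristV");st();crop(w[0],180,110,390,290,3.7,"wristVc");si=cam("side","sideV");crop(si[0],130,180,330,340,4,"sideVc")
E
```

```text
t 24.72 tcp [ 0.4351 -0.0689  0.1214] rot [1.7987e+02 6.0000e-02 9.1640e+01] F [-1.   1.  -0.2] w 0.024 j [-24.   8. 109.   0.  63. -25.]
t 24.77 tcp [ 0.435  -0.069   0.1214] rot [1.7987e+02 6.0000e-02 9.1640e+01] F [ 0.2 -0.  -0.7] w 0.0241 j [-24.   8. 109.   0.  63. -25.]
```

View pics/wristVc.png

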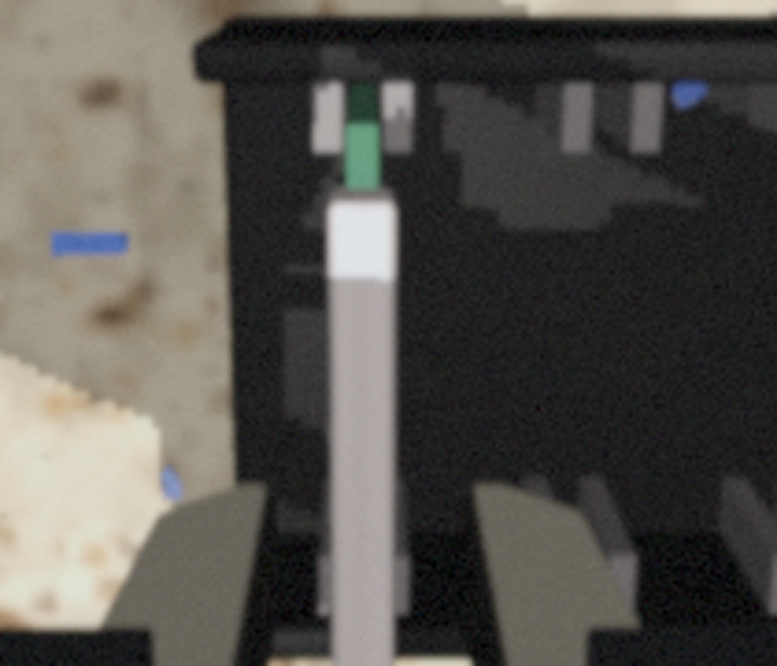

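View pics/sideVc.png

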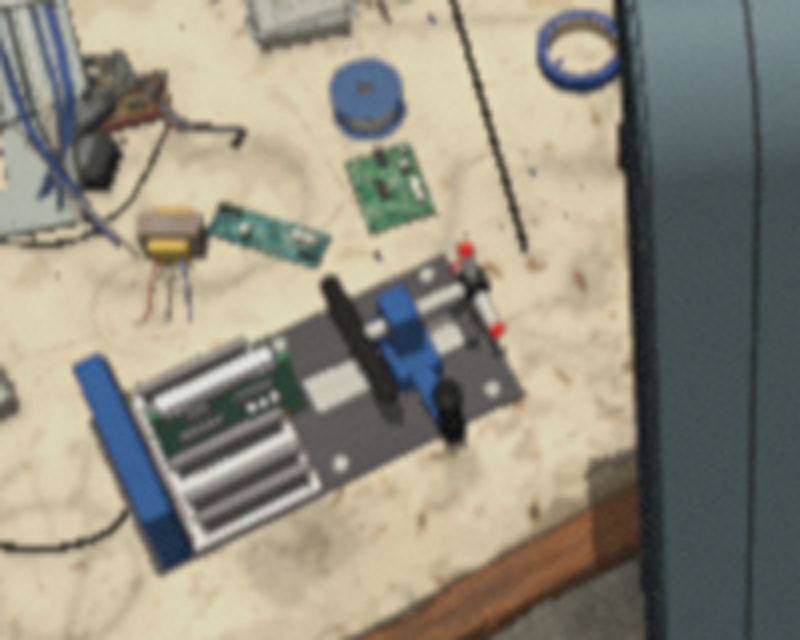

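Request:
{"op": "drive_tool", "data": {"motion": [{"hand": 189,"x": -0.001,"y": 0,"z": -0.025,"turn": 0},{"hand": 189,"x": 0,"y": 0,"z": -0.02,"turn": 0},{"hand": 189,"x": 0,"y": 0,"z": -0.01,"turn": 0},{"hand": 189,"x": 0,"y": 0,"z": -0.005,"turn": 0},{"hand": 189,"x": 0,"y": 0,"z": 0,"turn": 0},{"hand": 189,"x": 0,"y": 0,"z": 0,"turn": 0},{"hand": 189,"x": 0,"y": 0,"z": 0,"turn": 0}]}}

```text
time: 25.4
tcp_pos: [0.4339, -0.0693, 0.061]
eef_rot: [179.9, 0.0, 91.6]
ft_force: [-0.0, -0.1, -0.0]
grip_width: 0.0238
```

Request:
{"op": "drive_tool", "data": {"motion": [{"hand": 255,"x": 0,"y": 0,"z": 0,"turn": 0},{"hand": 255,"x": 0,"y": 0,"z": 0,"turn": 0},{"hand": 255,"x": 0,"y": 0,"z": 0,"turn": 0},{"hand": 255,"x": 0,"y": 0,"z": 0,"turn": 0},{"hand": 255,"x": 0,"y": 0,"z": 0,"turn": 0},{"hand": 255,"x": 0,"y": 0,"z": 0,"turn": 0}], "newtons": 25}}

```text
time: 25.9
tcp_pos: [0.4336, -0.0692, 0.0606]
eef_rot: [179.9, 0.0, 91.6]
ft_force: [-0.8, 0.9, 5.9]
grip_width: 0.0096
```

Request:
{"op": "drive_tool", "data": {"motion": [{"hand": 255,"x": 0,"y": 0,"z": 0.01,"turn": 0},{"hand": 255,"x": 0,"y": 0,"z": 0.015,"turn": 0},{"hand": 255,"x": 0,"y": 0,"z": 0.02,"turn": 0},{"hand": 255,"x": 0,"y": 0,"z": 0.025,"turn": 0},{"hand": 255,"x": 0,"y": 0,"z": 0.03,"turn": 0},{"hand": 255,"x": 0,"y": 0,"z": 0.03,"turn": 0},{"hand": 255,"x": 0,"y": 0,"z": 0,"turn": 0},{"hand": 255,"x": 0,"y": 0,"z": 0,"turn": 0}]}}

```text
time: 26.57
tcp_pos: [0.4337, -0.0694, 0.1912]
eef_rot: [179.8, 0.1, 91.6]
ft_force: [-0.6, 0.3, -1.5]
grip_width: 0.0098
```

Request:
{"op": "drive_tool", "data": {"motion": [{"hand": 255,"x": 0,"y": 0.015,"z": 0,"turn": -0.6},{"hand": 255,"x": 0,"y": 0.03,"z": 0,"turn": -0.5},{"hand": 255,"x": 0,"y": 0.035,"z": 0,"turn": -0.5},{"hand": 255,"x": 0,"y": 0.035,"z": 0,"turn": -0.5},{"hand": 255,"x": 0,"y": 0.035,"z": 0,"turn": -0.5},{"hand": 255,"x": 0,"y": 0.035,"z": 0,"turn": -0.5},{"hand": 255,"x": 0.005,"y": 0.035,"z": 0,"turn": 0},{"hand": 255,"x": 0.004,"y": 0.035,"z": 0,"turn": 0}]}}

```text
time: 27.23
tcp_pos: [0.4404, 0.1875, 0.188]
eef_rot: [-179.8, 0.1, 88.5]
ft_force: [1.4, 0.7, -1.2]
grip_width: 0.0096
```

Request:
{"op": "drive_tool", "data": {"motion": [{"hand": 255,"x": 0,"y": 0.035,"z": 0,"turn": 0},{"hand": 255,"x": 0,"y": 0.035,"z": 0,"turn": 0},{"hand": 255,"x": 0,"y": 0.035,"z": 0,"turn": 0},{"hand": 255,"x": 0,"y": 0.03,"z": 0,"turn": 0},{"hand": 255,"x": 0,"y": 0.013,"z": 0,"turn": 0},{"hand": 255,"x": 0,"y": 0,"z": 0,"turn": 0},{"hand": 255,"x": 0,"y": 0,"z": 0,"turn": 0},{"hand": 255,"x": 0,"y": 0,"z": 0,"turn": 0}]}}

```text
time: 27.9
tcp_pos: [0.4415, 0.3325, 0.189]
eef_rot: [-179.9, 0.1, 88.5]
ft_force: [0.2, -0.9, -1.0]
grip_width: 0.0099
```

Request:
{"op": "drive_tool", "data": {"motion": [{"hand": 255,"x": 0,"y": 0,"z": -0.03,"turn": 0},{"hand": 255,"x": 0,"y": 0,"z": -0.03,"turn": 0},{"hand": 255,"x": 0,"y": 0,"z": -0.02,"turn": 0},{"hand": 255,"x": 0,"y": 0,"z": -0.01,"turn": 0},{"hand": 255,"x": 0,"y": 0,"z": 0,"turn": 0},{"hand": 255,"x": 0,"y": 0,"z": 0,"turn": 0},{"hand": 255,"x": 0,"y": 0,"z": 0,"turn": 0}]}}

```text
time: 28.48
tcp_pos: [0.4433, 0.334, 0.1016]
eef_rot: [179.9, -0.1, 88.5]
ft_force: [0.5, -0.5, -0.1]
grip_width: 0.0094
```

```bash
python3 - <<'E'
from h import *
st();w=cam("wrist","wristX");st();crop(w[0],180,90,380,260,4,"wristXc")
E
```

```text
t 28.48 tcp [0.4433 0.334  0.1016] rot [ 1.7986e+02 -7.0000e-02  8.8450e+01] F [ 0.5 -0.5 -0.1] w 0.0094 j [25. 20. 95. -0. 64. 27.]
t 28.53 tcp [0.4433 0.3342 0.1018] rot [ 1.7984e+02 -8.0000e-02  8.8470e+01] F [ 0.5  0.1 -0.4] w 0.0099 j [26. 20. 95. -0. 64. 27.]
```

View pics/wristXc.png

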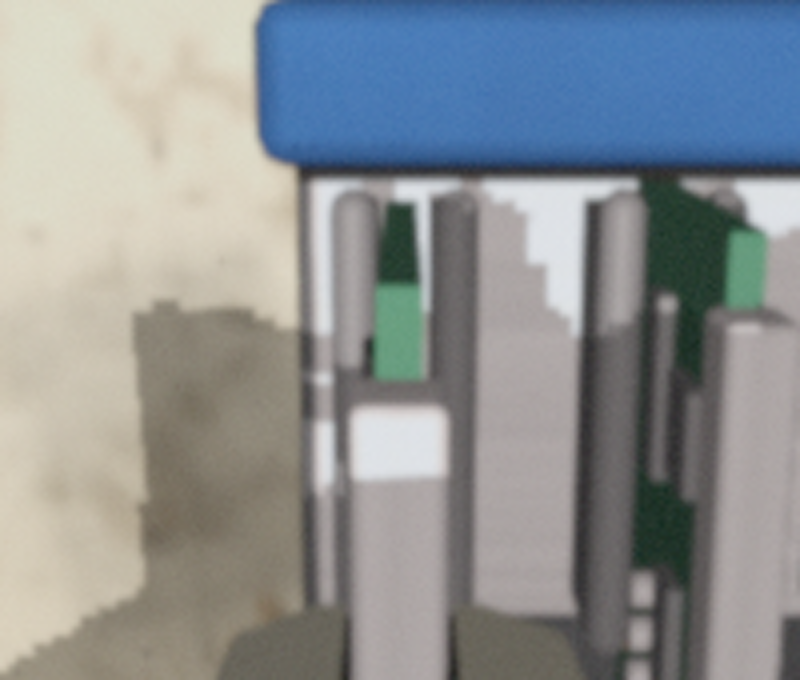

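Request:
{"op": "drive_tool", "data": {"motion": [{"hand": 255,"x": 0,"y": 0,"z": -0.007,"turn": 0},{"hand": 255,"x": 0,"y": 0,"z": -0.006,"turn": 0},{"hand": 255,"x": 0,"y": 0,"z": -0.006,"turn": 0},{"hand": 255,"x": 0,"y": 0,"z": -0.003,"turn": 0},{"hand": 255,"x": 0,"y": 0,"z": 0,"turn": 0},{"hand": 255,"x": 0,"y": 0,"z": 0,"turn": 0}]}}

```text
time: 29.03
tcp_pos: [0.4419, 0.334, 0.0777]
eef_rot: [-180.0, 0.0, 88.5]
ft_force: [0.8, 0.1, -1.7]
grip_width: 0.0094
```

Request:
{"op": "drive_tool", "data": {"motion": [{"hand": 255,"x": 0,"y": 0,"z": -0.006,"turn": 0},{"hand": 255,"x": 0,"y": 0,"z": -0.006,"turn": 0},{"hand": 255,"x": 0,"y": 0,"z": -0.005,"turn": 0},{"hand": 255,"x": 0,"y": 0,"z": 0,"turn": 0},{"hand": 255,"x": 0,"y": 0,"z": 0,"turn": 0}]}}

```text
time: 29.45
tcp_pos: [0.4419, 0.334, 0.0605]
eef_rot: [-180.0, 0.0, 88.5]
ft_force: [0.6, 0.2, -1.6]
grip_width: 0.0099
```

Request:
{"op": "drive_tool", "data": {"motion": [{"hand": 255,"x": 0,"y": 0,"z": -0.001,"turn": 0},{"hand": 189,"x": 0,"y": 0,"z": 0,"turn": 0},{"hand": 189,"x": 0,"y": 0,"z": 0,"turn": 0},{"hand": 189,"x": 0,"y": 0,"z": 0,"turn": 0},{"hand": 189,"x": 0,"y": 0,"z": 0,"turn": 0},{"hand": 189,"x": 0,"y": 0,"z": 0,"turn": 0},{"hand": 189,"x": 0,"y": 0,"z": 0.015,"turn": 0},{"hand": 189,"x": 0,"y": 0,"z": 0.03,"turn": 0}]}}

```text
time: 30.12
tcp_pos: [0.4392, 0.3326, 0.102]
eef_rot: [-179.6, 0.2, 88.5]
ft_force: [0.4, -0.2, -0.7]
grip_width: 0.0244
```

Request:
{"op": "drive_tool", "data": {"motion": [{"hand": 189,"x": 0,"y": 0,"z": 0.035,"turn": 0},{"hand": 189,"x": 0,"y": 0,"z": 0.035,"turn": 0},{"hand": 189,"x": 0,"y": -0.035,"z": 0.03,"turn": 0},{"hand": 189,"x": 0,"y": -0.035,"z": 0.03,"turn": 0},{"hand": 120,"x": 0,"y": -0.03,"z": 0,"turn": 0},{"hand": 120,"x": 0,"y": 0,"z": 0,"turn": 0},{"hand": 120,"x": 0,"y": 0,"z": 0,"turn": 0},{"hand": 120,"x": 0,"y": 0,"z": 0,"turn": 0}]}}

```text
time: 30.78
tcp_pos: [0.4417, 0.241, 0.2289]
eef_rot: [-180.0, -0.0, 88.5]
ft_force: [0.7, -0.1, -0.6]
grip_width: 0.0458
```

```bash
python3 - <<'E'
from h import *
st();w=cam("wrist","wristY");st();sc=cam("scene","sceneY");crop(sc[0],170,90,300,230,5,"sceneYc")
E
```

```text
t 30.78 tcp [0.4417 0.241  0.2289] rot [-1.7996e+02 -2.0000e-02  8.8450e+01] F [ 0.7 -0.1 -0.6] w 0.0458 j [16.  9. 92.  0. 79. 17.]
t 30.83 tcp [0.4416 0.2414 0.2286] rot [-1.7993e+02 -1.0000e-02  8.8510e+01] F [-0.5  0.6  0.5] w 0.0478 j [16.  9. 92.  0. 79. 17.]
```

View pics/wristY.png

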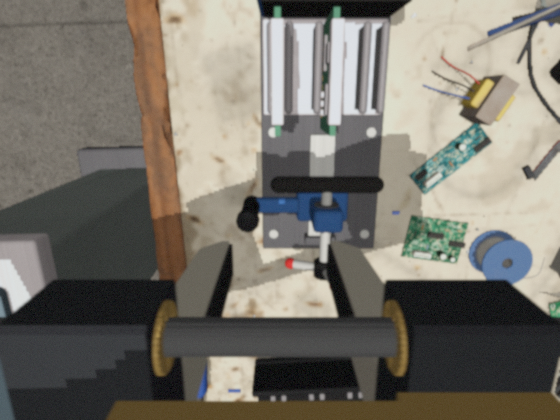

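View pics/sceneYc.png

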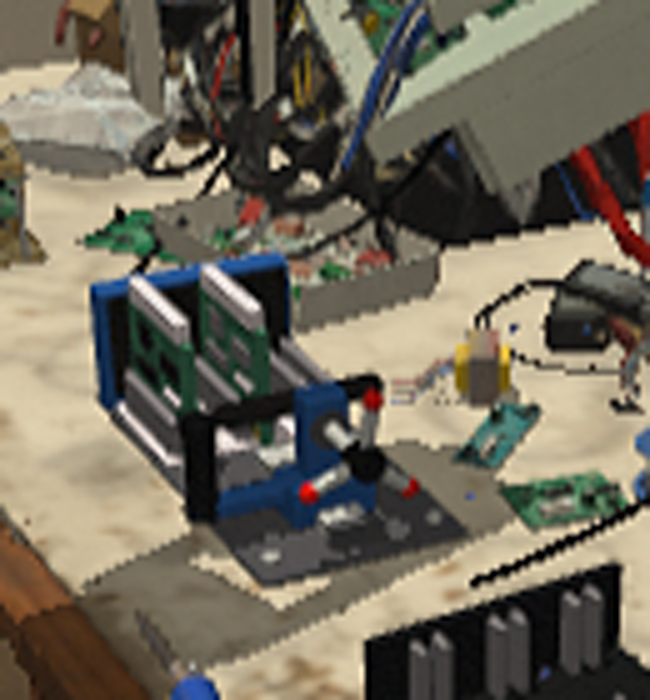

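```bash
python3 - <<'E'
from h import *
img,K,W=load("wristY")
crop(img,225,165,400,290,4.5,"wristYc")
E
```

```text
(no output)
```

View pics/wristYc.png

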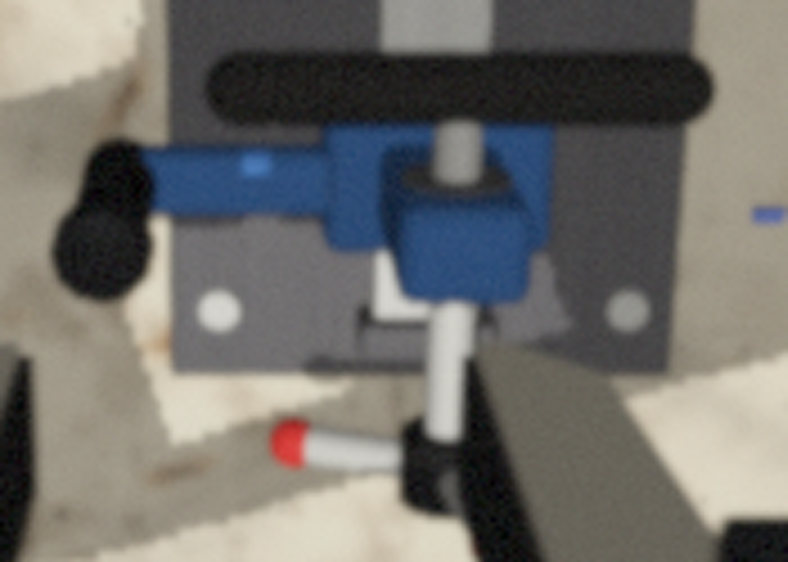

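```bash
python3 - <<'E'
from h import *
img,K,W=load("wristY")
for n,q,z in[("posttop",(102,252),.086),("pb L",(232,88),.072),("pb R",(690,88),.072),("ball",(290,443),.046),("hub",(435,470),.07),("pbfront",(460,55),.064)]:print(n,pt(K,W,q[0]/4.5+225,q[1]/4.5+165,z).round(4))
sc=load("sceneY")[1:]
# ball & hub in scene crop
print("hub tri",tri([(*sc,370/5+170,463/5+90),(K,W,435/4.5+225,470/4.5+165)]).round(4))
print("ballL tri",tri([(*sc,309/5+170,492/5+90),(K,W,290/4.5+225,443/4.5+165)]).round(4))
wc=load("wristC")[1:]
print("posttop tri",tri([(*wc,52/2.6+190,605/2.6+20),(K,W,102/4.5+225,252/4.5+165),(*sc,200/5+170,420/5+90)]).round(4))
E
```

```text
posttop [0.4126 0.2062 0.086 ]
pb L [0.4399 0.2365 0.072 ]
pb R [0.5346 0.234  0.072 ]
ball [0.4507 0.1438 0.046 ]
hub [0.4824 0.1477 0.07  ]
pbfront [0.488  0.2405 0.064 ]
hub tri [0.4849 0.1429 0.0617]
ballL tri [0.4505 0.1464 0.0514]
posttop tri [0.4124 0.2048 0.0794]
```

Request:
{"op": "drive_tool", "data": {"motion": [{"hand": 118,"x": -0.015,"y": -0.015,"z": 0,"turn": -7},{"hand": 118,"x": -0.015,"y": -0.012,"z": 0,"turn": -7},{"hand": 118,"x": 0,"y": 0,"z": 0,"turn": -7},{"hand": 118,"x": 0,"y": 0,"z": 0,"turn": -7},{"hand": 118,"x": 0,"y": 0,"z": 0,"turn": -7},{"hand": 118,"x": 0,"y": 0,"z": 0,"turn": -7},{"hand": 118,"x": 0,"y": 0,"z": 0,"turn": -7},{"hand": 118,"x": 0,"y": 0,"z": 0,"turn": -7}]}}

```text
time: 31.55
tcp_pos: [0.4116, 0.2148, 0.2285]
eef_rot: [-180.0, 0.1, 32.3]
ft_force: [0.1, -0.7, -0.2]
grip_width: 0.05
```

Request:
{"op": "drive_tool", "data": {"motion": [{"hand": 118,"x": 0,"y": 0,"z": 0,"turn": -7},{"hand": 118,"x": 0,"y": 0,"z": 0,"turn": -7},{"hand": 118,"x": 0,"y": 0,"z": 0,"turn": -7},{"hand": 118,"x": 0,"y": 0,"z": 0,"turn": -7},{"hand": 118,"x": 0,"y": 0,"z": -0.02,"turn": -6},{"hand": 118,"x": 0,"y": 0,"z": -0.02,"turn": 0},{"hand": 118,"x": 0,"y": 0,"z": 0,"turn": 0},{"hand": 118,"x": 0,"y": 0,"z": 0,"turn": 0}]}}

```text
time: 32.22
tcp_pos: [0.4109, 0.2143, 0.1882]
eef_rot: [180.0, 0.2, -1.4]
ft_force: [0.3, -0.5, 0.1]
grip_width: 0.0499
```

```bash
python3 - <<'E'
from h import *
st();w=cam("wrist","wristZ");st()
E
```

```text
t 32.22 tcp [0.4109 0.2143 0.1882] rot [179.95   0.2   -1.38] F [ 0.3 -0.5  0.1] w 0.0499 j [ 14.   7. 100.   0.  73. 105.]
t 32.27 tcp [0.4118 0.2144 0.1893] rot [ 1.7999e+02  7.0000e-02 -1.4000e+00] F [ 0.2 -0.5  0. ] w 0.0503 j [ 14.   7. 100.   0.  73. 105.]
```

View pics/wristZ.png

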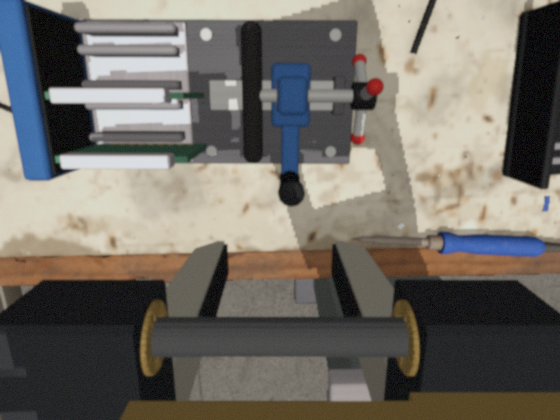

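Request:
{"op": "drive_tool", "data": {"motion": [{"hand": 118,"x": 0.003,"y": -0.009,"z": -0.03,"turn": 0},{"hand": 118,"x": 0,"y": 0,"z": -0.03,"turn": 0},{"hand": 118,"x": 0,"y": 0,"z": -0.01,"turn": 0},{"hand": 118,"x": 0,"y": 0,"z": 0,"turn": 0},{"hand": 118,"x": 0,"y": 0,"z": 0,"turn": 0},{"hand": 118,"x": 0,"y": 0,"z": 0,"turn": 0}]}}

```text
time: 32.77
tcp_pos: [0.4164, 0.2052, 0.1209]
eef_rot: [-180.0, -0.2, -1.5]
ft_force: [-0.8, -0.1, -0.5]
grip_width: 0.05
```

```bash
python3 - <<'E'
from h import *
st();w=cam("wrist","wristZ2");st()
E
```

```text
t 32.77 tcp [0.4164 0.2052 0.1209] rot [-1.7996e+02 -1.6000e-01 -1.4700e+00] F [-0.8 -0.1 -0.5] w 0.05 j [ 12.  10. 106.   0.  63. 104.]
t 32.82 tcp [0.4165 0.2052 0.121 ] rot [-179.95   -0.19   -1.47] F [-0.4 -0.9  0.5] w 0.0502 j [ 12.  10. 106.   0.  63. 104.]
```

View pics/wristZ2.png

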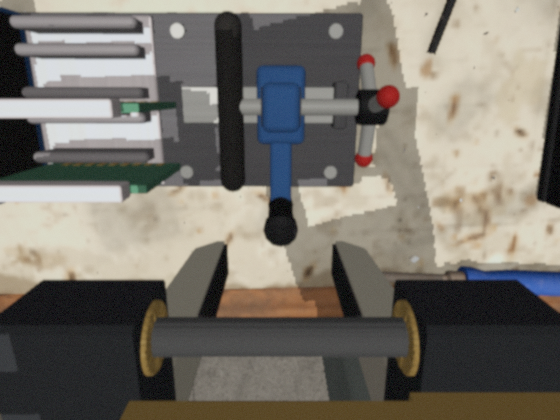

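Request:
{"op": "drive_tool", "data": {"motion": [{"hand": 118,"x": -0.003,"y": 0,"z": -0.03,"turn": 0},{"hand": 118,"x": 0,"y": 0,"z": -0.03,"turn": 0},{"hand": 118,"x": 0,"y": 0,"z": -0.02,"turn": 0},{"hand": 118,"x": 0,"y": 0,"z": -0.008,"turn": 0},{"hand": 118,"x": 0,"y": 0,"z": 0,"turn": 0},{"hand": 118,"x": 0,"y": 0,"z": 0,"turn": 0}]}}

```text
time: 33.32
tcp_pos: [0.413, 0.205, 0.0323]
eef_rot: [-180.0, -0.1, -1.5]
ft_force: [0.1, -0.7, -0.1]
grip_width: 0.0499
```

```bash
python3 - <<'E'
from h import *
st();w=cam("wrist","wristZ3");st();sc=cam("scene","sceneZ3");crop(sc[0],170,90,300,230,5,"sceneZ3c")
E
```

```text
t 33.32 tcp [0.413  0.205  0.0323] rot [-1.7998e+02 -8.0000e-02 -1.4900e+00] F [ 0.1 -0.7 -0.1] w 0.0499 j [ 12.  17. 112.   0.  50. 104.]
t 33.37 tcp [0.4135 0.2051 0.0327] rot [-1.7996e+02 -1.5000e-01 -1.4900e+00] F [ 0.9 -0.5  1.2] w 0.0502 j [ 12.  17. 112.   0.  50. 104.]
```

View pics/sceneZ3c.png

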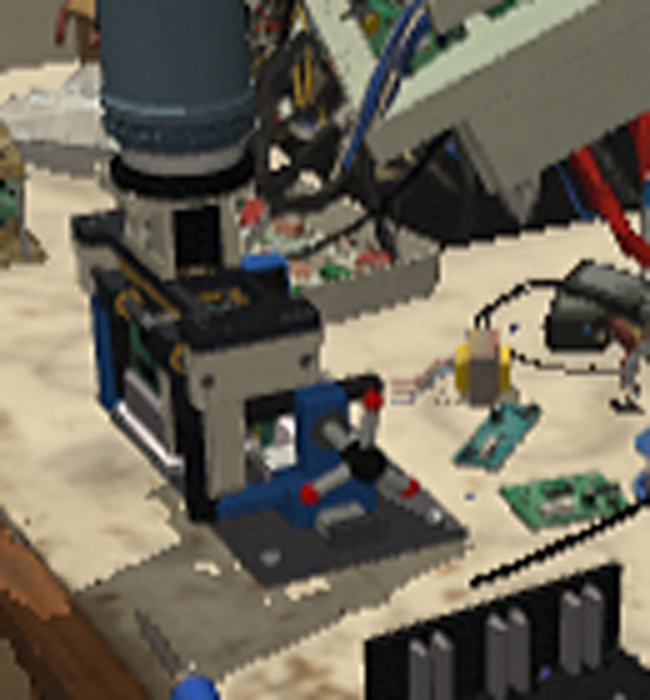

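View pics/wristZ3.png

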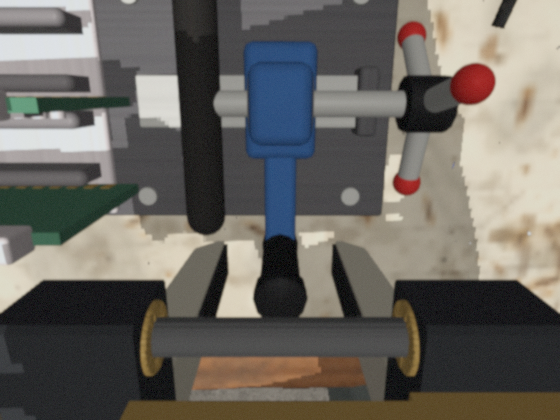

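Request:
{"op": "drive_tool", "data": {"motion": [{"hand": 255,"x": 0,"y": 0,"z": 0,"turn": 0},{"hand": 255,"x": 0,"y": 0,"z": 0,"turn": 0},{"hand": 255,"x": 0,"y": 0,"z": 0,"turn": 0},{"hand": 255,"x": 0,"y": 0,"z": 0,"turn": 0},{"hand": 255,"x": 0,"y": 0,"z": 0,"turn": 0},{"hand": 255,"x": 0,"y": 0,"z": 0,"turn": 0},{"hand": 255,"x": 0,"y": 0,"z": 0,"turn": 0},{"hand": 255,"x": 0,"y": 0,"z": 0,"turn": 0}], "newtons": 20}}

```text
time: 34.08
tcp_pos: [0.4122, 0.2049, 0.0315]
eef_rot: [-180.0, -0.0, -1.5]
ft_force: [-1.5, 0.6, 4.0]
grip_width: 0.0213
```

```bash
python3 - <<'E'
from h import *
st();w=cam("wrist","wristZ4");st()
E
```

```text
t 34.08 tcp [0.4122 0.2049 0.0315] rot [-1.7998e+02 -2.0000e-02 -1.5000e+00] F [-1.5  0.6  4. ] w 0.0213 j [ 12.  17. 113.   0.  50. 104.]
t 34.13 tcp [0.4122 0.2049 0.0315] rot [-1.7998e+02 -2.0000e-02 -1.5000e+00] F [-0.3  1.   4.4] w 0.0211 j [ 12.  17. 113.   0.  50. 104.]
```

View pics/wristZ4.png

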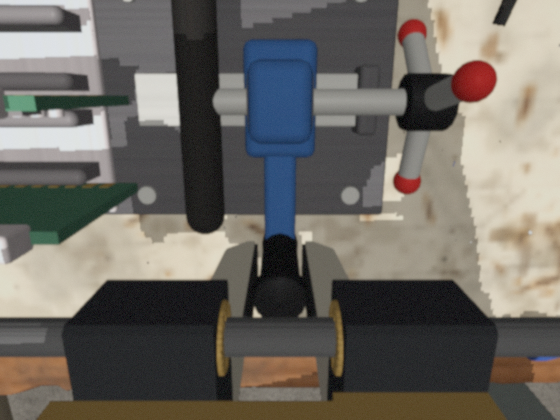

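Request:
{"op": "drive_tool", "data": {"motion": [{"hand": 255,"x": 0,"y": 0.004,"z": 0,"turn": 0},{"hand": 255,"x": 0,"y": 0.006,"z": 0,"turn": 0},{"hand": 255,"x": 0,"y": 0.006,"z": 0,"turn": 0},{"hand": 255,"x": 0.001,"y": 0.006,"z": 0,"turn": 0},{"hand": 255,"x": 0,"y": 0.006,"z": 0,"turn": 0},{"hand": 255,"x": 0,"y": 0.004,"z": 0,"turn": 0},{"hand": 255,"x": 0,"y": 0,"z": 0,"turn": 0},{"hand": 255,"x": 0,"y": 0,"z": 0,"turn": 0}]}}

```text
time: 34.8
tcp_pos: [0.413, 0.2352, 0.0315]
eef_rot: [179.8, 0.0, -1.4]
ft_force: [-0.3, -7.6, 6.5]
grip_width: 0.0208
```

```bash
python3 - <<'E'
from h import *
st();w=cam("wrist","wristZ5");st();sc=cam("scene","sceneZ5");crop(sc[0],170,90,300,230,5,"sceneZ5c")
E
```

```text
t 34.8 tcp [0.413  0.2352 0.0315] rot [ 1.7983e+02  2.0000e-02 -1.4400e+00] F [-0.3 -7.6  6.5] w 0.0208 j [ 16.  18. 110.  -0.  51. 108.]
t 34.85 tcp [0.4129 0.2352 0.0314] rot [ 1.7983e+02  2.0000e-02 -1.4400e+00] F [-0.8 -7.5  7.2] w 0.0208 j [ 16.  18. 110.  -0.  51. 108.]
```

View pics/wristZ5.png

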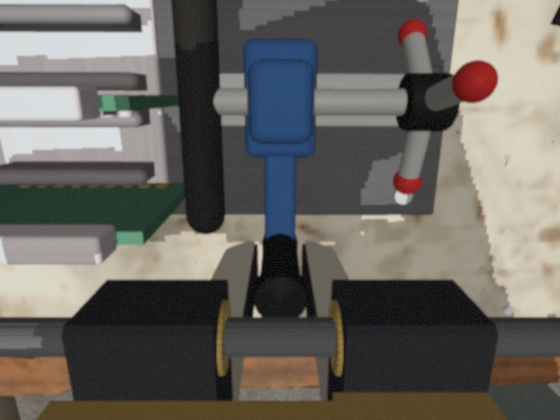

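View pics/sceneZ5c.png

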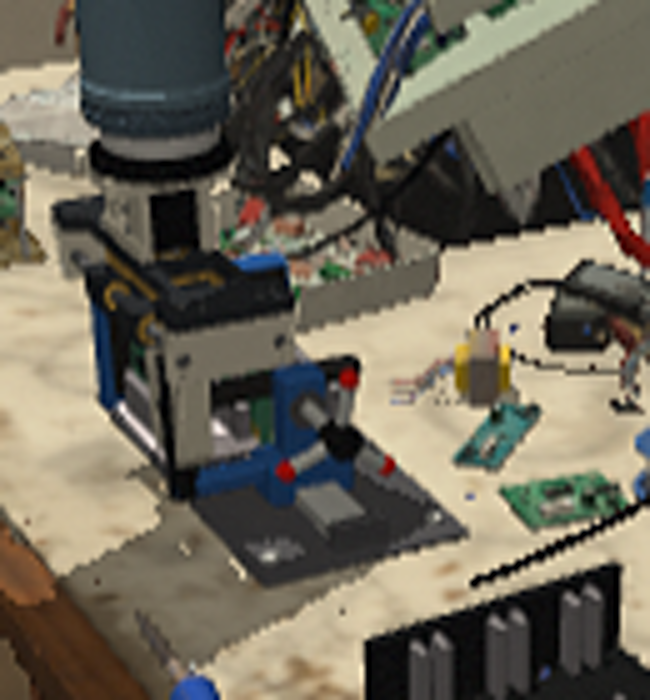

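Request:
{"op": "drive_tool", "data": {"motion": [{"hand": 255,"x": 0,"y": 0.004,"z": 0,"turn": 0},{"hand": 255,"x": 0,"y": 0.003,"z": 0,"turn": 0},{"hand": 255,"x": 0,"y": 0,"z": 0,"turn": 0},{"hand": 255,"x": 0,"y": 0,"z": 0,"turn": 0}]}}

```text
time: 35.23
tcp_pos: [0.4131, 0.2418, 0.0314]
eef_rot: [179.8, 0.0, -1.4]
ft_force: [-0.7, -9.3, 7.3]
grip_width: 0.0209
```

Request:
{"op": "drive_tool", "data": {"motion": [{"hand": 255,"x": 0,"y": 0.002,"z": 0,"turn": 0},{"hand": 255,"x": 0,"y": 0,"z": 0,"turn": 0},{"hand": 255,"x": 0,"y": 0,"z": 0,"turn": 0}]}}

```text
time: 35.48
tcp_pos: [0.4131, 0.2435, 0.0314]
eef_rot: [179.8, 0.0, -1.4]
ft_force: [0.1, -9.5, 6.6]
grip_width: 0.0209
```

```bash
python3 - <<'E'
from h import *
st();w=cam("wrist","wristZ6");crop(w[0],0,0,300,260,2.6,"wristZ6c")
E
```

```text
t 35.48 tcp [0.4131 0.2435 0.0314] rot [ 1.7978e+02  1.0000e-02 -1.4400e+00] F [ 0.1 -9.5  6.6] w 0.0209 j [ 17.  19. 110.  -0.  51. 109.]
```

View pics/wristZ6c.png

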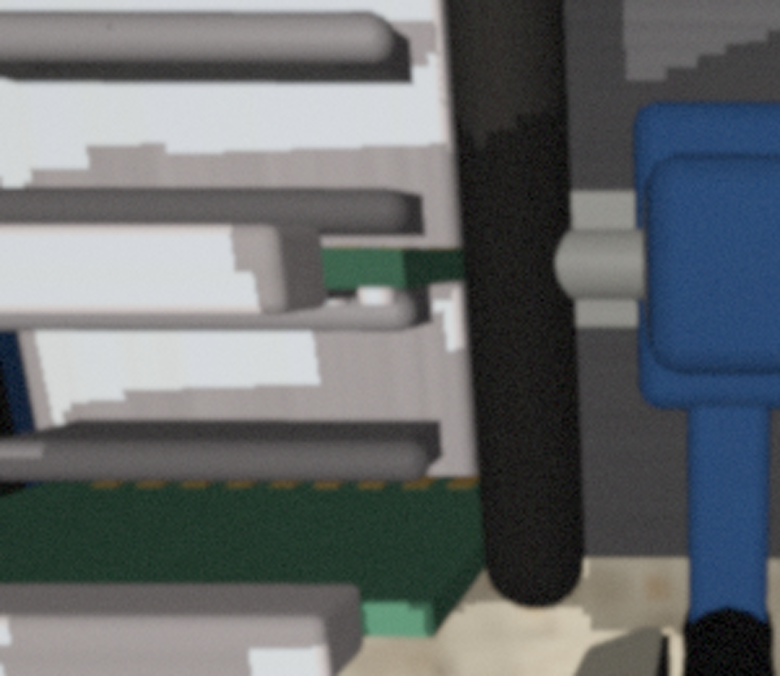

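Request:
{"op": "drive_tool", "data": {"motion": [{"hand": 255,"x": 0,"y": 0.002,"z": 0,"turn": 0},{"hand": 255,"x": 0,"y": 0.001,"z": 0,"turn": 0},{"hand": 255,"x": 0,"y": 0,"z": 0,"turn": 0},{"hand": 255,"x": 0,"y": 0,"z": 0,"turn": 0}]}}

```text
time: 35.87
tcp_pos: [0.4132, 0.2462, 0.0315]
eef_rot: [179.7, 0.0, -1.4]
ft_force: [0.2, -11.5, 7.0]
grip_width: 0.0213
```

Request:
{"op": "drive_tool", "data": {"motion": [{"hand": 255,"x": 0,"y": 0.002,"z": 0,"turn": 0},{"hand": 255,"x": 0,"y": 0,"z": 0,"turn": 0},{"hand": 255,"x": 0,"y": 0,"z": 0,"turn": 0}]}}

```text
time: 36.12
tcp_pos: [0.4133, 0.2482, 0.0314]
eef_rot: [179.7, -0.0, -1.4]
ft_force: [0.1, -12.6, 7.6]
grip_width: 0.0209
```

```bash
python3 - <<'E'
from h import *
st();w=cam("wrist","wristZ7");crop(w[0],0,0,300,260,2.6,"wristZ7c")
E
```

```text
t 36.12 tcp [0.4133 0.2482 0.0314] rot [179.75  -0.    -1.43] F [  0.1 -12.6   7.6] w 0.0209 j [ 18.  19. 110.  -0.  51. 110.]
```

View pics/wristZ7c.png

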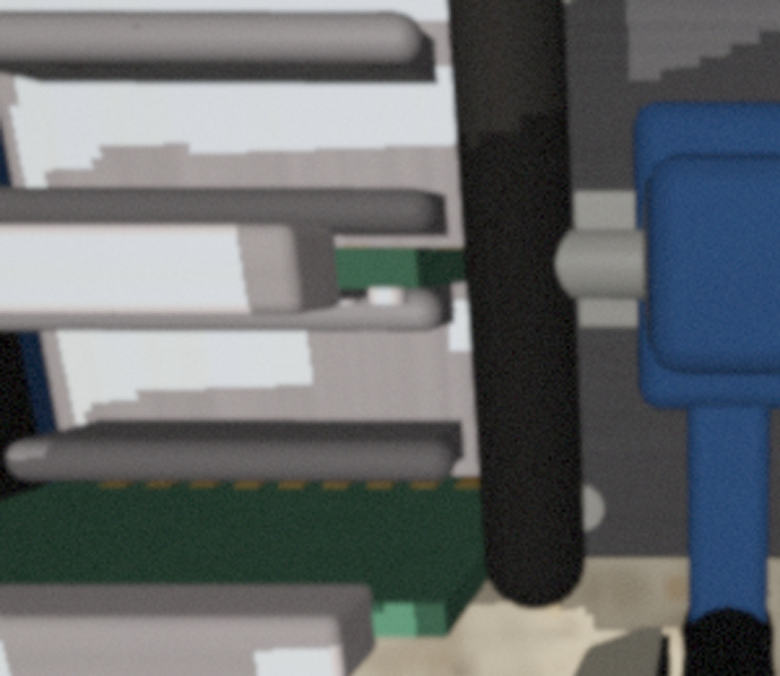

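Request:
{"op": "drive_tool", "data": {"motion": [{"hand": 255,"x": 0,"y": 0.002,"z": 0,"turn": 0},{"hand": 255,"x": 0,"y": 0,"z": 0,"turn": 0},{"hand": 255,"x": 0,"y": 0,"z": 0,"turn": 0}]}}

```text
time: 36.42
tcp_pos: [0.4133, 0.2501, 0.0314]
eef_rot: [179.7, -0.0, -1.4]
ft_force: [1.0, -12.5, 6.9]
grip_width: 0.0208
```

```bash
python3 - <<'E'
from h import *
st();w=cam("wrist","wristZ8");crop(w[0],0,0,300,260,2.6,"wristZ8c")
E
```

```text
t 36.42 tcp [0.4133 0.2501 0.0314] rot [ 1.7974e+02 -1.0000e-02 -1.4400e+00] F [  1.  -12.5   6.9] w 0.0208 j [ 18.  19. 109.  -0.  52. 110.]
```

View pics/wristZ8c.png

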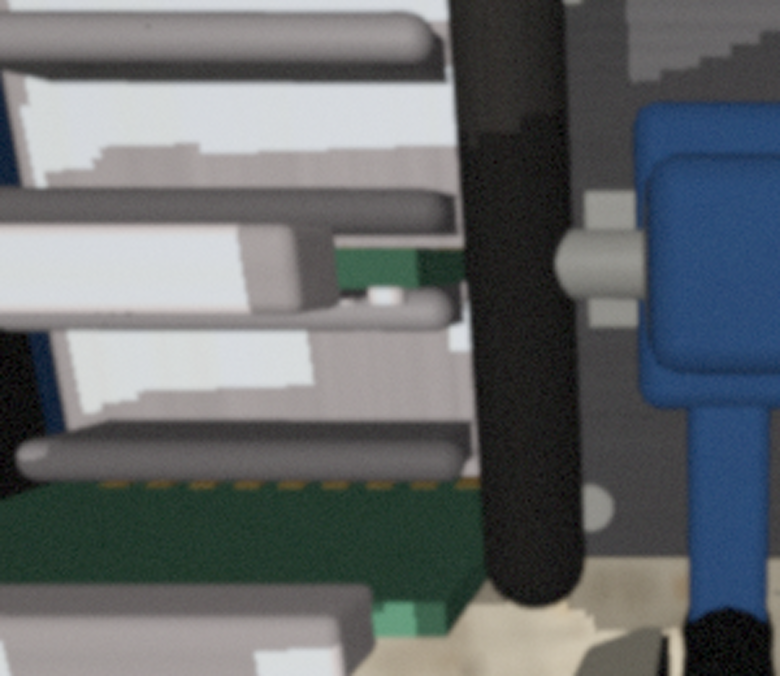

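Request:
{"op": "drive_tool", "data": {"motion": [{"hand": 255,"x": 0,"y": 0.001,"z": 0,"turn": 0},{"hand": 255,"x": 0,"y": 0,"z": 0,"turn": 0},{"hand": 255,"x": 0,"y": 0,"z": 0,"turn": 0}]}}

```text
time: 36.72
tcp_pos: [0.4133, 0.251, 0.0314]
eef_rot: [179.7, -0.0, -1.4]
ft_force: [0.6, -12.7, 6.4]
grip_width: 0.0209
```

Request:
{"op": "drive_tool", "data": {"motion": [{"hand": 255,"x": 0,"y": 0.001,"z": 0,"turn": 0},{"hand": 255,"x": 0,"y": 0,"z": 0,"turn": 0},{"hand": 255,"x": 0,"y": 0,"z": 0,"turn": 0}]}}

```text
time: 36.97
tcp_pos: [0.4133, 0.2516, 0.0314]
eef_rot: [179.7, -0.0, -1.4]
ft_force: [0.5, -14.6, 7.6]
grip_width: 0.021
```

Request:
{"op": "drive_tool", "data": {"motion": [{"hand": 255,"x": 0,"y": 0.001,"z": 0,"turn": 0},{"hand": 255,"x": 0,"y": 0,"z": 0,"turn": 0},{"hand": 255,"x": 0,"y": 0,"z": 0,"turn": 0}]}}

```text
time: 37.22
tcp_pos: [0.4134, 0.2523, 0.0314]
eef_rot: [179.7, 0.0, -1.4]
ft_force: [0.5, -16.1, 7.7]
grip_width: 0.0213
```

```bash
python3 - <<'E'
from h import *
st();w=cam("wrist","wristZ9");crop(w[0],0,0,300,260,2.6,"wristZ9c")
E
```

```text
t 37.22 tcp [0.4134 0.2523 0.0314] rot [179.66   0.    -1.41] F [  0.5 -16.1   7.7] w 0.0213 j [ 18.  19. 109.  -0.  52. 110.]
```

View pics/wristZ9c.png

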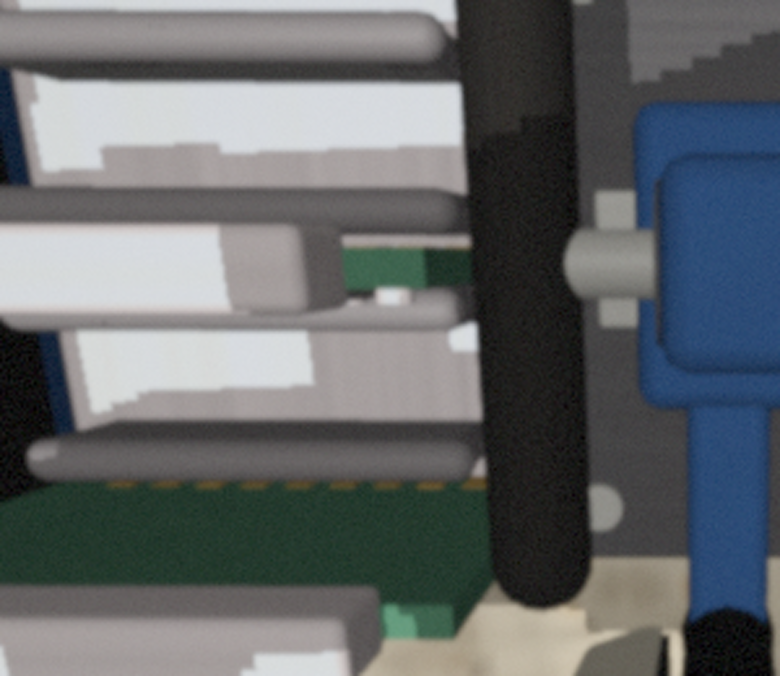

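Request:
{"op": "drive_tool", "data": {"motion": [{"hand": 190,"x": 0,"y": 0,"z": 0,"turn": 0},{"hand": 150,"x": 0,"y": 0,"z": 0,"turn": 0},{"hand": 118,"x": 0,"y": 0,"z": 0,"turn": 0},{"hand": 118,"x": 0,"y": 0,"z": 0,"turn": 0},{"hand": 118,"x": 0,"y": 0,"z": 0,"turn": 0},{"hand": 118,"x": 0,"y": 0,"z": 0,"turn": 0}]}}

```text
time: 37.77
tcp_pos: [0.4128, 0.2559, 0.0311]
eef_rot: [-180.0, 0.0, -1.5]
ft_force: [-0.0, 0.3, 0.3]
grip_width: 0.0491
```

```bash
python3 - <<'E'
from h import *
st();w=cam("wrist","wristZ10");crop(w[0],0,0,300,260,2.6,"wristZ10c")
E
```

```text
t 37.77 tcp [0.4128 0.2559 0.0311] rot [-1.80e+02  2.00e-02 -1.48e+00] F [-0.   0.3  0.3] w 0.0491 j [ 19.  19. 109.   0.  52. 110.]
```

View pics/wristZ10c.png

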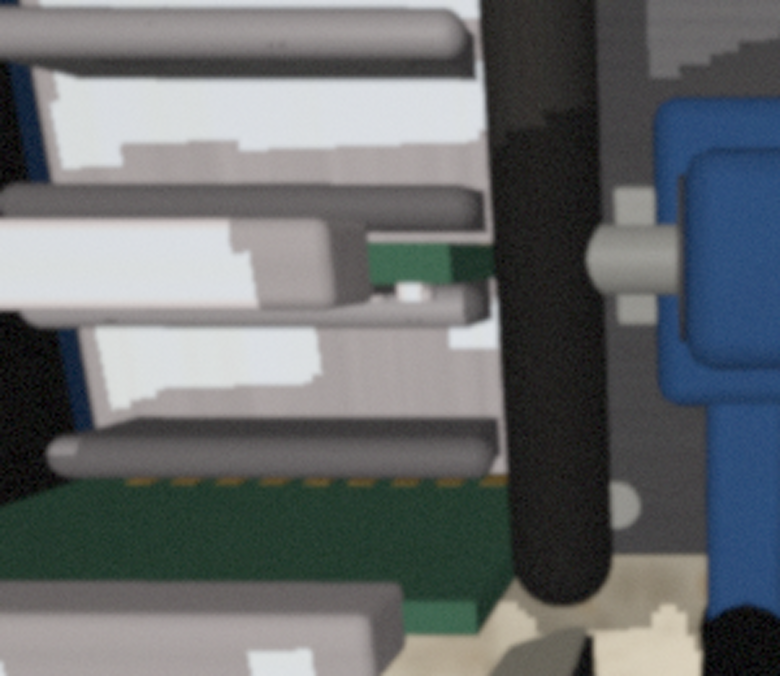

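Request:
{"op": "drive_tool", "data": {"motion": [{"hand": 118,"x": 0,"y": -0.004,"z": 0.03,"turn": 0},{"hand": 118,"x": 0,"y": 0,"z": 0.035,"turn": 0},{"hand": 118,"x": 0,"y": 0,"z": 0.035,"turn": 0},{"hand": 118,"x": 0,"y": 0,"z": 0.035,"turn": 0},{"hand": 255,"x": 0,"y": -0.03,"z": 0.015,"turn": 0},{"hand": 255,"x": 0,"y": -0.025,"z": 0,"turn": 0},{"hand": 255,"x": 0,"y": 0,"z": 0,"turn": 0},{"hand": 255,"x": 0,"y": 0,"z": 0,"turn": 0}]}}

```text
time: 38.48
tcp_pos: [0.413, 0.1962, 0.1815]
eef_rot: [-180.0, -0.0, -1.6]
ft_force: [-0.3, -0.2, -0.8]
grip_width: 0.0277
```

Request:
{"op": "drive_tool", "data": {"motion": [{"hand": 255,"x": 0,"y": 0,"z": 0,"turn": 0},{"hand": 255,"x": 0,"y": 0,"z": 0,"turn": 0},{"hand": 255,"x": 0,"y": 0,"z": 0,"turn": 0}]}}

```text
time: 38.73
tcp_pos: [0.4126, 0.1974, 0.1807]
eef_rot: [180.0, 0.1, -1.4]
ft_force: [0.1, 0.7, -0.1]
grip_width: 0.0082
```

```bash
python3 - <<'E'
from h import *
st();w=cam("wrist","wa1");st();sc=cam("scene","sa1");crop(sc[0],170,90,300,230,5,"sa1c");crop(w[0],60,40,430,320,2.1,"wa1c")
E
```

```text
t 38.73 tcp [0.4126 0.1974 0.1807] rot [ 1.80e+02  7.00e-02 -1.45e+00] F [ 0.1  0.7 -0.1] w 0.0082 j [ 12.   6. 102.   0.  72. 103.]
t 38.78 tcp [0.4127 0.1974 0.1808] rot [ 1.80e+02  6.00e-02 -1.44e+00] F [-0.1  0.1  0.4] w 0.004 j [ 12.   6. 102.   0.  72. 103.]
```

View pics/wa1c.png

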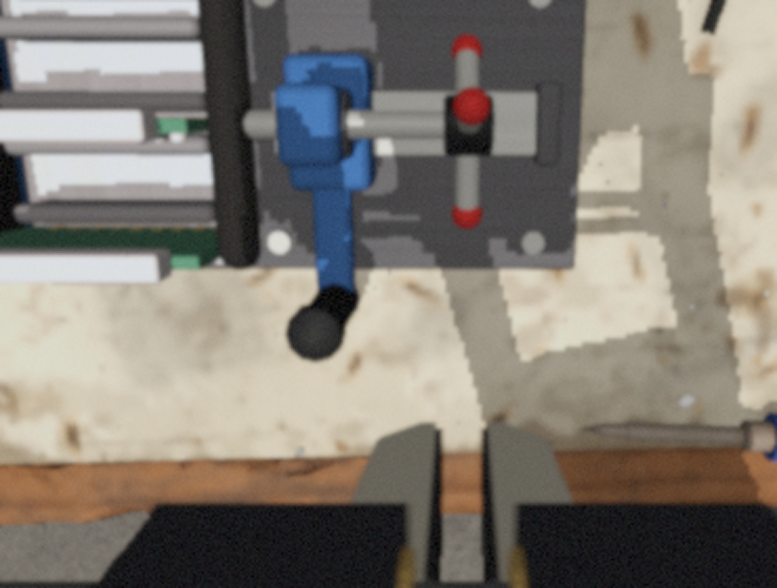

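View pics/sa1c.png

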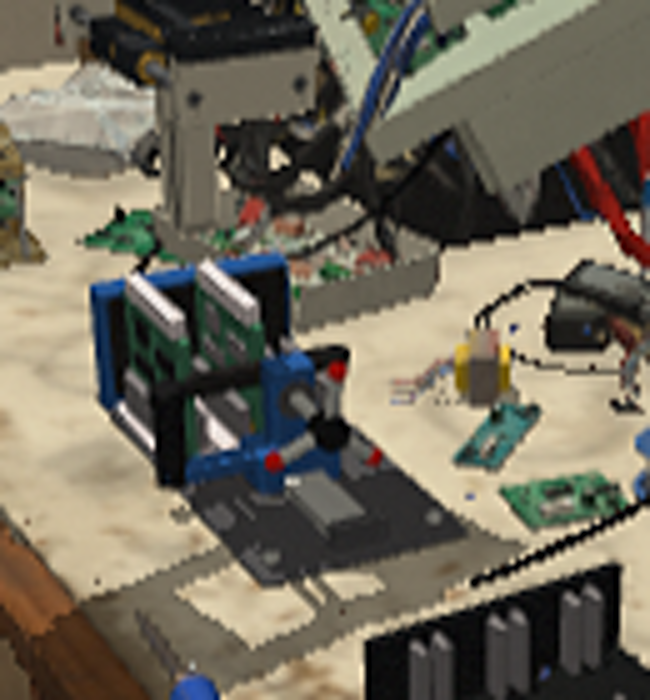

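```bash
python3 - <<'E'
from h import *
img,K,W=load("wa1")
sc=load("sa1")[1:]
f=lambda q:(q[0]/2.1+60,q[1]/2.1+40)
for n,q,z in[("hubtop",(468,122),.07),("ballFar",(467,47),.046),("ballNear",(467,215),.046),("up",(471,105),.1)]:print(n,pt(K,W,*f(q),z).round(4))
g=lambda q:(q[0]/5+170,q[1]/5+90)
for n,a,b in[("far",(467,47),(376,457)),("near",(467,215),(274,461)),("up",(471,105),(337,370))]:print(n,tri([(K,W,*f(a)),(*sc,*g(b))]).round(4))
E
```

```text
hubtop [0.4871 0.1926 0.07  ]
ballFar [0.5144 0.1921 0.046 ]
ballNear [0.451  0.1936 0.046 ]
up [0.4926 0.1918 0.1   ]
far [0.5152 0.192  0.0365]
near [0.4514 0.1936 0.0492]
up [0.4923 0.1919 0.0974]
```

Request:
{"op": "drive_tool", "data": {"motion": [{"hand": 255,"x": 0.025,"y": -0.003,"z": 0,"turn": 0},{"hand": 255,"x": 0.025,"y": 0,"z": 0,"turn": 0},{"hand": 255,"x": 0,"y": 0,"z": -0.03,"turn": 0},{"hand": 255,"x": 0,"y": 0,"z": -0.03,"turn": 0},{"hand": 255,"x": 0,"y": 0,"z": 0,"turn": 0},{"hand": 255,"x": 0,"y": 0,"z": 0,"turn": 0},{"hand": 255,"x": 0,"y": 0,"z": 0,"turn": 0}]}}

```text
time: 39.42
tcp_pos: [0.4635, 0.1941, 0.1223]
eef_rot: [-180.0, -0.0, -1.5]
ft_force: [0.4, 0.3, 0.4]
grip_width: 0.0005
```

```bash
python3 - <<'E'
from h import *
st();w=cam("wrist","wa2");st();sc=cam("scene","sa2");crop(sc[0],170,90,300,230,5,"sa2c");crop(w[0],60,40,430,320,2.1,"wa2c")
E
```

```text
t 39.42 tcp [0.4635 0.1941 0.1223] rot [-1.7999e+02 -4.0000e-02 -1.4700e+00] F [0.4 0.3 0.4] w 0.0005 j [ 10.  14. 101.   0.  65. 101.]
t 39.47 tcp [0.464  0.1942 0.1229] rot [-1.7997e+02 -1.4000e-01 -1.4700e+00] F [-0.   0.2  0.4] w 0.0006 j [ 10.  14. 101.   0.  65. 101.]
```

View pics/wa2c.png

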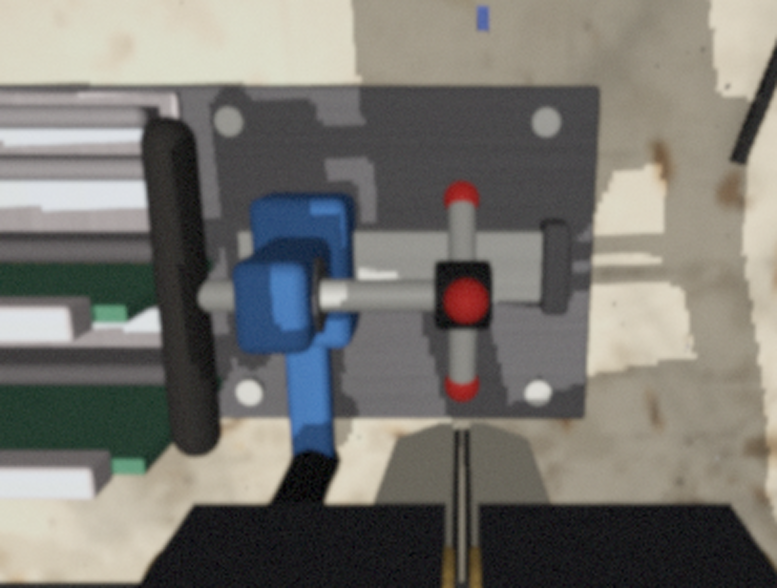

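View pics/sa2c.png

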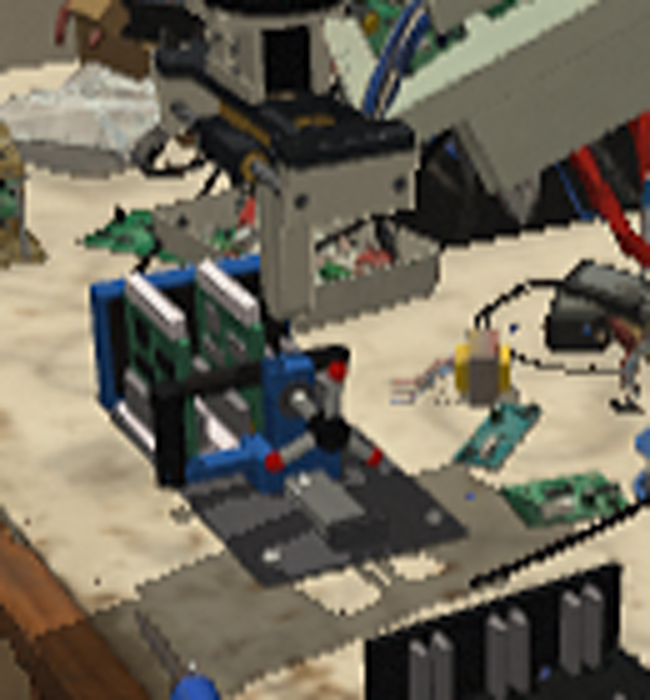

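Request:
{"op": "drive_tool", "data": {"motion": [{"hand": 255,"x": -0.002,"y": 0,"z": -0.03,"turn": 0},{"hand": 255,"x": 0,"y": 0,"z": -0.02,"turn": 0},{"hand": 255,"x": 0,"y": 0,"z": -0.004,"turn": 0},{"hand": 255,"x": 0,"y": 0,"z": 0,"turn": 0},{"hand": 255,"x": 0,"y": 0,"z": 0,"turn": 0}]}}

```text
time: 39.93
tcp_pos: [0.4621, 0.194, 0.0687]
eef_rot: [-180.0, -0.1, -1.5]
ft_force: [0.7, 0.1, 0.2]
grip_width: 0.0003
```

```bash
python3 - <<'E'
from h import *
st();w=cam("wrist","wa3");st();sc=cam("scene","sa3");crop(sc[0],190,120,270,200,8,"sa3c");crop(w[0],60,40,430,320,2.1,"wa3c")
E
```

```text
t 39.93 tcp [0.4621 0.194  0.0687] rot [-1.7997e+02 -1.2000e-01 -1.4900e+00] F [0.7 0.1 0.2] w 0.0003 j [ 10.  18. 105.   0.  57. 101.]
t 39.98 tcp [0.4624 0.194  0.069 ] rot [-1.7997e+02 -1.7000e-01 -1.4900e+00] F [-0.5  1.1 -1. ] w 0.0005 j [ 10.  18. 105.   0.  57. 101.]
```

View pics/sa3c.png

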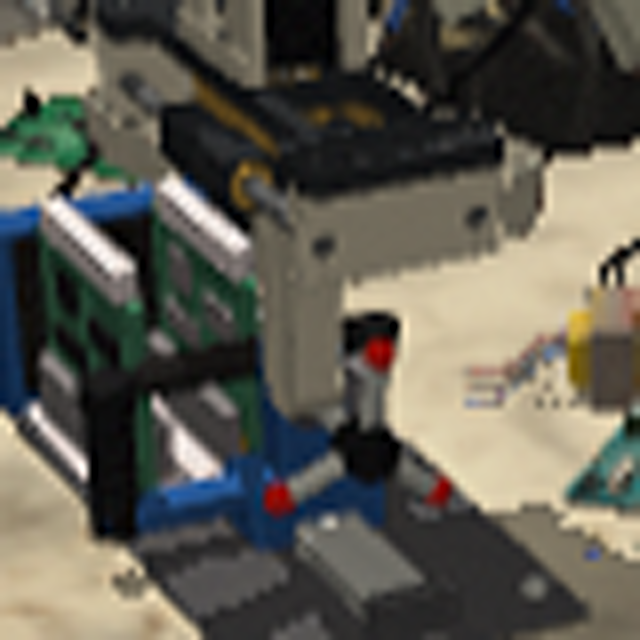

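View pics/wa3c.png

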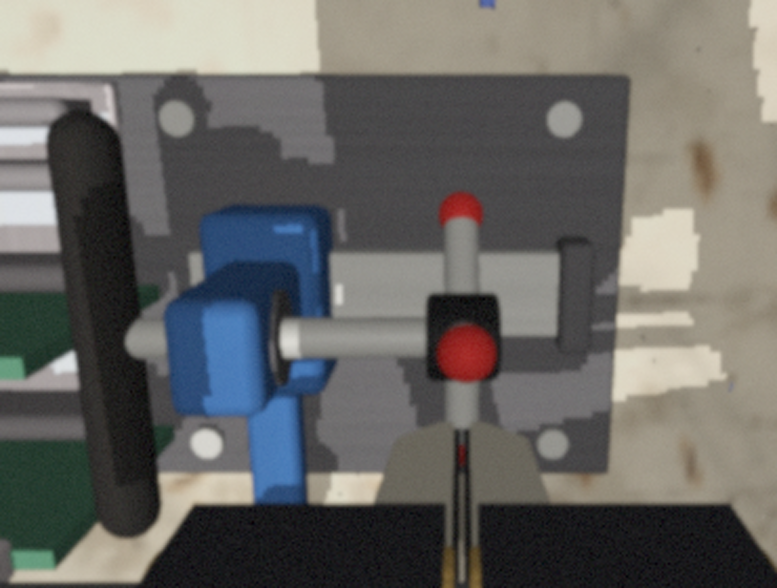

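Request:
{"op": "drive_tool", "data": {"motion": [{"hand": 255,"x": 0.006,"y": 0,"z": 0,"turn": 0},{"hand": 255,"x": 0.006,"y": 0,"z": 0,"turn": 0},{"hand": 255,"x": 0.006,"y": 0,"z": 0,"turn": 0},{"hand": 255,"x": 0.006,"y": 0,"z": 0,"turn": 0},{"hand": 255,"x": 0.006,"y": 0,"z": 0,"turn": 0},{"hand": 255,"x": 0,"y": 0,"z": 0,"turn": 0},{"hand": 255,"x": 0,"y": 0,"z": 0,"turn": 0}]}}

```text
time: 40.62
tcp_pos: [0.492, 0.1936, 0.0673]
eef_rot: [-180.0, -0.1, -1.5]
ft_force: [-1.8, -0.8, 1.4]
grip_width: 0.0006
```

```bash
python3 - <<'E'
from h import *
st();w=cam("wrist","wa4");st();sc=cam("scene","sa4");crop(sc[0],190,120,270,200,8,"sa4c");crop(w[0],60,40,430,320,2.1,"wa4c")
E
```

```text
t 40.62 tcp [0.492  0.1936 0.0673] rot [-1.80e+02 -6.00e-02 -1.52e+00] F [-1.8 -0.8  1.4] w 0.0006 j [  9.  20. 101.  -0.  59. 101.]
t 40.67 tcp [0.4918 0.1937 0.0674] rot [-1.7999e+02 -7.0000e-02 -1.5100e+00] F [-0.8 -0.1  0.2] w 0.0004 j [  9.  20. 101.  -0.  59. 101.]
```

View pics/sa4c.png

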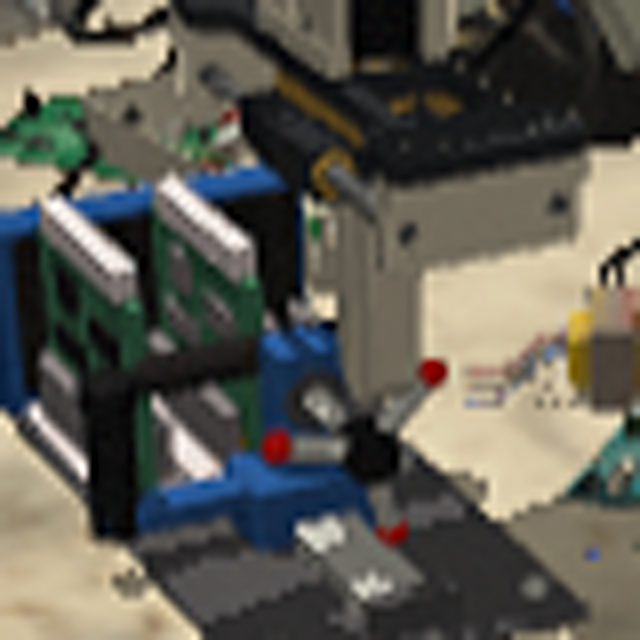

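View pics/wa4c.png

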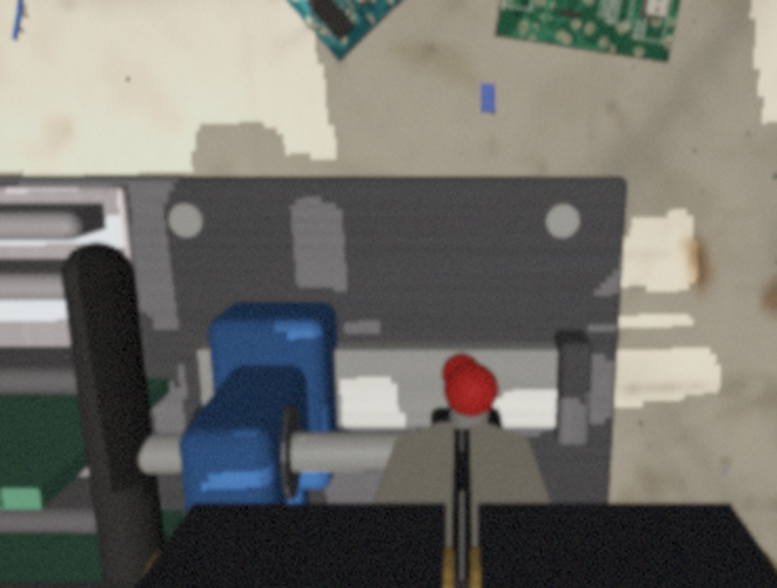

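Request:
{"op": "drive_tool", "data": {"motion": [{"hand": 255,"x": 0.005,"y": 0,"z": 0,"turn": 0},{"hand": 255,"x": 0.005,"y": 0,"z": 0,"turn": 0},{"hand": 255,"x": 0.005,"y": 0,"z": 0,"turn": 0},{"hand": 255,"x": 0.003,"y": 0,"z": -0.003,"turn": 0},{"hand": 255,"x": 0,"y": 0,"z": 0,"turn": 0},{"hand": 255,"x": 0,"y": 0,"z": 0,"turn": 0}]}}

```text
time: 41.22
tcp_pos: [0.5104, 0.1939, 0.0645]
eef_rot: [-180.0, -0.1, -1.5]
ft_force: [-0.7, 0.2, -0.1]
grip_width: 0.0002
```

```bash
python3 - <<'E'
from h import *
st();w=cam("wrist","wa5");st();sc=cam("scene","sa5");crop(sc[0],190,120,270,200,8,"sa5c")
E
```

```text
t 41.22 tcp [0.5104 0.1939 0.0645] rot [-1.7998e+02 -1.3000e-01 -1.5100e+00] F [-0.7  0.2 -0.1] w 0.0002 j [  9.  22.  99.  -0.  59. 101.]
t 41.27 tcp [0.51   0.1939 0.0645] rot [-1.7998e+02 -1.0000e-01 -1.5000e+00] F [-0.5  0.  -0.7] w 0.0004 j [  9.  22.  99.  -0.  59. 101.]
```

View pics/sa5c.png

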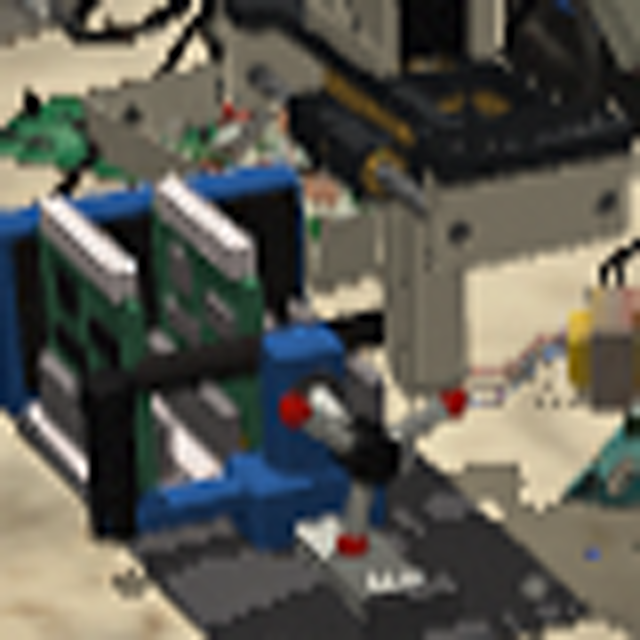

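Request:
{"op": "drive_tool", "data": {"motion": [{"hand": 255,"x": -0.003,"y": 0,"z": 0.025,"turn": 0},{"hand": 255,"x": 0,"y": 0,"z": 0.03,"turn": 0},{"hand": 255,"x": -0.035,"y": 0,"z": 0,"turn": 0},{"hand": 255,"x": -0.035,"y": 0,"z": 0,"turn": 0},{"hand": 255,"x": 0,"y": 0,"z": -0.02,"turn": 0},{"hand": 255,"x": 0,"y": 0,"z": -0.02,"turn": 0},{"hand": 255,"x": 0,"y": 0,"z": -0.015,"turn": 0},{"hand": 255,"x": 0,"y": 0,"z": 0,"turn": 0}]}}

```text
time: 41.98
tcp_pos: [0.4339, 0.1934, 0.0622]
eef_rot: [180.0, 0.2, -1.5]
ft_force: [0.3, 0.4, -0.2]
grip_width: 0.0001
```

Request:
{"op": "drive_tool", "data": {"motion": [{"hand": 255,"x": 0,"y": 0,"z": 0,"turn": 0},{"hand": 255,"x": 0,"y": 0,"z": 0,"turn": 0}]}}

```text
time: 42.15
tcp_pos: [0.4368, 0.1939, 0.0651]
eef_rot: [-180.0, -0.1, -1.5]
ft_force: [0.7, 0.3, -0.1]
grip_width: 0.0005
```

```bash
python3 - <<'E'
from h import *
st();w=cam("wrist","wa6");st();sc=cam("scene","sa6");crop(sc[0],190,120,270,200,8,"sa6c");crop(w[0],60,40,430,320,2.1,"wa6c")
E
```

```text
t 42.15 tcp [0.4368 0.1939 0.0651] rot [-1.7998e+02 -8.0000e-02 -1.5000e+00] F [ 0.7  0.3 -0.1] w 0.0005 j [ 11.  16. 108.   0.  56. 102.]
t 42.2 tcp [0.4371 0.1939 0.0653] rot [-1.7998e+02 -1.1000e-01 -1.5000e+00] F [0.8 0.3 0.6] w 0.0008 j [ 11.  16. 108.   0.  56. 102.]
```

View pics/sa6c.png

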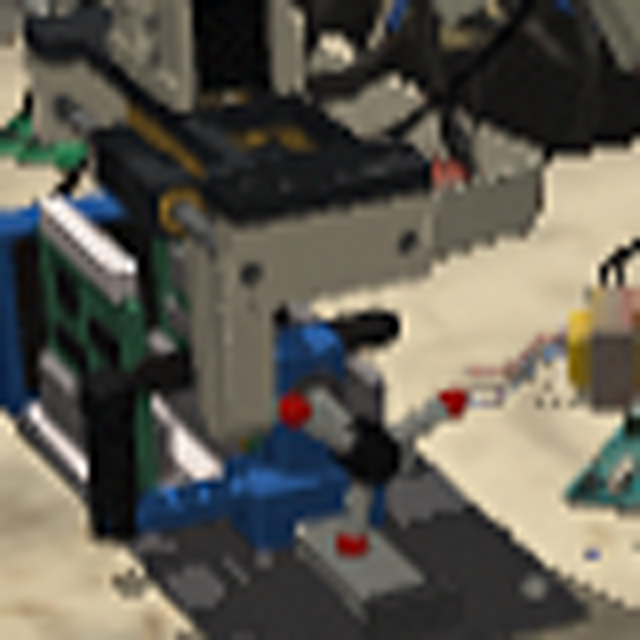

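View pics/wa6c.png

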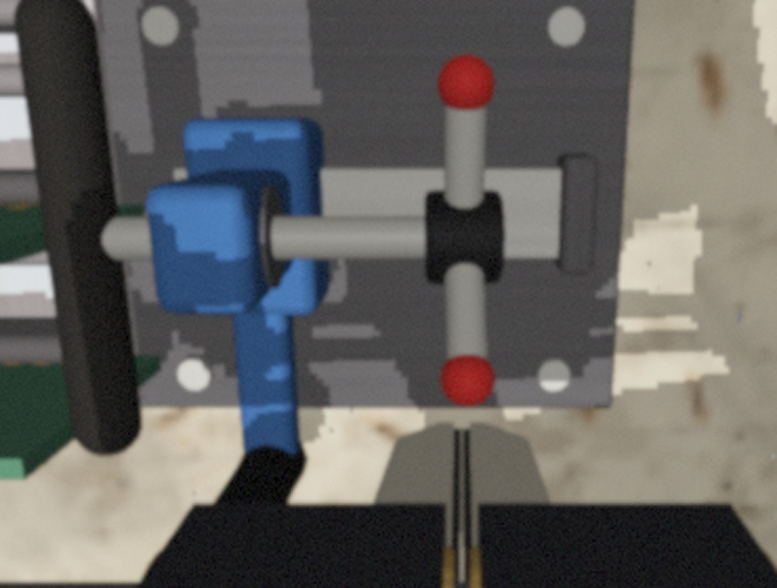

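Request:
{"op": "drive_tool", "data": {"motion": [{"hand": 255,"x": 0.007,"y": 0,"z": 0,"turn": 0},{"hand": 255,"x": 0.007,"y": 0,"z": 0,"turn": 0},{"hand": 255,"x": 0.007,"y": 0,"z": 0,"turn": 0},{"hand": 255,"x": 0.007,"y": 0,"z": 0,"turn": 0},{"hand": 255,"x": 0.007,"y": 0,"z": 0,"turn": 0},{"hand": 255,"x": 0.007,"y": 0,"z": 0,"turn": 0},{"hand": 255,"x": 0.007,"y": 0,"z": 0,"turn": 0},{"hand": 255,"x": 0.006,"y": 0,"z": 0,"turn": 0}]}}

```text
time: 42.92
tcp_pos: [0.4911, 0.1937, 0.0642]
eef_rot: [180.0, 0.1, -1.5]
ft_force: [-3.8, 0.4, 0.8]
grip_width: 0.0005
```

Request:
{"op": "drive_tool", "data": {"motion": [{"hand": 255,"x": 0.006,"y": 0,"z": 0,"turn": 0},{"hand": 255,"x": 0.005,"y": 0,"z": 0,"turn": 0},{"hand": 255,"x": 0.004,"y": 0,"z": 0,"turn": 0},{"hand": 255,"x": 0.003,"y": 0,"z": 0,"turn": 0},{"hand": 255,"x": 0,"y": 0,"z": 0,"turn": 0},{"hand": 255,"x": 0,"y": 0,"z": 0,"turn": 0}]}}

```text
time: 43.42
tcp_pos: [0.5105, 0.1938, 0.0647]
eef_rot: [-180.0, -0.1, -1.5]
ft_force: [0.3, 0.7, -0.2]
grip_width: 0.0005
```

```bash
python3 - <<'E'
from h import *
st();w=cam("wrist","wa7");st();sc=cam("scene","sa7");crop(sc[0],190,120,270,200,8,"sa7c");crop(w[0],60,40,430,320,2.1,"wa7c")
E
```

```text
t 43.42 tcp [0.5105 0.1938 0.0647] rot [-1.7998e+02 -1.4000e-01 -1.5100e+00] F [ 0.3  0.7 -0.2] w 0.0005 j [  9.  22.  99.  -0.  59. 101.]
t 43.47 tcp [0.51   0.1938 0.0646] rot [-1.7999e+02 -1.0000e-01 -1.5100e+00] F [ 0.3 -1.  -0.1] w 0.0003 j [  9.  22.  99.  -0.  59. 101.]
```

View pics/sa7c.png

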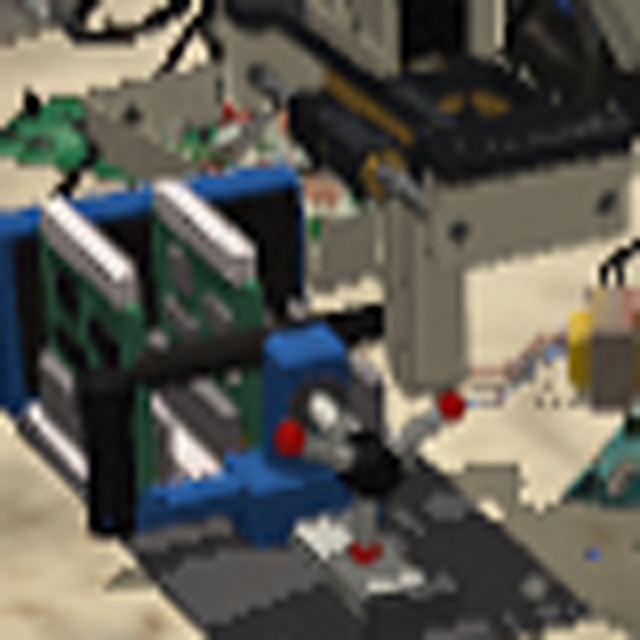

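View pics/wa7c.png

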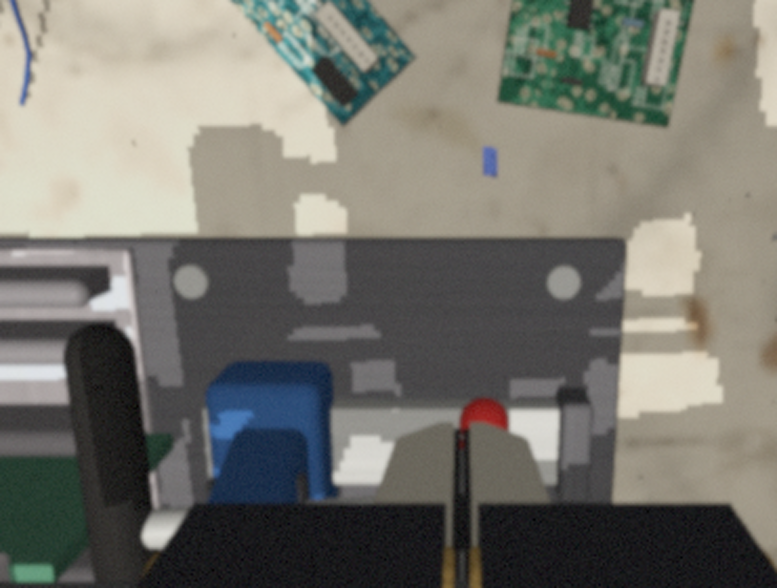

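Request:
{"op": "drive_tool", "data": {"motion": [{"hand": 255,"x": -0.003,"y": 0,"z": 0.025,"turn": 0},{"hand": 255,"x": 0,"y": 0,"z": 0.03,"turn": 0},{"hand": 255,"x": -0.035,"y": 0,"z": 0.03,"turn": 0},{"hand": 255,"x": -0.035,"y": 0,"z": 0.03,"turn": 0},{"hand": 255,"x": -0.01,"y": 0,"z": 0,"turn": 0},{"hand": 255,"x": 0,"y": 0,"z": 0,"turn": 0},{"hand": 255,"x": 0,"y": 0,"z": 0,"turn": 0},{"hand": 255,"x": 0,"y": 0,"z": 0,"turn": 0}]}}

```text
time: 44.18
tcp_pos: [0.4332, 0.1936, 0.1726]
eef_rot: [180.0, 0.0, -1.5]
ft_force: [0.7, 0.0, -1.0]
grip_width: 0.0005
```

```bash
python3 - <<'E'
from h import *
st();w=cam("wrist","wa8");st();sc=cam("scene","sa8");crop(sc[0],190,120,270,200,8,"sa8c");crop(w[0],60,40,430,320,2.1,"wa8c")
E
```

```text
t 44.18 tcp [0.4332 0.1936 0.1726] rot [ 1.7998e+02  3.0000e-02 -1.5100e+00] F [ 0.7  0.  -1. ] w 0.0005 j [ 11.   8. 101.  -0.  71. 102.]
t 44.23 tcp [0.4332 0.1935 0.1723] rot [ 1.7998e+02  8.0000e-02 -1.5200e+00] F [ 0.  -0.3 -0.1] w 0.0004 j [ 11.   8. 101.  -0.  71. 102.]
```

View pics/sa8c.png

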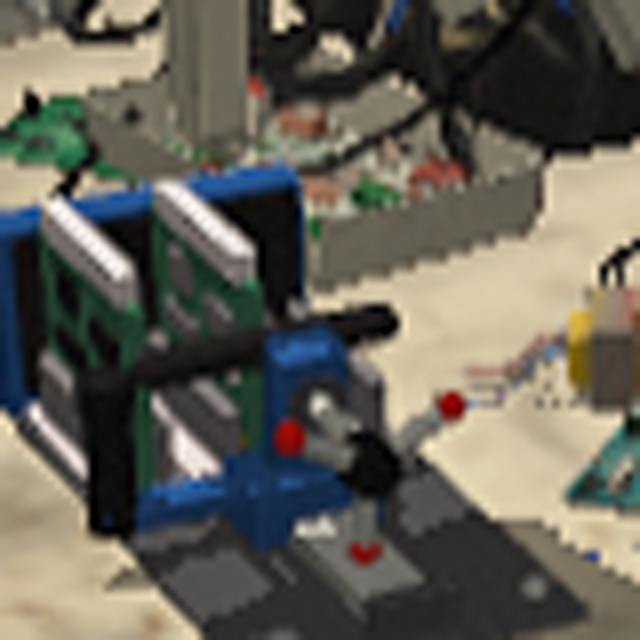

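View pics/wa8c.png

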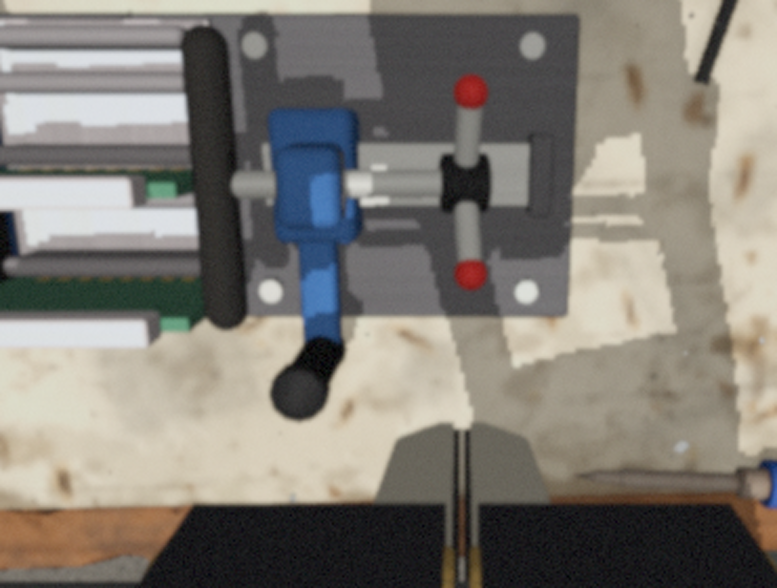

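```bash
python3 - <<'E'
from h import *
a=load("wristZ");b=load("wa8");c=load("wristZ2");d=load("wa1")
for n,x in(("Z",a),("wa8",b),("wa1",d)):
    crop(x[0],100,40,320,220,3.6,n+"_j")
E
```

```text
(no output)
```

View pics/Z_j.png

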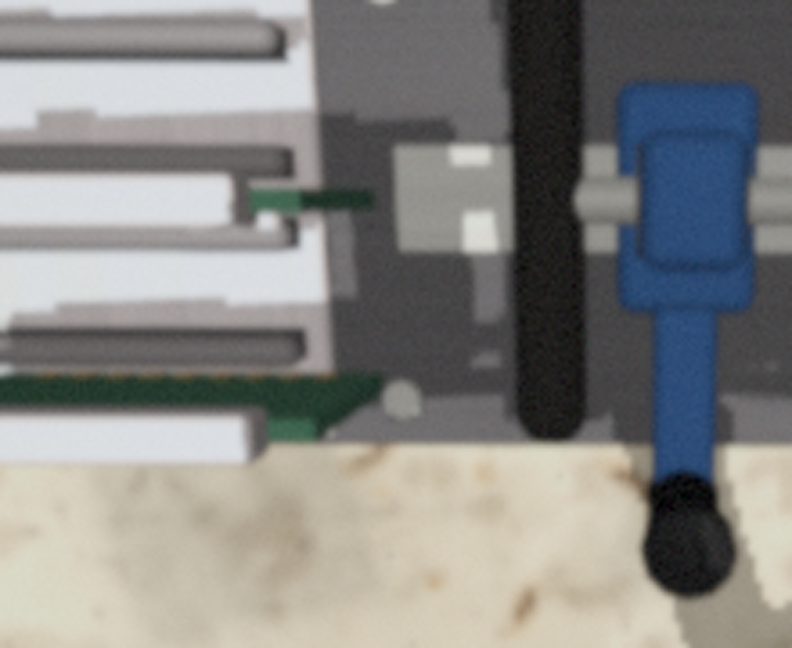

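View pics/wa8_j.png

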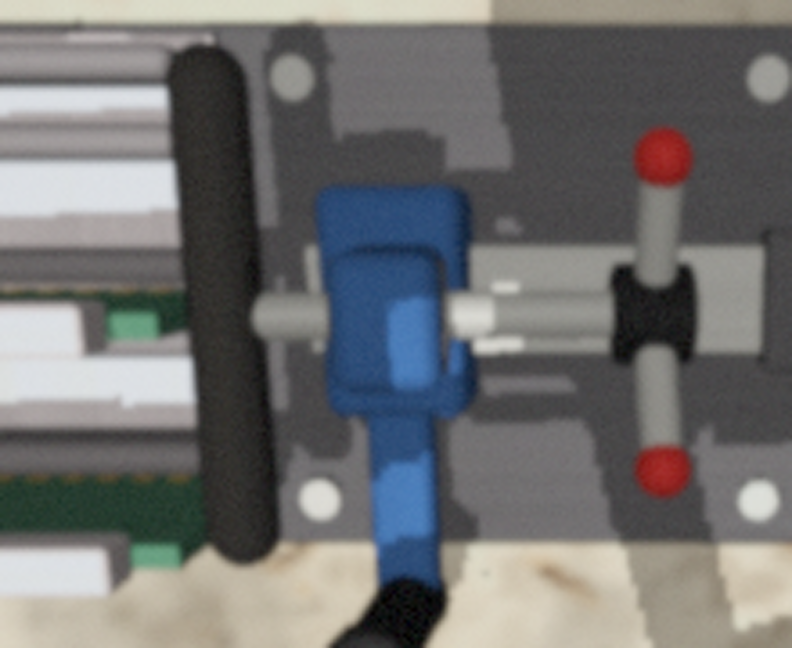

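View pics/wa1_j.png

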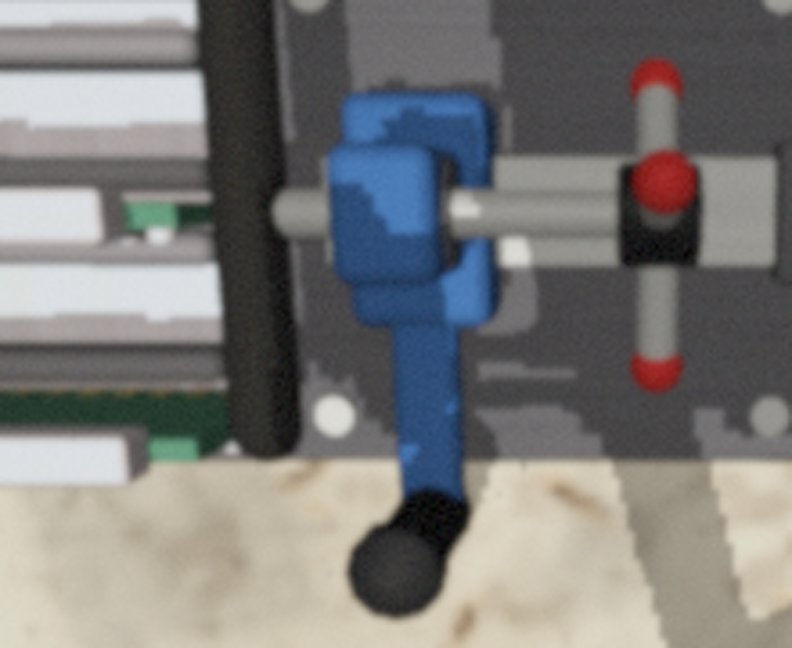

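```bash
python3 - <<'E'
from h import *
D={"wristZ":((694,200),(687,198)),"wa1":((384,212),(420,210)),"wa8":((385,318),(396,300))}
for zt,zb in((.08,.035),(.088,.035),(.088,.042),(.095,.04)):
    o=[]
    for n,(a,b) in D.items():
        K,W=load(n)[1:]
        f=lambda q:(q[0]/3.6+100,q[1]/3.6+40)
        o.append(pt(K,W,*f(a),zt)[1]-pt(K,W,*f(b),zb)[1])
    o=np.array(o);print(zt,zb,(o*1e3).round(2),"tilt",((o[0]-o)/(zt-.018)).round(3))
# screw angle from balls in wa8 and scene
K,W=load("wa8")[1:];sc=load("sa8")[1:]
f=lambda q:(q[0]/3.6+100,q[1]/3.6+40); g=lambda q:(q[0]/8+190,q[1]/8+120)
far=tri([(K,W,*f((663,157))),(*sc,*g((452,405)))]);near=tri([(K,W,*f((663,470))),(*sc,*g((290,437)))]);print(far.round(4),near.round(4))
v=far-near;print("tilt of ball line deg (0 => s=60+120=180deg)",np.degrees(np.arctan2(v[2],v[0])))
E
```

```text
0.08 0.035 [-0.08  0.04 -5.78] tilt [ 0.    -0.002  0.092]
0.088 0.035 [ 0.2  -1.46 -7.32] tilt [0.    0.024 0.107]
0.088 0.042 [-0.01 -0.33 -6.03] tilt [0.    0.005 0.086]
0.095 0.04 [ 0.3  -1.97 -7.75] tilt [0.    0.029 0.104]
[0.518  0.1876 0.0726] [0.4548 0.189  0.0743]
tilt of ball line deg (0 => s=60+120=180deg) -1.5630123196987633
```

Request:
{"op": "drive_tool", "data": {"motion": [{"hand": 255,"x": 0,"y": -0.02,"z": 0.02,"turn": 0},{"hand": 255,"x": 0,"y": -0.03,"z": 0.02,"turn": 0},{"hand": 255,"x": 0,"y": -0.03,"z": 0.02,"turn": 0},{"hand": 255,"x": 0,"y": -0.03,"z": 0,"turn": 0},{"hand": 255,"x": 0,"y": -0.03,"z": 0,"turn": 0},{"hand": 255,"x": 0,"y": -0.03,"z": 0,"turn": 0},{"hand": 255,"x": 0,"y": 0,"z": 0,"turn": 0},{"hand": 255,"x": 0,"y": 0,"z": 0,"turn": 0}]}}

```text
time: 44.95
tcp_pos: [0.4332, 0.0223, 0.2326]
eef_rot: [-180.0, 0.1, -1.7]
ft_force: [-0.2, 0.7, -0.7]
grip_width: 0.0006
```

```bash
python3 - <<'E'
from h import *
st();sc=cam("scene","sa9");si=cam("side","si9");crop(sc[0],180,120,280,200,7.5,"sa9c");crop(sc[0],270,270,430,400,4.8,"sa9m");crop(si[0],130,180,330,340,4,"si9c")
K,W=sc[1:]
hsv=cv2.cvtColor(sc[0],cv2.COLOR_BGR2HSV);m=cv2.inRange(hsv,(20,130,80),(35,255,255));m[:270]=0;m[:,430:]=0
cs=[c for c in cv2.findContours(m,0,2)[0] if cv2.contourArea(c)>15]
for c in cs:
    r=cv2.minAreaRect(c);print(r,pt(K,W,*r[0],.015).round(4))
E
```

```text
t 44.95 tcp [0.4332 0.0223 0.2326] rot [-1.7997e+02  1.0000e-01 -1.7400e+00] F [-0.2  0.7 -0.7] w 0.0006 j [-12.   1. 100.   0.  79.  80.]
((311.5, 324.5000305175781), (12.969194412231445, 39.8020133972168), 63.43495178222656) [ 0.3714 -0.3502  0.015 ]
```

View pics/sa9c.png

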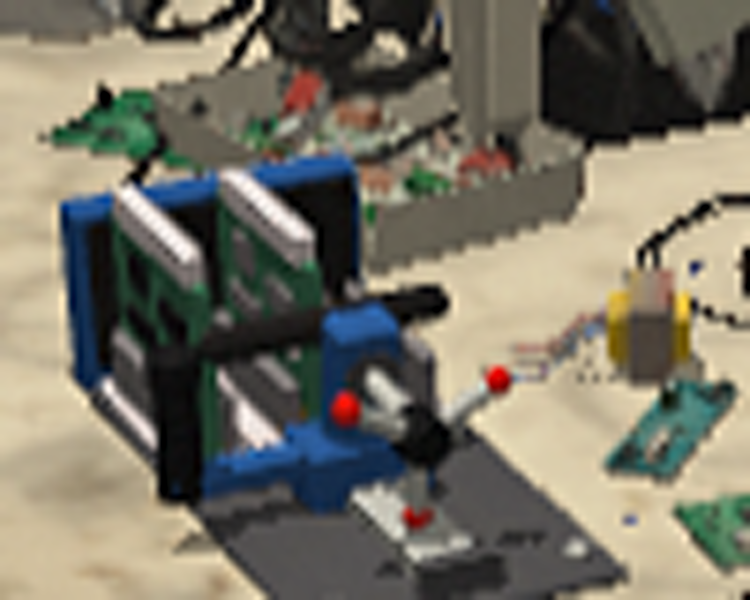

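View pics/sa9m.png

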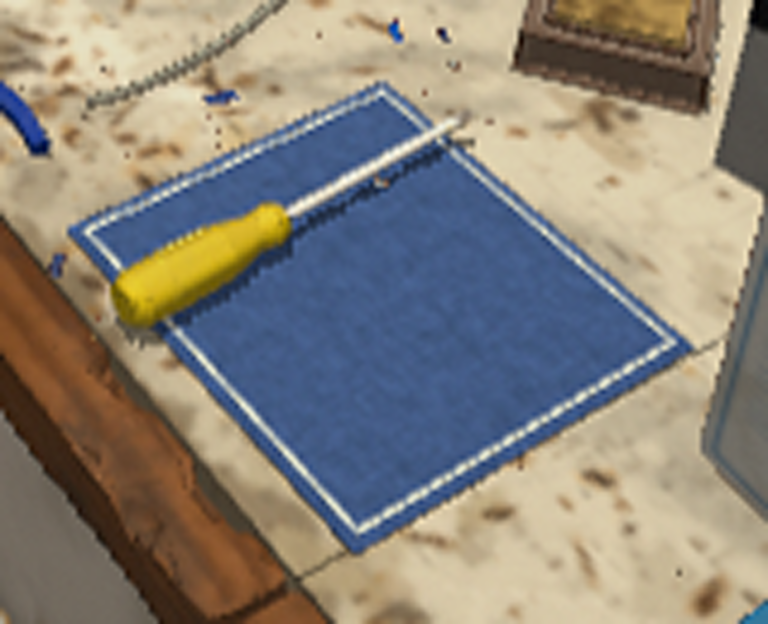

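View pics/si9c.png

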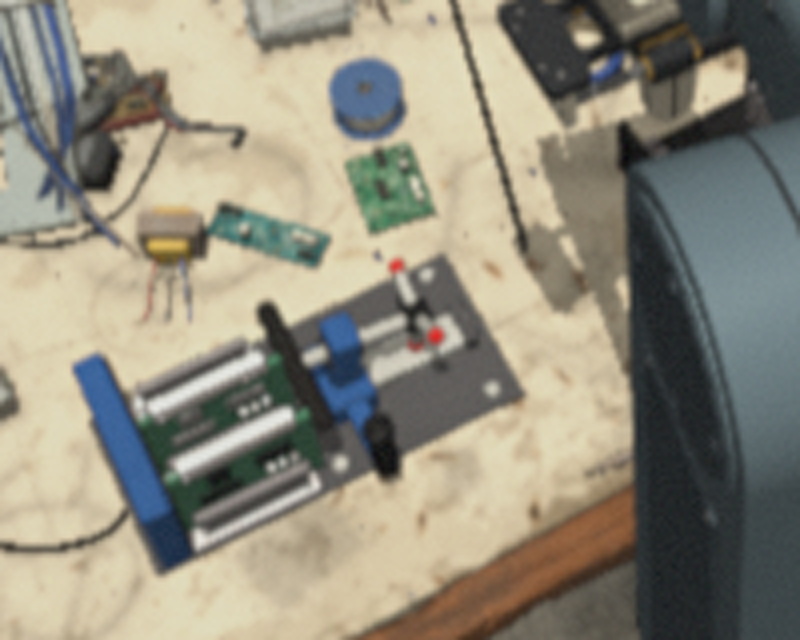

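```bash
python3 -c "
from bench import sign_off
print(sign_off())"
```

```text
the job is handed in; nothing more can be done
None
```

I finished the job and handed it in at about 45 s; no verdict came back.

**What I did**
- I laid the screwdriver on the blue mat.
- I drew both cards out of the rack and stood them in the near (-45 mm) and middle grooves. Only two cards were present.
- I slid the free jaw up by its post until the push force rose from about 12.5 N to 16 N and the upright leaned, about 0.03 rad.
- I turned the screw handle in two pushes with closed fingers.

**Last checks**
- **Screw and jaw:** the handle balls put the screw at about 3.1 rad. The jaw leans roughly 0.09 rad, but that figure is good to only about ±0.015, so it may be close to the 0.1 rad where the jaw slips. The scene picture taken after I moved away looked the same as the one just before.
- **Cards:** both stand upright against the fixed jaw. The other things on the bench look untouched, though I only judged that by eye.
- **Screwdriver:** it was knocked about 4 cm after I laid it down. It is still on the mat, with the handle centre about 26 mm inside the nearest edge; I left it there.

**What disagreed with the description**
- **Fingertips:** they sit about 15 mm above the reported TCP, not 19 mm ahead of it. My first two grasps of the screwdriver closed above the handle because of this, without moving it.
- **Wrist camera:** it read about 2 mm off sideways, and I corrected for that.

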